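# Fit the retaining ring on a cart wheel's axle with ring pliers

### The arm

A 6-joint arm with a two-finger parallel gripper is mounted at the origin on the work surface. World frame = base frame: x ahead of the robot, y to its left, z up, the work surface at z = 0. Lengths are in m, angles in rad, forces in N, time in s.
With the tool pointing down it reaches from about 0.425 to 0.95 m from the base axis. Payload 3.5 kg.
Tool frame: the origin (TCP) lies on the centre line of the jaws, within the pads' length; the fingertips stand 25 mm ahead of it and the grasp point (between the pads) lies 6 mm ahead of it; y points along the fingers, z is the direction in which the jaws open and shut, and the axes are right-handed (so a half turn about y gives the same grasp; the last joint's range is limited). The gripper opens to 85 mm and grips with 20 to 120 N. Pads are 22 mm wide; open, the fingers measure 114 mm over their backs; the gripper's body (76 mm by 85 mm) begins 54 mm behind the grasp point. The pads swing forward as they close: fully open they stand 13 mm farther back than shut.
Start: joints at [-1.388, 0.286, 1.577, -0, 1.279, -0.15], TCP at [0.221, -0.638, 0.256] pointing down, gripper open.
Joint ranges: [-2.77, 2.77], [-0.9, 2.22], [0.21, 2.48], [-1.53, 4.67], [0.24, 2.81], [-2.84, 2.84]. Speed limits (rad/s): [2.79, 2.79, 3.14, 3.14, 3.14, 3.14].

### API

Orientations are given as a unit quaternion [x, y, z, w].
In Python, from plant import ctrl gives the robot as it stands.
- The arm moves only by the tool arm_command, never from a script. Its argument "steps" is a list of rows, each an object with "hand": the opening, from 0 (shut) to 1 (fully open); "travel": the shift along the tool's x, y, z in units of 0.3 m (1.0 is 0.3 m), a list of three; "rotation": the turn, a rotation vector about the tool's x, y, z in units of 30 degrees (1.0 is 30 degrees), a list of three. A call has 1 to 20 rows; each row shifts and turns the pose as measured when the row begins, along the tool's axes as they then stand; what a row does not reach is not made up. A row lasts 1/8 s, in which the tool goes at most 62.5 mm and 10.7 degrees, less where a joint would pass 70% of its speed; a pose out of reach is approached as far as the arm can. A call with a number of a shift or a turn outside -1 to 1 is refused whole. A call with a gripper value outside its range is refused whole. The fingers move at their own pace and stop on an object; "grip_force" is the grip in N (left out, the last holds). Time passes only in rows, so rows that do not move let the fingers close. It gives the time, the measured TCP pose, the force and the opening at its end, in the units of the state.
- ctrl.get_state(): the state, without advancing time (a new reading comes with each control period).
- ctrl.read_camera(name): name is "scene" or "top"; returns (picture, depth): 400x640x3 uint8, blue, green, red; 400x640 float32, m along the optical axis (not along the pixel's ray), 0 where there is no reading.
- ctrl.camera_params(name): a dict with "fx", "fy", "cx", "cy" (pixels), "extrinsics" (4x4, takes a point from camera to world coordinates). Camera axes: x right, y down, z forward; pixel columns grow to the right and rows downward; lengths in m; the calibration is good to about 2 mm. A picture is of the moment at which its call begins. camera_params takes no time and is no camera call.
- ctrl.sign_off(): hands the job in, once; it reports no verdict.
Trained networks look in the newest picture that a camera, given by its name, has taken for a name from the list of things; names that differ only in an ending like _2 or _b are one class to them, and where a whole thing is asked for, a point or a joint stands for the part that bears it (a point fixed in the world has none). Each returns a list of dicts, best first, with "score" (0 to 1); they miss things now and then, are a little off and sometimes report something else, mostly with a low value. They report only what shows in the picture. A call takes as long as a camera call. They do not tell look-alikes from the thing itself.
- ctrl.masks_of(camera, thing): "region" (400x640 bool, what is visible of it) and "at" ([column, row] in pixels, amid what is visible of it).
The state is a dict: "time": time; "qpos": joint angles; "dq": joint speeds; "joint_efforts": joint torques, N m; "eef_pos": TCP position; "tcp_rot": TCP orientation; "contact_force": force on the tool from outside, world axes, zero at the start; "wrist_torque": the same for the moment, N m; "opening": opening from 0.0 (shut) to 1.0 (fully open).
Only numpy, scipy, OpenCV 4.12 (cv2) and the standard library are available. Lean on these libraries where they do the work, as an engineer would, in place of code of your own. Each camera call takes 0.05 s, during which the arm holds its last target.

### The job

Fit the retaining ring that keeps the cart wheel on its axle: take the ring pliers from their wooden block, put their pins into the two eyes of the ring, spread it just enough, push it gently down the axle against the sprung seat and let it close in the groove. Do not overstretch the ring, do not touch it with the fingers, do not press the seat hard, and leave the other things alone. Then stand the pliers back in the block and let go.

Things in the scene. Friction and masses are not known exactly. Their poses are not given: they have to be found in the camera images.
- wheel: Fixed cart wheel lying flat on the table, black tyre 164 mm across, 44 mm high, blue hub 80 mm across up to 49 mm. Origin on the wheel axis at table height, z up. A steel axle stands upright on the axis, its top 88 mm above the origin.
- nose (a point): Centre of the axle's top end. Heights above the wheel's origin, mm: groove 34 mm across from 55 to 61; full-size land 40 mm across from 61 to 76 (1.5 mm bevel at its top edge), ending in a flat shoulder at 76; thinner pilot nose 31 mm across from 76 to 88.
- groove (a point): Point on the axle's axis at mid-height of the groove, 58 mm above the wheel's origin. The groove is 6 mm high; the ring, 4 mm thick, can close in it only while its underside is 55 to 57 mm above the wheel's origin.
- seat (a joint): Sprung seat, a steel disc 72 mm across round the axle: metres pressed down, 0 free (its top level with the shoulder, 76 mm above the wheel's origin) to 0.021 bottomed (level with the groove's lower edge). It takes 5 N to start it and 9 N at the bottom. The ring must press it 19 to 21 mm to reach the groove, and holds it down once closed there. Over 22 N between ring and seat is hard.
- ring: Dark steel open ring, 4 mm thick, about 47 mm across without lugs, 80 g: two halves hinged 30 mm behind the centre (ring's -x), with lugs 13 x 13 mm, 9 mm high, at the open side (+x). Lips 35 mm across relaxed, so at the start it lies flat on the shoulder and seat, loose round the pilot nose, underside 76 mm above the wheel's origin. Origin: ring's centre on its underside, z up.
- eye_l (a point): Centre of the mouth of the eye (vertical through hole 8 mm wide) in the ring's left lug, at (28, +9, 9) mm in the relaxed ring's frame, level with the lug's top.
- eye_r (a point): The same for the right lug, at (28, -9, 9) mm in the relaxed ring's frame.
- ring_l (a joint): Spring-loaded opening angle of the ring's left half: 0 relaxed, grows as it is spread. The eye lies 58 mm ahead of and 9 mm beside the hinge. Both halves clear the 40 mm land from about 0.10 if centred; 0.14 to 0.16 gives room to slide. Above 0.22 the ring is overstretched. Spreading takes about 1.5 N at each eye at first, 5 N at 0.14.
- ring_r (a joint): The same for the right half.
- pliers: Ring pliers standing pins down, 180 g, 140 mm long. Origin: middle of the pivot; z up along the handles, x along the pivot pin, y from handle to handle; a half turn about z looks the same. A stop plate 30 (x) x 58 mm (y), underside 8 mm below the origin, rests on the block. Squeezing the handles together spreads the jaws.
- jaws (a point): Midway between the flat ends of the two jaws, 50 mm below the pivot. The jaws are 12 mm thick (x). From each end a pin sticks 6.5 mm further down, 4.6 mm across (pointed to 2.4 mm), at y = -8 and +8 mm when released (+-9 at 0.02 rad of squeeze). With the pins fully in the eyes the jaw ends rest on the lug tops.
- grip (a point): Midway between the two black handle grips, 62 mm above the pivot. The grips are 14 mm wide (x), run from 38 to 82 mm above the pivot and measure 48 mm over their outer faces here when released (each leans outward by 0.08 rad). A guard ledge sticks out about 8 mm under each grip, its top 37 mm above the pivot.
- pliers_l (a joint): Angle by which each lever has been squeezed (both move alike): 0 released, up to 0.26. Each handle moves in about 62 mm x the angle at z = 62, each pin moves out about 54 mm x the angle. Per rad the grips also rise about 20 mm from the pivot, so fingers held still push the jaws down while squeezing and draw them up while releasing. The return spring holds off about 7 N at each grip before they move.
- block: Fixed wooden tool block 64 x 90 mm, 56 mm high, with one rectangular pocket 20 mm (block's x) by 44 mm (block's y), 51 mm deep, in the middle of its top. Origin in the middle of its underside, z up. The pliers stand in the pocket with their x and y along the block's, pivot 64 mm above the block's origin.
- nut: Bystander, to be left alone: steel hexagon nut, 30 mm across, 13 mm high, lying or standing on the table. Origin at its underside.
- spacer: Bystander, to be left alone: plain steel collar 52 mm across, 12 mm high, lying or standing on the table. Origin at its underside.
- meter: Bystander, to be left alone: hand-held orange meter, 170 x 85 x 36 mm, lying or standing on the table. Origin at its underside.
- screwdriver: Bystander, to be left alone: screwdriver with black handle, lying or standing on the table. Origin at its underside.
- wrench: Bystander, to be left alone: steel open wrench, lying or standing on the table. Origin at its underside.
- grease: Bystander, to be left alone: white grease jar, 68 mm across, 60 mm high, lying or standing on the table. Origin at its underside.
- hardware_cup: Bystander, to be left alone: aluminium bowl, 72 mm across, 45 mm high, lying or standing on the table. Origin at its underside.
Mind the look-alikes: they are no part of the job. What is meant by the wheel is not purple, and is the larger of those in its own colour.

How it is judged:
On the way, in this order (a step that is already met when the one before it is completed fails the run):
1. the pliers, with their pins in the eyes, spread both halves of the ring (value of joint each of ring_l, ring_r above 0.09 rad and contact force between pliers and ring above 1 N), for 0.1 s.
2. the ring lies closed in the groove (z of ring in the frame of wheel between 0.054 and 0.0585 m and horizontal distance between ring and wheel below 0.005 m and angle between ring's own z axis and vertical below 0.1 rad and value of joint each of ring_l, ring_r below 0.05 rad), for 0.2 s.
At the end, for the whole second after the job is handed in: Ring level (0.1 rad), closed (halves under 0.05 rad) in the groove: underside 54 to 58.5 mm over the wheel origin, within 5 mm of the axis, seat held down over 17 mm; pliers upright (0.12 rad) in the pocket, within 8 mm of its middle and 5 mm of fully down; all at rest (all of step 2 and value of joint seat above 0.017 m and horizontal distance between pliers and block below 0.008 m and z of pliers in the frame of block below 0.069 m and angle between pliers's own z axis and vertical below 0.12 rad and linear speed of each of pliers, ring below 0.02 m/s and contact force between pliers and ring below 0.1 N); the robot touches nothing.
It fails at once if the ring is overstretched (a half opened beyond 0.22 rad) (value of joint any of ring_l, ring_r above 0.22 rad).
It fails at once if the ring is pressed on the seat with more than 22 N (contact force between ring and seat above 22 N).
It fails at once if the robot's fingers touch the ring (contact force between the fingers and ring above 0.5 N).
It fails at once if another thing on the table is moved by more than 30 mm (distance of any of nut, spacer, meter, screwdriver, wrench, grease, hardware_cup from where it was at the start of the episode above 0.03 m).
It also fails if it takes over 67 s, if anything falls off the work surface, if the arm or the gripper's body presses on something with over 40 N, if the wrist force passes 120 N, or if a joint passes its speed limit or range.

## Working session

There is one attempt and no reset: what is moved stays moved. The work goes in short steps, Python scripts to look and compute and a tool call to move; the robot and the scene stay as the last step left them, time stands still between calls to the robot, and variables do not carry over. Pictures are saved under pics/ and viewed, and the job is handed in when it is done.

Besides the shell and the picture viewer there is one more tool, called after "Request:" by a JSON object that holds its "op" and its "data", one argument or row to a line. arm_command: Moves the arm, as the interface text tells. Shifts and turns lie within -1 to 1; 1 stands for 0.3 m of shift or 30 degrees of turn. Its arguments: {"type":"object","properties":{"steps":{"type":"array","items":{"type":"object","properties":{"hand":{"type":"number"},"travel":{"type":"array","items":{"type":"number","minimum":-1,"maximum":1}},"rotation":{"type":"array","items":{"type":"number","minimum":-1,"maximum":1}}}}},"grip_force":{"type":"number"}},"required":["steps"]}

```bash
ls; mkdir -p pics
python3 - <<'E'
from plant import ctrl
import cv2, numpy as np
s=ctrl.get_state(); print(s)
for n in ("scene","top"):
    im,d=ctrl.read_camera(n); cv2.imwrite(f"pics/{n}0.png",im); np.save(f"pics/{n}0.npy",d)
    p=ctrl.camera_params(n); print(n,p)
E
```

```text
pics
{'time': 0.0, 'qpos': array([-1.38799571e+00,  2.87181429e-01,  1.57818087e+00,  9.40636728e-06,
        1.27863516e+00, -1.50014510e-01]), 'dq': array([ 0.00096127,  0.00090135,  0.00079101,  0.00067633, -0.00111436,
        0.0008522 ]), 'joint_efforts': array([-9.48247543e-04, -4.05980694e+01, -2.92626643e+01, -2.24670312e-04,
        5.85403031e-03,  3.34357225e-06]), 'eef_pos': array([ 0.22043478, -0.63734884,  0.25493452]), 'tcp_rot': array([-0.11713532,  0.69818876, -0.69648843,  0.11711381]), 'contact_force': array([-0.30351441,  0.48008879, -0.2158808 ]), 'wrist_torque': array([-0.03361252,  0.04120046,  0.04657021]), 'opening': 1.001190034171941}
scene {'fx': 499.0442929191284, 'fy': 499.0442929191284, 'cx': 313.09984345575134, 'cy': 198.0517472420412, 'extrinsics': array([[-6.29781833e-03,  7.44955006e-01, -6.67084984e-01,
         1.24179679e+00],
       [ 9.99965651e-01,  8.28621886e-03, -1.86995336e-04,
         2.57886110e-03],
       [ 5.38830907e-03, -6.67063249e-01, -7.44981603e-01,
         8.83349117e-01],
       [ 0.00000000e+00,  0.00000000e+00,  0.00000000e+00,
         1.00000000e+00]])}
top {'fx': 509.66275854632056, 'fy': 509.66275854632056, 'cx': 313.79733550218776, 'cy': 205.2229055042004, 'extrinsics': array([[-0.00821539, -0.99408205,  0.10832073,  0.37410265],
       [-0.99974279,  0.00587529, -0.02190492,  0.03494773],
       [ 0.02113887, -0.10847282, -0.99387464,  1.54388651],
       [ 0.        ,  0.        ,  0.        ,  1.        ]])}
```

View pics/scene0.png

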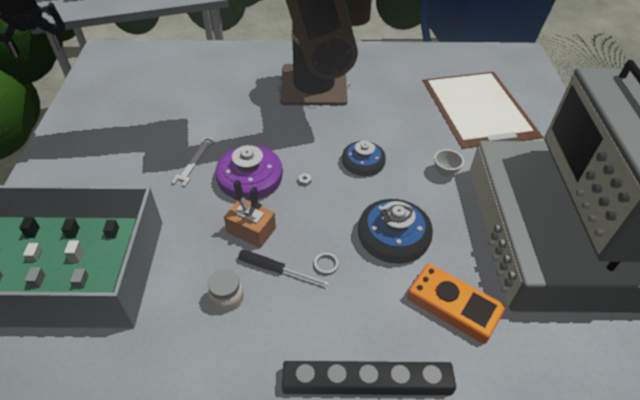

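View pics/top0.png

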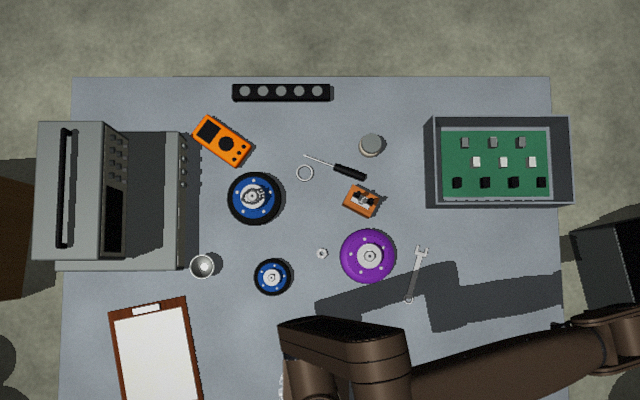

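The target is the larger blue wheel with the ring on it, at scene (396,229) and top (255,197). The block with the pliers is at scene (250,220) and top (361,199). The purple wheel and the small blue wheel are look-alikes.

```bash
cat > h.py <<'E'
from plant import ctrl
import cv2, numpy as np
from scipy.spatial.transform import Rotation as R
def world(n,d,mask=None):
    p=ctrl.camera_params(n); v,u=np.mgrid[0:d.shape[0],0:d.shape[1]]
    P=np.stack([(u-p['cx'])/p['fx']*d,(v-p['cy'])/p['fy']*d,d],-1)
    E=p['extrinsics']; return P@E[:3,:3].T+E[:3,3]
def proj(n,X):
    p=ctrl.camera_params(n);E=np.linalg.inv(p['extrinsics']);c=np.atleast_2d(X)@E[:3,:3].T+E[:3,3]
    return np.stack([c[:,0]/c[:,2]*p['fx']+p['cx'],c[:,1]/c[:,2]*p['fy']+p['cy']],-1)
def ray(n,u,v,z):
    p=ctrl.camera_params(n);E=p['extrinsics'];r=E[:3,:3]@np.array([(u-p['cx'])/p['fx'],(v-p['cy'])/p['fy'],1]);o=E[:3,3]
    return o+r*(z-o[2])/r[2]
def crop(n,im,c,w,h,s,out):
    u,v=map(int,c); a=im[max(0,v-h):v+h,max(0,u-w):u+w]
    cv2.imwrite(out,cv2.resize(a,None,fx=s,fy=s,interpolation=cv2.INTER_CUBIC))
E
python3 - <<'E'
from h import *
for n in ("scene","top"):
    im=cv2.imread(f"pics/{n}0.png"); d=np.load(f"pics/{n}0.npy"); W=world(n,d)
    for t in ("wheel","ring","pliers","block","eye_l"):
        for r in ctrl.masks_of(n,t)[:3]:
            m=r['region']&(d>0); X=W[m]; print(n,t,round(r['score'],2),np.round(r['at'],1),m.sum(),X.mean(0).round(4),X.min(0).round(3),X.max(0).round(3))
    c=dict(scene=[(396,225),(250,215)],top=[(255,197),(361,199)])[n]
    for i,cc in enumerate(c): crop(n,im,cc,48,40,8,f"pics/{n}_c{i}.png")
print(ctrl.get_state()['time'])
E
```

```text
scene wheel 0.81 [363.2 157. ] 1230 [0.347  0.1253 0.032 ] [0.278 0.074 0.   ] [0.386 0.18  0.063]
scene wheel 0.78 [250.6 171.2] 2821 [ 0.4123 -0.1478  0.0493] [ 0.267 -0.242 -0.003] [ 0.568 -0.071  0.149]
scene wheel 0.74 [394.9 232.8] 3832 [0.5842 0.1776 0.0464] [ 0.445  0.101 -0.004] [0.645 0.263 0.092]
scene ring 0.65 [391.3 210.5] 108 [0.5546 0.1685 0.0816] [0.536 0.145 0.074] [0.572 0.207 0.089]
scene ring 0.62 [387.7 214.9] 173 [0.573  0.1655 0.0818] [0.545 0.145 0.074] [0.589 0.201 0.089]
scene ring 0.58 [255.6 201.2] 179 [ 0.5626 -0.1183  0.1155] [ 0.463 -0.131 -0.002] [ 0.572 -0.107  0.15 ]
scene pliers 0.9 [248.9 205.9] 635 [ 0.5552 -0.1341  0.0927] [ 0.525 -0.165  0.055] [ 0.577 -0.105  0.152]
scene pliers 0.58 [256.5 203.6] 181 [ 0.5626 -0.1186  0.1165] [ 0.463 -0.131 -0.002] [ 0.572 -0.107  0.15 ]
scene block 0.74 [250.2 226.4] 1301 [ 0.5699 -0.1319  0.0397] [ 0.505 -0.201 -0.002] [ 0.602 -0.08   0.086]
scene block 0.33 [303.8 176.9] 125 [ 0.4008 -0.0179  0.0108] [ 0.381 -0.032 -0.   ] [ 0.415 -0.003  0.017]
scene eye_l 0.67 [399.7 216.7] 64 [0.5805 0.179  0.0814] [0.568 0.152 0.077] [0.588 0.206 0.087]
top wheel 0.9 [254.9 198.9] 2371 [0.5586 0.1793 0.0498] [ 0.481  0.102 -0.006] [0.647 0.265 0.097]
top wheel 0.69 [273.1 278.8] 1096 [0.327  0.1269 0.0344] [ 0.27   0.073 -0.004] [0.38  0.183 0.064]
top wheel 0.56 [368.7 254.6] 2343 [ 0.3869 -0.1501  0.0509] [ 0.308 -0.231 -0.005] [ 0.467 -0.072  0.097]
top ring 0.57 [255.8 189.3] 18 [0.58   0.1707 0.0818] [0.575 0.155 0.073] [0.582 0.184 0.086]
top ring 0.42 [256.5 190.7] 101 [0.5636 0.171  0.0805] [0.538 0.149 0.067] [0.584 0.21  0.093]
top pliers 0.48 [359.6 197.9] 209 [ 0.5469 -0.1327  0.0903] [ 0.529 -0.163  0.053] [ 0.575 -0.106  0.152]
top pliers 0.37 [356.9 196.1] 52 [ 0.5573 -0.1186  0.1134] [ 0.55  -0.134  0.058] [ 0.575 -0.109  0.152]
top block 0.75 [361.  207.3] 542 [ 0.5442 -0.1338  0.0519] [ 0.5   -0.196 -0.007] [ 0.593 -0.082  0.15 ]
0.6
```

Run:
```python
import cv2,numpy as np
for a in ("c0","c1"):
    x=[cv2.resize(cv2.imread(f"pics/{n}_{a}.png"),(400,333)) for n in("scene","top")]
    cv2.imwrite(f"pics/m_{a}.png",np.hstack(x))
```

```text
(no output)
```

View pics/m_c0.png

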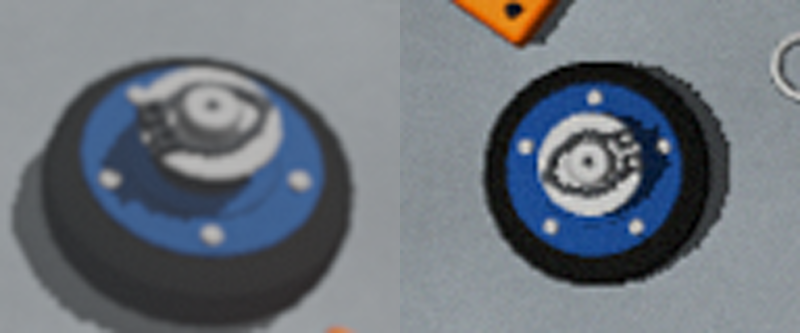

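View pics/m_c1.png

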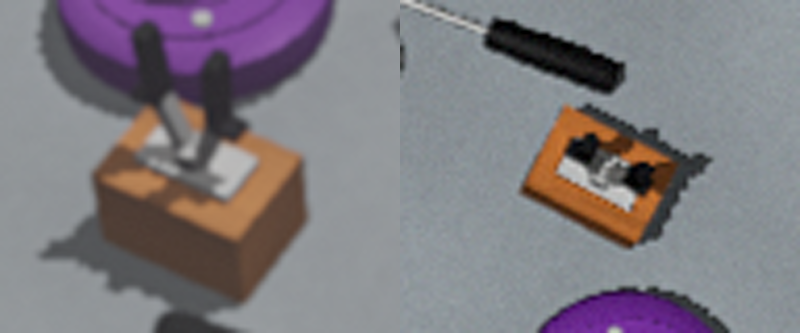

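View pics/scene_c0.png

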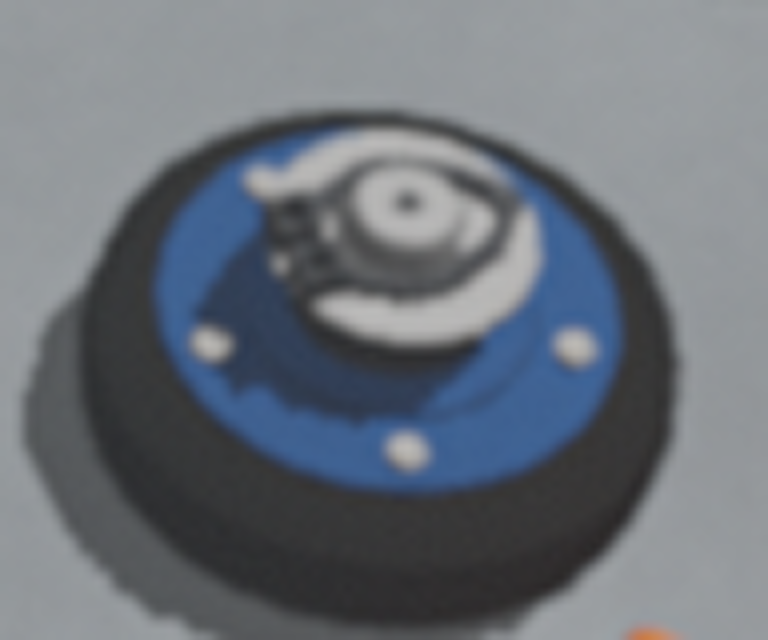

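View pics/top_c0.png

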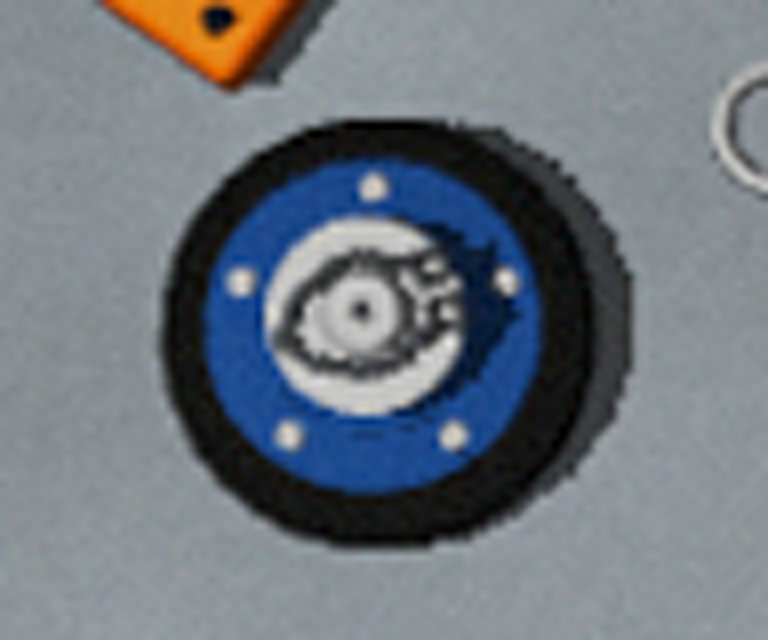

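Run:
```python
from h import *
def c2p(o,x,y): return o[0]+(x+.5)/8-.5, o[1]+(y+.5)/8-.5
for n,o,nose,e1,e2 in (("scene",(348,185),(407,203),(290,217),(313,260)),("top",(207,157),(361,310),(431,268),(440,313))):
    N=ray(n,*c2p(o,*nose),.088); A=ray(n,*c2p(o,*e1),.085); B=ray(n,*c2p(o,*e2),.085)
    m=(A+B)/2; print(n,N.round(4),A.round(4),B.round(4),np.linalg.norm(A-B).round(4),'mid',m.round(4),'d',np.linalg.norm((m-N)[:2]).round(4),'yaw',np.degrees(np.arctan2(*(m-N)[1::-1])).round(1), 'yaw from eyes',np.degrees(np.arctan2(*(A-B)[1::-1])).round(1)-90)
    im=cv2.imread(f"pics/{n}0.png"); d=np.load(f"pics/{n}0.npy"); W=world(n,d)
    # table height check
    m=(np.abs(W[...,2])<.02)&(np.abs(W[...,0]-.55)<.2)&(np.abs(W[...,1]-.05)<.05); print('table z',np.median(W[m][:,2]))
    # tyre top: dark pts z .044 ; seat pts z~.076 ; circle-mean
    r=np.hypot(W[...,0]-N[0],W[...,1]-N[1])
    s=(r<.09)&(np.abs(W[...,2]-.044)<.006); 
    for lo,hi,nm in((.040,.0475,'tyre'),(.073,.079,'seat'),(.084,.096,'nose')):
        s=(r<.09)&(W[...,2]>lo)&(W[...,2]<hi); X=W[s]; print(nm,s.sum(),X.mean(0).round(4),((X.min(0)+X.max(0))/2).round(4),np.ptp(X,0).round(3))
```

```text
scene [0.5611 0.1816 0.088 ] [0.5637 0.151  0.085 ] [0.5783 0.1557 0.085 ] 0.0153 mid [0.571  0.1533 0.085 ] d 0.0299 yaw -70.7 yaw from eyes -252.2
table z 0.0005224761772513742
tyre 1441 [0.5812 0.1776 0.0444] [0.5652 0.1798 0.0438] [0.149 0.151 0.007]
seat 351 [0.5682 0.1849 0.0765] [0.5638 0.1831 0.0761] [0.073 0.071 0.006]
nose 181 [0.5676 0.1745 0.0875] [0.5694 0.1712 0.0878] [0.039 0.052 0.008]
top [0.5625 0.1811 0.088 ] [0.578  0.1563 0.085 ] [0.5616 0.153  0.085 ] 0.0167 mid [0.5698 0.1547 0.085 ] d 0.0274 yaw -74.5 yaw from eyes -78.7
table z 0.0005930719033739873
tyre 912 [0.5589 0.1813 0.044 ] [0.5608 0.1818 0.0438] [0.156 0.154 0.007]
seat 218 [0.5611 0.1829 0.0763] [0.5619 0.1816 0.076 ] [0.07  0.07  0.006]
nose 108 [0.5638 0.1767 0.0884] [0.5638 0.1744 0.0898] [0.041 0.052 0.012]
```

View pics/scene_c1.png

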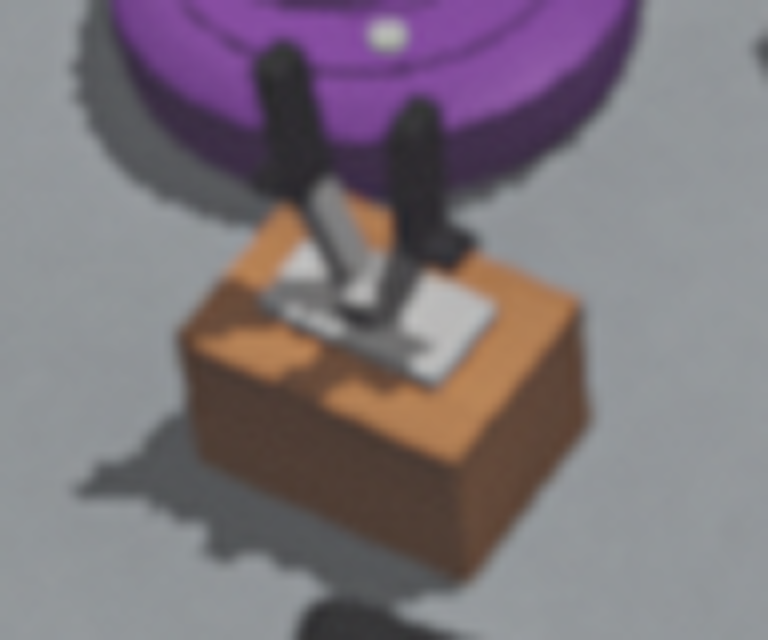

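View pics/top_c1.png

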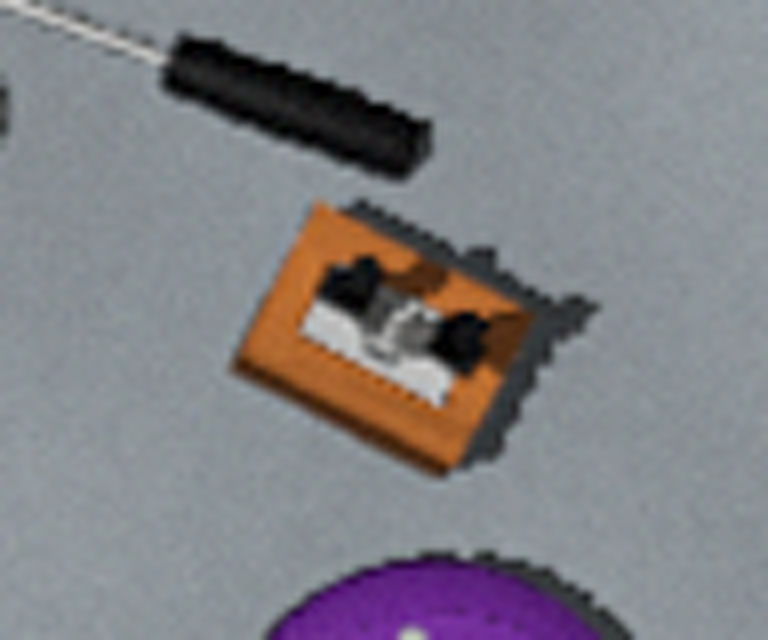

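Run:
```python
from h import *
def c2p(o,x,y): return o[0]+(x+.5)/8-.5, o[1]+(y+.5)/8-.5
for n,o,cs in (("scene",(202,175),[(580,303),(460,463),(180,335)]),("top",(313,159),[(528,310),(320,205),(235,362),(447,464)])):
    P=[ray(n,*c2p(o,*c),.056) for c in cs]
    print(n,np.round(P,4).tolist())
    ls=[np.linalg.norm(P[i]-P[i-1]).round(4) for i in range(1,len(P))]
    print(ls,[np.degrees(np.arctan2(*(P[i]-P[i-1])[1::-1])).round(1) for i in range(1,len(P))])
    if n=="scene": print('c',((P[0]+P[2])/2).round(4))
    else: print('c',np.mean(P,0).round(4))
# stop plate in top crop, pliers grips in depth
for n in ("scene","top"):
    im=cv2.imread(f"pics/{n}0.png"); d=np.load(f"pics/{n}0.npy"); W=world(n,d)
    r=np.hypot(W[...,0]-.549,W[...,1]+.133); s=(r<.05)&(W[...,2]>.1)&(W[...,2]<.16)&(im.max(-1)<80); X=W[s]
    print(n,s.sum(),X.min(0).round(3),X.max(0).round(3))
    t=X[X[:,2]>.135]; print('tops', t.round(3).tolist()[:40] if n=='top' else np.round(t[::6],3).tolist())
for n,o,h,e in (("top",(207,157),(280,337),(435.5,290.5)),("scene",(348,185),(522,195),(301.5,238.5))):
    H=ray(n,*c2p(o,*h),.080); Em=ray(n,*c2p(o,*e),.085); print(n,H.round(4),np.linalg.norm((Em-H)[:2]),np.degrees(np.arctan2(*(Em-H)[1::-1])))
```

```text
scene [[0.5438, -0.082, 0.056], [0.5989, -0.1102, 0.056], [0.5562, -0.1889, 0.056]]
[np.float64(0.0619), np.float64(0.0895)] [np.float64(-27.1), np.float64(-118.5)]
c [ 0.55   -0.1354  0.056 ]
top [[0.5586, -0.1892, 0.056], [0.5981, -0.113, 0.056], [0.5399, -0.0807, 0.056], [0.5018, -0.1581, 0.056]]
[np.float64(0.0858), np.float64(0.0665), np.float64(0.0863)] [np.float64(62.6), np.float64(151.0), np.float64(-116.2)]
c [ 0.5496 -0.1352  0.056 ]
scene 262 [ 0.536 -0.164  0.1  ] [ 0.57  -0.108  0.152]
tops [[0.537, -0.155, 0.147], [0.545, -0.15, 0.152], [0.543, -0.151, 0.147], [0.546, -0.15, 0.147], [0.548, -0.152, 0.146], [0.55, -0.154, 0.145], [0.548, -0.155, 0.14], [0.547, -0.153, 0.136], [0.561, -0.12, 0.149], [0.565, -0.12, 0.15], [0.565, -0.12, 0.147], [0.566, -0.12, 0.146], [0.568, -0.122, 0.145], [0.564, -0.123, 0.137], [0.565, -0.123, 0.135]]
top 77 [ 0.531 -0.166  0.1  ] [ 0.569 -0.109  0.152]
tops [[0.565, -0.119, 0.145], [0.563, -0.116, 0.147], [0.563, -0.119, 0.146], [0.562, -0.121, 0.148], [0.562, -0.124, 0.149], [0.559, -0.112, 0.152], [0.559, -0.116, 0.149], [0.559, -0.1
[... 199 characters left out ...]
, [0.554, -0.119, 0.147], [0.553, -0.117, 0.137], [0.551, -0.118, 0.148], [0.546, -0.152, 0.144], [0.545, -0.154, 0.15], [0.545, -0.157, 0.149], [0.544, -0.15, 0.139], [0.543, -0.151, 0.148], [0.543, -0.155, 0.144], [0.543, -0.158, 0.142], [0.542, -0.16, 0.149], [0.54, -0.149, 0.147], [0.54, -0.152, 0.143], [0.54, -0.155, 0.144], [0.54, -0.157, 0.15], [0.541, -0.161, 0.142], [0.538, -0.147, 0.142], [0.537, -0.149, 0.146], [0.537, -0.151, 0.15], [0.537, -0.154, 0.15], [0.537, -0.157, 0.151], [0.535, -0.147, 0.139], [0.534, -0.149, 0.148], [0.535, -0.152, 0.146]]
top [0.5538 0.211  0.08  ] 0.0585437239437931 -74.19703473932216
scene [0.5511 0.2142 0.08  ] 0.06403045590827228 -71.89307378742323
```

```bash
cat >> h.py <<'E'
def rows(dest,yaw,p=None,q=None):
    """tool-frame displacement and yaw change (deg, world z) to reach dest (TCP) with tool z heading yaw (mod 180), tool y down"""
    s=ctrl.get_state(); p=s['eef_pos'] if p is None else p; q=s['tcp_rot'] if q is None else q
    Rm=R.from_quat(q); M=Rm.as_matrix()
    y=np.array([0,0,-1.]); z=np.array([np.cos(np.radians(yaw)),np.sin(np.radians(yaw)),0]); x=np.cross(y,z)
    best=None
    for sg in(1,-1):
        T=np.stack([sg*x,y,sg*z],1); rv=(Rm.inv()*R.from_matrix(T)).as_rotvec()
        if best is None or np.linalg.norm(rv)<np.linalg.norm(best): best=rv
    t=M.T@(np.asarray(dest)-p)
    return t/0.3, np.degrees(best)/30
def show():
    s=ctrl.get_state(); M=R.from_quat(s['tcp_rot']).as_matrix()
    print('t',round(s['time'],2),'p',s['eef_pos'].round(4),'z yaw',np.degrees(np.arctan2(M[1,2],M[0,2])).round(2),'y',M[:,1].round(4),'F',s['contact_force'].round(2),'T',s['wrist_torque'].round(2),'op',round(s['opening'],3),'q',s['qpos'].round(2))
E
python3 - <<'E'
from h import *
show()
for yaw in (62,16.5):
  print(yaw,rows([.55,-.1353,.24],yaw))
E
```

```text
t 0.6 p [ 0.2206 -0.6379  0.2564] z yaw -70.93 y [ 0.e+00 -1.e-04 -1.e+00] F [0.1  0.16 0.23] T [ 0.03 -0.04 -0.01] op 0.999 q [-1.39  0.29  1.58 -0.    1.28 -0.15]
62 (array([-1.58530534,  0.05450583, -1.22473433]), array([-1.53958615e-04,  1.56901422e+00, -3.36671047e-05]))
16.5 (array([-1.58530534,  0.05450583, -1.22473433]), array([-9.72209097e-05, -2.91431911e+00,  1.38408069e-04]))
```

```bash
cat >> h.py <<'E'
def plan(dest,yaw,n,long=False):
    """print n rows assuming exact tracking, from present pose; yaw abs target via shift"""
    s=ctrl.get_state(); p=s['eef_pos'].copy(); Rm=R.from_quat(s['tcp_rot']); M=Rm.as_matrix()
    y0=np.degrees(np.arctan2(M[1,2],M[0,2])); dy=(yaw-y0)
    d=(np.asarray(dest)-p)/n; w=R.from_rotvec([0,0,np.radians(dy/n)])
    for i in range(n):
        t=Rm.as_matrix().T@d/0.3; print('{"travel":[%.3f,%.3f,%.3f],"rotation":[0,%.3f,0],"hand":1},'%(*t,-dy/n/30)); Rm=w*Rm
    print('dy',dy)
E
python3 - <<'E'
from h import *
plan([.55,-.1353,.25],62,14)
E
```

```text
{"travel":[-0.113,0.002,-0.087],"rotation":[0,-0.316,0],"hand":1},
{"travel":[-0.126,0.002,-0.068],"rotation":[0,-0.316,0],"hand":1},
{"travel":[-0.136,0.002,-0.046],"rotation":[0,-0.316,0],"hand":1},
{"travel":[-0.141,0.002,-0.023],"rotation":[0,-0.316,0],"hand":1},
{"travel":[-0.143,0.002,0.001],"rotation":[0,-0.316,0],"hand":1},
{"travel":[-0.141,0.002,0.024],"rotation":[0,-0.316,0],"hand":1},
{"travel":[-0.135,0.002,0.047],"rotation":[0,-0.316,0],"hand":1},
{"travel":[-0.125,0.002,0.069],"rotation":[0,-0.316,0],"hand":1},
{"travel":[-0.112,0.002,0.089],"rotation":[0,-0.316,0],"hand":1},
{"travel":[-0.096,0.002,0.106],"rotation":[0,-0.316,0],"hand":1},
{"travel":[-0.077,0.002,0.120],"rotation":[0,-0.316,0],"hand":1},
{"travel":[-0.056,0.002,0.131],"rotation":[0,-0.316,0],"hand":1},
{"travel":[-0.034,0.002,0.139],"rotation":[0,-0.316,0],"hand":1},
{"travel":[-0.011,0.002,0.143],"rotation":[0,-0.316,0],"hand":1},
dy 132.92957321288753
```

Request:
{"op": "arm_command", "data": {
  "grip_force": 20,
  "steps": [
    {"travel": [-0.113,0,-0.087],"rotation": [0,-0.316,0],"hand": 1},
    {"travel": [-0.126,0,-0.068],"rotation": [0,-0.316,0],"hand": 1},
    {"travel": [-0.136,0,-0.046],"rotation": [0,-0.316,0],"hand": 1},
    {"travel": [-0.141,0,-0.023],"rotation": [0,-0.316,0],"hand": 1},
    {"travel": [-0.143,0,0],"rotation": [0,-0.316,0],"hand": 1},
    {"travel": [-0.141,0,0.024],"rotation": [0,-0.316,0],"hand": 1},
    {"travel": [-0.135,0,0.047],"rotation": [0,-0.316,0],"hand": 1},
    {"travel": [-0.125,0,0.069],"rotation": [0,-0.316,0],"hand": 1},
    {"travel": [-0.112,0,0.089],"rotation": [0,-0.316,0],"hand": 1},
    {"travel": [-0.096,0,0.106],"rotation": [0,-0.316,0],"hand": 1},
    {"travel": [-0.077,0,0.12],"rotation": [0,-0.316,0],"hand": 1},
    {"travel": [-0.056,0,0.131],"rotation": [0,-0.316,0],"hand": 1}
  ]
}}

```text
time: 2.1
eef_pos: [0.4976, -0.1897, 0.2583]
tcp_rot: [0.657, -0.261, 0.266, -0.655]
contact_force: [0.5, -1.2, -0.1]
opening: 1.001
```

Run:
```python
from h import *
show()
plan([.55,-.1353,.22],62,3)
```

```text
t 2.1 p [ 0.4976 -0.1897  0.2583] z yaw 46.26 y [ 0.0052 -0.0057 -1.    ] F [ 0.49 -1.23 -0.06] T [-0.03 -0.04  0.02] op 1.001 q [-0.55 -0.03  1.93 -0.    1.24 -1.36]
{"travel":[-0.000,0.042,0.084],"rotation":[0,-0.175,0],"hand":1},
{"travel":[0.008,0.043,0.084],"rotation":[0,-0.175,0],"hand":1},
{"travel":[0.015,0.043,0.083],"rotation":[0,-0.175,0],"hand":1},
dy 15.743738319921277
```

Request:
{"op": "arm_command", "data": {
  "steps": [
    {"travel": [0,0.042,0.084],"rotation": [0,-0.175,0],"hand": 1},
    {"travel": [0.008,0.042,0.084],"rotation": [0,-0.175,0],"hand": 1},
    {"travel": [0.015,0.042,0.083],"rotation": [0,-0.175,0],"hand": 1},
    {"travel": [0,0,0],"rotation": [0,0,0],"hand": 1}
  ]
}}

```text
time: 2.6
eef_pos: [0.5529, -0.1303, 0.221]
tcp_rot: [0.689, -0.163, 0.169, -0.686]
contact_force: [0.8, -0.8, 0.1]
opening: 1.001
```

Run:
```python
from h import *
show()
for n in("scene","top"):
    im,d=ctrl.read_camera(n); cv2.imwrite(f"pics/{n}1.png",im);np.save(f"pics/{n}1.npy",d)
a=cv2.imread("pics/scene1.png");b=cv2.imread("pics/top1.png")
crop("s",a,(260,190),50,50,8,"pics/s1c.png"); crop("t",b,(350,200),50,50,8,"pics/t1c.png")
cv2.imwrite("pics/m1.png",np.hstack([cv2.resize(cv2.imread(f"pics/{k}1c.png"),(400,400)) for k in "st"]))
print(*(t.round(4) for t in rows([.55,-.1353,.132],62)))
```

```text
t 2.6 p [ 0.5529 -0.1303  0.221 ] z yaw 62.85 y [ 0.008  -0.0072 -0.9999] F [ 0.78 -0.77  0.12] T [-0.03  0.04  0.06] op 1.001 q [-0.41  0.08  1.88 -0.    1.17 -1.5 ]
[-0.0067  0.3011 -0.0141] [0.0056 0.0239 0.0245]
```

View pics/m1.png

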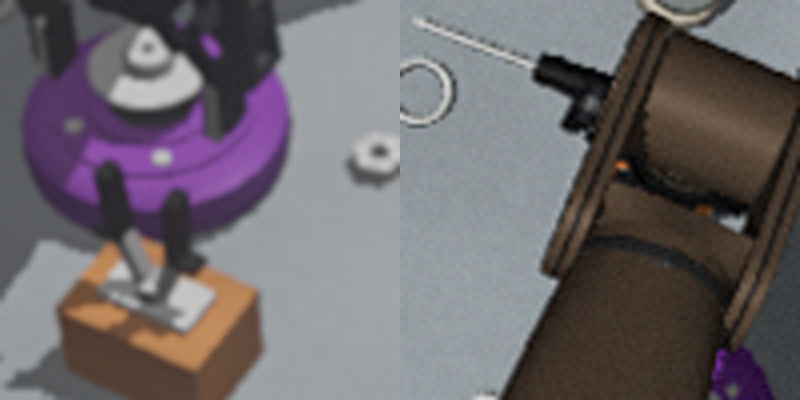

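Request:
{"op": "arm_command", "data": {
  "steps": [
    {"travel": [-0.007,0.08,-0.014],"rotation": [0.006,0.024,0.024],"hand": 1},
    {"travel": [0,0.08,0],"rotation": [0,0,0],"hand": 1},
    {"travel": [0,0.08,0],"rotation": [0,0,0],"hand": 1}
  ]
}}

```text
time: 3.08
eef_pos: [0.549, -0.1381, 0.1498]
tcp_rot: [0.686, -0.172, 0.175, -0.685]
contact_force: [-0.0, -0.6, 0.2]
opening: 0.999
```

Run:
```python
from h import *
show()
print(*(t.round(4) for t in rows([.55,-.1353,.128],62)))
```

```text
t 3.08 p [ 0.549  -0.1381  0.1498] z yaw 61.61 y [ 0.0048 -0.0024 -1.    ] F [-0.   -0.59  0.18] T [ 0.06 -0.02 -0.03] op 0.999 q [-0.43  0.16  1.93 -0.    1.04 -1.5 ]
[-0.0019  0.0726  0.0099] [-0.0003 -0.0129  0.0103]
```

Request:
{"op": "arm_command", "data": {
  "steps": [
    {"travel": [-0.002,0.04,0.009],"rotation": [0,-0.013,0.01],"hand": 1},
    {"travel": [0,0.032,0],"rotation": [0,0,0],"hand": 1},
    {"travel": [0,0,0],"rotation": [0,0,0],"hand": 1}
  ]
}}

```text
time: 3.45
eef_pos: [0.5469, -0.1363, 0.1236]
tcp_rot: [-0.685, 0.175, -0.17, 0.686]
contact_force: [0.4, -0.1, -0.0]
opening: 0.998
```

Run:
```python
from h import *
show()
print(*(t.round(4) for t in rows([.55,-.1353,.128],62)))
im,d=ctrl.read_camera("scene"); cv2.imwrite("pics/s2.png",im); crop("s",im,(260,200),60,50,6,"pics/s2c.png")
```

```text
t 3.45 p [ 0.5469 -0.1363  0.1236] z yaw 61.79 y [-0.0062  0.0028 -1.    ] F [ 0.39 -0.14 -0.04] T [-0.03  0.02 -0.03] op 0.998 q [-0.42  0.19  1.95  0.    1.01 -1.5 ]
[ 0.0075 -0.0148  0.0078] [ 0.0008 -0.0069 -0.0129]
```

View pics/s2c.png

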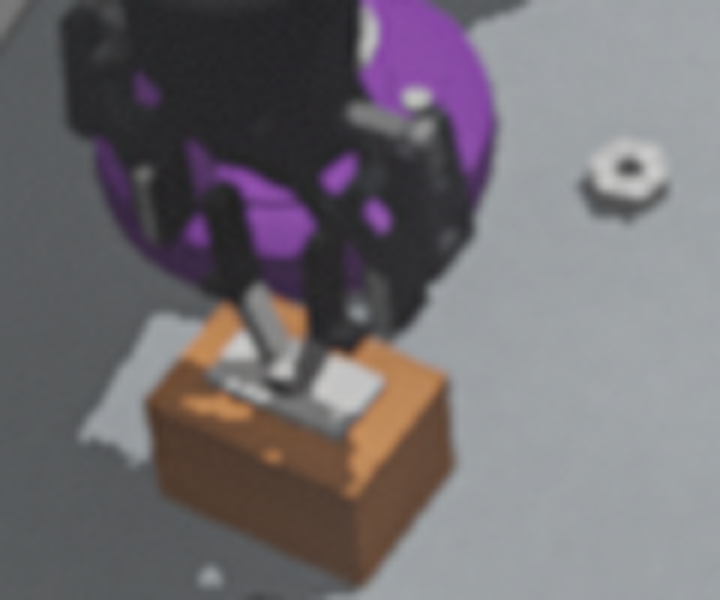

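Request:
{"op": "arm_command", "data": {
  "steps": [
    {"travel": [0.008,-0.013,0.008],"rotation": [0,-0.007,-0.013],"hand": 1},
    {"travel": [0,0,0],"rotation": [0,0,0],"hand": 1}
  ]
}}

```text
time: 3.75
eef_pos: [0.5521, -0.1359, 0.1304]
tcp_rot: [0.687, -0.169, 0.173, -0.686]
contact_force: [0.0, 0.6, -0.1]
opening: 1.001
```

Run:
```python
from h import *
show()
print(*(t.round(4) for t in rows([.55,-.1353,.128],62)))
```

```text
t 3.75 p [ 0.5521 -0.1359  0.1304] z yaw 62.02 y [ 0.0049 -0.0027 -1.    ] F [ 0.01  0.65 -0.05] T [ 0.05 -0.01 -0.05] op 1.001 q [-0.42  0.19  1.94 -0.    1.01 -1.5 ]
[-0.007   0.0079 -0.0014] [0.0001 0.0008 0.0107]
```

Run:
```python
from h import *
for i in range(4):
    show(); ctrl.read_camera("scene")
show()
```

```text
t 3.75 p [ 0.5521 -0.1359  0.1304] z yaw 62.02 y [ 0.0049 -0.0027 -1.    ] F [ 0.01  0.65 -0.05] T [ 0.05 -0.01 -0.05] op 1.001 q [-0.42  0.19  1.94 -0.    1.01 -1.5 ]
t 3.8 p [ 0.5519 -0.1359  0.1302] z yaw 62.02 y [ 0.0046 -0.0026 -1.    ] F [ 0.11 -0.7  -0.5 ] T [-0.03  0.02 -0.04] op 1.0 q [-0.42  0.19  1.94 -0.    1.01 -1.5 ]
t 3.85 p [ 0.5516 -0.1358  0.1299] z yaw 62.02 y [ 0.0039 -0.0023 -1.    ] F [-0.38  0.51 -0.19] T [-0.01 -0.01 -0.  ] op 0.996 q [-0.42  0.19  1.94 -0.    1.01 -1.5 ]
t 3.9 p [ 0.5514 -0.1357  0.1296] z yaw 62.01 y [ 0.0033 -0.002  -1.    ] F [-0.41 -1.44  0.  ] T [ 0.01 -0.03  0.01] op 1.0 q [-0.42  0.19  1.94 -0.    1.01 -1.5 ]
t 3.95 p [ 0.5512 -0.1357  0.1293] z yaw 62.01 y [ 0.0029 -0.0018 -1.    ] F [0.22 0.01 0.3 ] T [-0.01 -0.01  0.03] op 1.002 q [-0.42  0.19  1.94 -0.    1.01 -1.5 ]
```

Request:
{"op": "arm_command", "data": {
  "steps": [
    {"travel": [-0.003,0.004,0],"rotation": [0,0,0],"hand": 0.7},
    {"travel": [0,0,0],"rotation": [0,0,0],"hand": 0.6},
    {"travel": [0,0,0],"rotation": [0,0,0],"hand": 0.55},
    {"travel": [0,0,0],"rotation": [0,0,0],"hand": 0.55}
  ]
}}

```text
time: 4.45
eef_pos: [0.5505, -0.1359, 0.1288]
tcp_rot: [0.687, -0.17, 0.172, -0.685]
contact_force: [-1.1, -0.4, -0.0]
opening: 0.55
```

Run:
```python
from h import *
show(); ctrl.read_camera("scene"); show()
```

```text
t 4.45 p [ 0.5505 -0.1359  0.1288] z yaw 62.02 y [ 0.0032 -0.0032 -1.    ] F [-1.14 -0.37 -0.02] T [-0.    0.09 -0.02] op 0.55 q [-0.42  0.19  1.94 -0.    1.01 -1.5 ]
t 4.5 p [ 0.5505 -0.1358  0.1288] z yaw 62.02 y [ 0.0032 -0.0031 -1.    ] F [-1.31 -0.36  1.58] T [-0.13  0.16 -0.  ] op 0.555 q [-0.42  0.19  1.94 -0.    1.01 -1.5 ]
```

Request:
{"op": "arm_command", "data": {
  "steps": [
    {"travel": [0,0,0],"rotation": [0,0,0],"hand": 0.53},
    {"travel": [0,0,0],"rotation": [0,0,0],"hand": 0.53},
    {"travel": [0,-0.02,0],"rotation": [0,0,0],"hand": 0.53},
    {"travel": [0,-0.02,0],"rotation": [0,0,0],"hand": 0.53},
    {"travel": [0,-0.02,0],"rotation": [0,0,0],"hand": 0.53}
  ]
}}

```text
time: 5.12
eef_pos: [0.5491, -0.1346, 0.1454]
tcp_rot: [0.686, -0.171, 0.171, -0.686]
contact_force: [-0.1, -0.5, -1.2]
opening: 0.528
```

Run:
```python
from h import *
im,d=ctrl.read_camera("scene"); cv2.imwrite("pics/s3.png",im); crop("s",im,(260,200),60,50,6,"pics/s3c.png"); show()
```

```text
t 5.17 p [ 0.5497 -0.1349  0.1464] z yaw 62.01 y [ 1.1e-03 -9.0e-04 -1.0e+00] F [-0.16 -0.44 -0.6 ] T [0.1  0.03 0.02] op 0.529 q [-0.42  0.16  1.93 -0.    1.04 -1.5 ]
```

View pics/s3c.png

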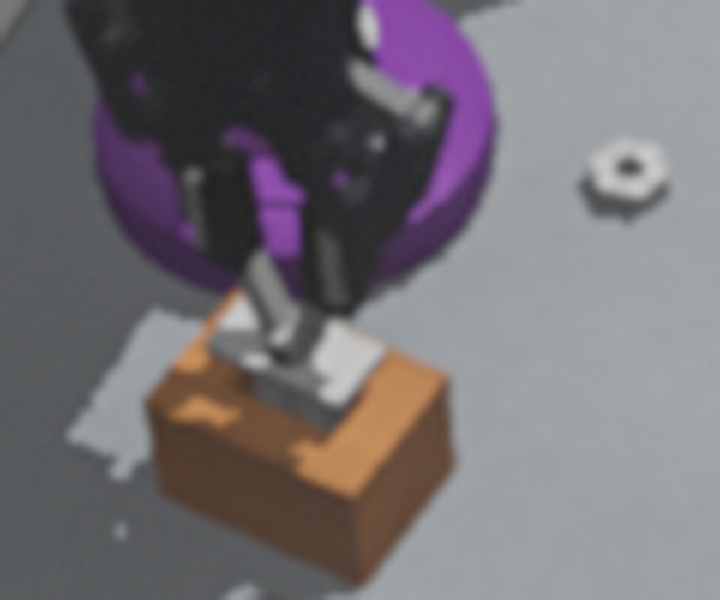

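Request:
{"op": "arm_command", "data": {
  "steps": [
    {"travel": [0,-0.05,0],"rotation": [0,0,0],"hand": 0.53},
    {"travel": [0,-0.06,0],"rotation": [0,0,0],"hand": 0.53},
    {"travel": [0,-0.07,0],"rotation": [0,0,0],"hand": 0.53},
    {"travel": [0,-0.06,0],"rotation": [0,0,0],"hand": 0.53},
    {"travel": [0,-0.04,0],"rotation": [0,0,0],"hand": 0.53}
  ]
}}

```text
time: 5.8
eef_pos: [0.5497, -0.1347, 0.2369]
tcp_rot: [0.686, -0.17, 0.172, -0.686]
contact_force: [0.0, -0.5, -1.8]
opening: 0.534
```

Run:
```python
from h import *
im,d=ctrl.read_camera("scene"); cv2.imwrite("pics/s4.png",im); np.save("pics/s4.npy",d); crop("s",im,(260,180),60,50,6,"pics/s4c.png"); show()
plan([.5704,.154,.245],16.5,12)
```

```text
t 5.85 p [ 0.5505 -0.135   0.2387] z yaw 62.02 y [ 0.0054 -0.0026 -1.    ] F [ 1.13  0.27 -0.31] T [0.01 0.   0.02] op 0.534 q [-0.42  0.06  1.87 -0.    1.21 -1.5 ]
{"travel":[-0.033,-0.002,0.073],"rotation":[0,0.126,0],"hand":1},
{"travel":[-0.038,-0.002,0.071],"rotation":[0,0.126,0],"hand":1},
{"travel":[-0.042,-0.002,0.069],"rotation":[0,0.126,0],"hand":1},
{"travel":[-0.047,-0.002,0.066],"rotation":[0,0.126,0],"hand":1},
{"travel":[-0.051,-0.002,0.062],"rotation":[0,0.126,0],"hand":1},
{"travel":[-0.055,-0.002,0.059],"rotation":[0,0.126,0],"hand":1},
{"travel":[-0.059,-0.002,0.055],"rotation":[0,0.126,0],"hand":1},
{"travel":[-0.062,-0.002,0.051],"rotation":[0,0.126,0],"hand":1},
{"travel":[-0.065,-0.002,0.047],"rotation":[0,0.126,0],"hand":1},
{"travel":[-0.068,-0.002,0.042],"rotation":[0,0.126,0],"hand":1},
{"travel":[-0.071,-0.002,0.038],"rotation":[0,0.126,0],"hand":1},
{"travel":[-0.073,-0.002,0.033],"rotation":[0,0.126,0],"hand":1},
dy -45.5170957136597
```

View pics/s4c.png

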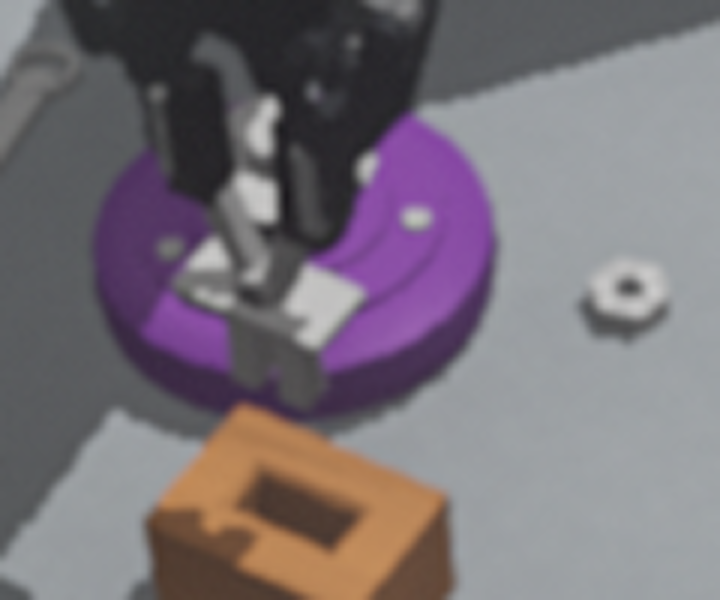

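The pliers hang free of the block, and the empty pocket shows at crop (300,508). Next I move over the ring.

Request:
{"op": "arm_command", "data": {
  "steps": [
    {"travel": [-0.033,-0.001,0.073],"rotation": [0,0.126,0],"hand": 0.53},
    {"travel": [-0.038,-0.001,0.071],"rotation": [0,0.126,0],"hand": 0.53},
    {"travel": [-0.042,-0.001,0.069],"rotation": [0,0.126,0],"hand": 0.53},
    {"travel": [-0.047,-0.001,0.066],"rotation": [0,0.126,0],"hand": 0.53},
    {"travel": [-0.051,-0.001,0.062],"rotation": [0,0.126,0],"hand": 0.53},
    {"travel": [-0.055,-0.001,0.059],"rotation": [0,0.126,0],"hand": 0.53},
    {"travel": [-0.059,-0.001,0.055],"rotation": [0,0.126,0],"hand": 0.53},
    {"travel": [-0.062,-0.001,0.051],"rotation": [0,0.126,0],"hand": 0.53},
    {"travel": [-0.065,-0.001,0.047],"rotation": [0,0.126,0],"hand": 0.53},
    {"travel": [-0.068,-0.001,0.042],"rotation": [0,0.126,0],"hand": 0.53},
    {"travel": [-0.071,-0.001,0.038],"rotation": [0,0.126,0],"hand": 0.53}
  ]
}}

```text
time: 7.22
eef_pos: [0.5698, 0.1362, 0.2387]
tcp_rot: [0.576, -0.412, 0.412, -0.574]
contact_force: [0.2, -0.5, -2.4]
opening: 0.53
```

Run:
```python
from h import *
show()
print(*(t.round(4) for t in rows([.5704,.154,.24],16.5)))
```

```text
t 7.22 p [0.5698 0.1362 0.2387] z yaw 18.8 y [-0.0017 -0.0022 -1.    ] F [ 0.17 -0.54 -2.39] T [ 0.   -0.06 -0.03] op 0.53 q [ 0.06  0.11  1.82 -0.    1.22 -0.26]
[-0.0554 -0.0044  0.021 ] [0.0043 0.0768 0.0031]
```

Request:
{"op": "arm_command", "data": {
  "steps": [
    {"travel": [-0.05,0,0.02],"rotation": [0.004,0.07,0.003],"hand": 0.53},
    {"travel": [0,0,0],"rotation": [0,0,0],"hand": 0.53}
  ]
}}

```text
time: 7.48
eef_pos: [0.57, 0.1543, 0.2377]
tcp_rot: [0.568, -0.422, 0.421, -0.567]
contact_force: [-0.2, -0.1, -1.0]
opening: 0.529
```

Run:
```python
from h import *
for n in("scene","top"):
    im,d=ctrl.read_camera(n); cv2.imwrite(f"pics/{n}5.png",im);np.save(f"pics/{n}5.npy",d)
    c=dict(scene=(395,190),top=(262,190))[n]; crop("s",im,c,48,48,8,f"pics/{n}5c.png")
show()
print(*(t.round(4) for t in rows([.5704,.154,.24],16.5)))
```

```text
t 7.58 p [0.5701 0.1532 0.2378] z yaw 16.71 y [-2.e-03 -6.e-04 -1.e+00] F [-0.11 -0.14 -2.14] T [ 0.1  -0.01  0.03] op 0.531 q [ 0.09  0.12  1.81 -0.    1.22 -0.2 ]
[-0.0024 -0.0073  0.0017] [ 0.004   0.0071 -0.0001]
```

View pics/scene5c.png

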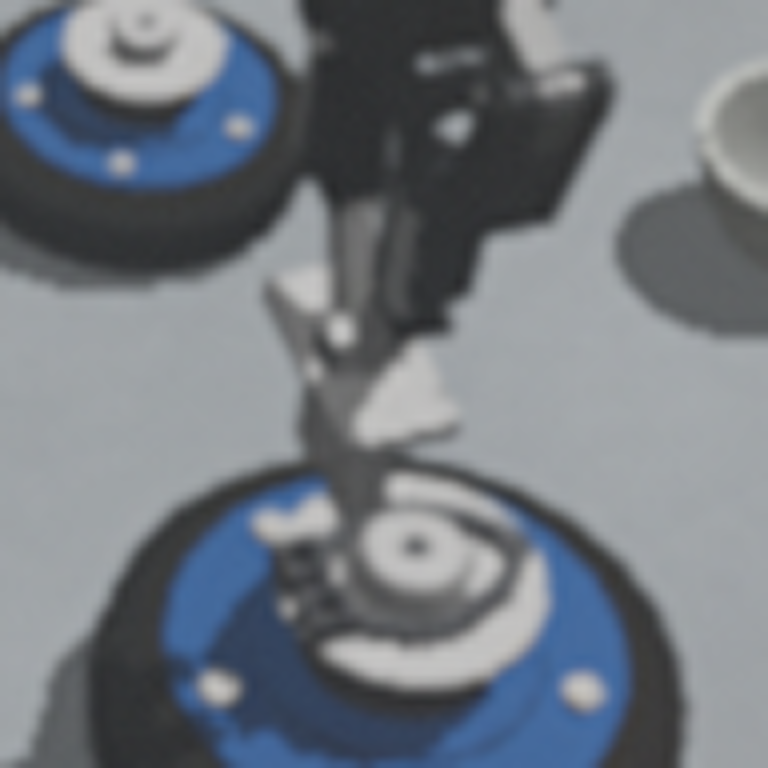

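View pics/top5c.png

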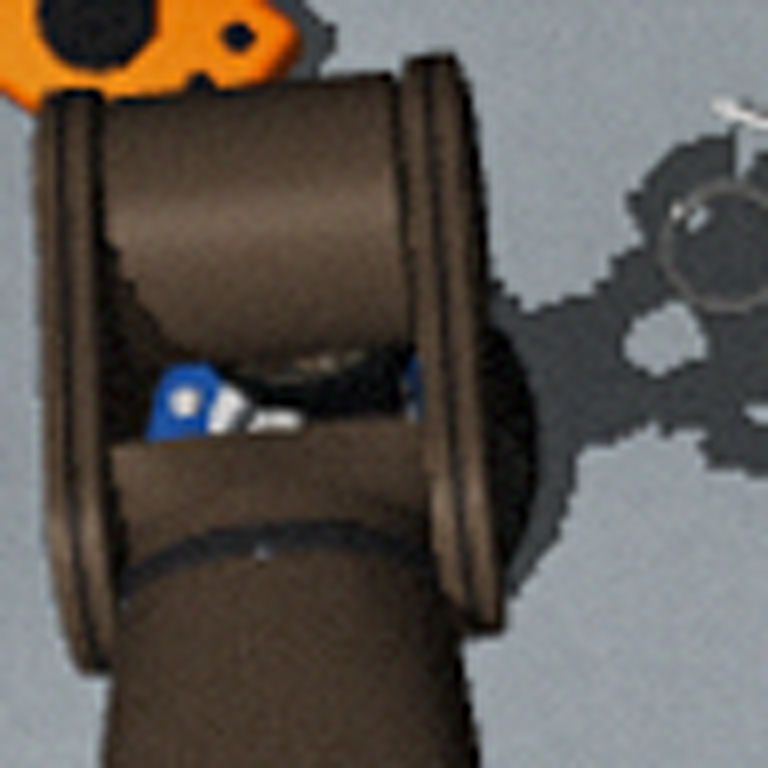

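```bash
cat >> h.py <<'E'
def pl_pts(tcp,yaw,dz=.0648,off=(0,0),th=0.03):
    c,s=np.cos(np.radians(yaw)),np.sin(np.radians(yaw)); Y=np.array([c,s,0]);X=np.array([s,-c,0])
    P=np.asarray(tcp)-[0,0,dz]+X*off[0]+Y*off[1]; Z=np.array([0,0,1.])
    f=lambda x,y,z:P+X*x+Y*y+Z*z
    yp=.008+.054*th
    return P,f,yp
def overlay(im,c,w,h,s,segs,out):
    u0,v0=int(c[0])-w,int(c[1])-h; a=im[v0:v0+2*h,u0:u0+2*w]; a=cv2.resize(a,None,fx=s,fy=s,interpolation=cv2.INTER_CUBIC)
    for pts,col in segs:
        q=((pts-[u0,v0]+.5)*s-.5); q=np.round(q).astype(int)
        if len(q)==1: cv2.circle(a,tuple(q[0].tolist()),3,col,-1)
        else: cv2.polylines(a,[q.reshape(-1,1,2)],False,col,1)
    cv2.imwrite(out,a)
def circ(c,r,n=40):
    t=np.linspace(0,2*np.pi,n); return np.stack([c[0]+r*np.cos(t),c[1]+r*np.sin(t),np.full(n,c[2])],1)
E
cat > ov.py <<'E'
from h import *
import sys
def segs_pl(n,f,yp):
    S=[]
    for z in(-.008,-.004):
        S.append((proj(n,[f(.015,.029,z),f(.015,-.029,z),f(-.015,-.029,z),f(-.015,.029,z),f(.015,.029,z)]),(0,255,255)))
    for y in(yp,-yp):
        S.append((proj(n,[f(-.006,y,-.05),f(.006,y,-.05)]),(0,255,0)))
        S.append((proj(n,[f(0,y,-.05),f(0,y,-.0565)]),(0,0,255)))
    S.append((proj(n,[f(-.01,0,0),f(.01,0,0)]),(255,0,255)))
    return S
def segs_ring(n,c,yaw):
    S=[]
    a=np.radians(yaw);X=np.array([np.cos(a),np.sin(a),0]);Y=np.array([-np.sin(a),np.cos(a),0])
    for sg in(1,-1): S.append((proj(n,circ(np.r_[c,.085]+X*.028+sg*Y*.009,.004)),(0,255,0)))
    return S
E
python3 - <<'E'
from ov import *
s=ctrl.get_state(); im=cv2.imread("pics/scene5.png"); n="scene"
P,f,yp=pl_pts(s['eef_pos'],16.7)
W=(.562,.1815)
S=segs_pl(n,f,yp)+segs_ring(n,(.5625,.1809),-73.5)+[(proj(n,circ((*W,.088),.0155)),(0,165,255)),(proj(n,circ((*W,.076),.036)),(0,165,255)),(proj(n,circ((*W,.044),.082)),(0,165,255))]
overlay(im,(395,190),48,48,8,S,"pics/ov5.png")
E
```

```text
(no output)
```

View pics/ov5.png

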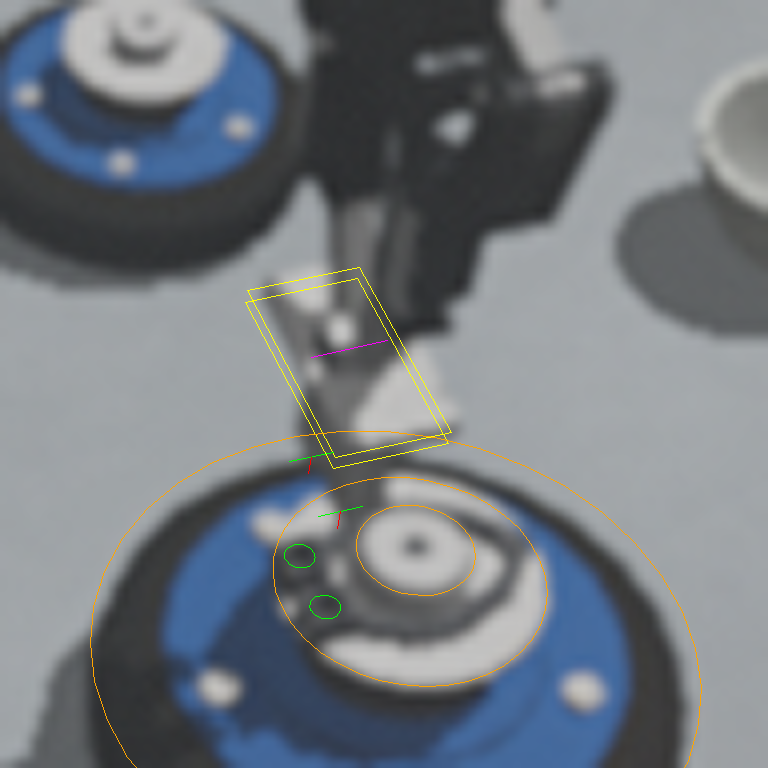

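Run:
```python
from ov import *
s=ctrl.get_state(); n="scene"; d=np.load("pics/scene5.npy"); im=cv2.imread("pics/scene5.png"); W=world(n,d)
P,f,yp=pl_pts(s['eef_pos'],16.7)
a=np.radians(16.7);Y=np.array([np.cos(a),np.sin(a),0]);X=np.array([np.sin(a),-np.cos(a),0])
D=W-P; px,py,pz=D@X,D@Y,D[...,2]
near=(np.abs(px)<.035)&(np.abs(py)<.05)
m=near&(np.abs(pz+.006)<.012)&(im.mean(-1)>150)
print('plate bright',m.sum(), 'x',np.percentile(px[m],[0,10,50,90,100]).round(4),'y',np.percentile(py[m],[0,10,50,90,100]).round(4),'z',np.percentile(pz[m],[0,10,50,90,100]).round(4))
u,v=np.meshgrid(np.arange(640),np.arange(400))
for vv in range(224-34,214):
    pass
# jaws: below plate
j=near&(pz<-.012)&(pz>-.065)&(np.abs(px)<.02)
print('jaw',j.sum())
for zlo in np.arange(-.064,-.012,.006):
    k=j&(pz>=zlo)&(pz<zlo+.006)
    if k.sum(): print(round(zlo,3),k.sum(),'x',np.percentile(px[k],[0,50,100]).round(4),'y',np.percentile(py[k],[0,50,100]).round(4))
# table image of z for crop
for v in range(182,216,1):
    print(v,' '.join('%4d'%(1000*W[v,u,2]) for u in range(378,406)))
```

```text
plate bright 118 x [-0.0192 -0.0161 -0.0055  0.0043  0.011 ] y [-0.028  -0.0232  0.0164  0.0263  0.029 ] z [-0.005  -0.0035 -0.0019 -0.0003  0.0011]
jaw 92
-0.058 1 x [-0.0033 -0.0033 -0.0033] y [-0.0083 -0.0083 -0.0083]
-0.052 12 x [-0.0086  0.0003  0.0018] y [-0.0159  0.0091  0.0157]
-0.046 27 x [-0.0096 -0.0006  0.0023] y [-0.015   0.0118  0.0175]
-0.04 23 x [-0.0092  0.001   0.0025] y [-0.0121  0.0117  0.0161]
-0.034 26 x [-0.01    0.001   0.0032] y [-0.0157  0.0131  0.0173]
-0.028 3 x [-0.0077 -0.006   0.0016] y [0.0139 0.0149 0.0162]
182    0    0    0  165  170  168  171  171  170  178  181  179  181  179  188  192  197  200  207  210  209  210  209  883  209  208    0   -1
183    0    0    0   -3  168  169  171  172  170  177  179  180  183  184  184  192  192  197  205  209  211  211  208  209  210  210    1    2
184    0    2    0    1  166  170  171  169  170  178  178  179  182  180  182  188  193  194  193  209  206  208  208  208  206    0    1    1
185    1    0    2   -2    0  167  170  170  170  174  178  180  177  180  182  186  190  188  186  205  173  167   -2    
[... 3641 characters left out ...]
  83   86   83   83   80   82   87   79   76   78   78   85   88   89   86   87   86   87   87   89   91   89   87   86   87
212   48   48   45   79   87   79   78   81   80   86   84   76   76   78   85   87   87   86   88   91   89   87   89   89   84   88   86   88
213   45   46   47   79   85   86   86   85   86   85   85  883   76   79   87   85   88   87   88   89   90   89   87   88   88   89   89   88
214   47   45   46   49   82   87   82   83   83   80   80   75   78   75   82   87   87   86   89   86   87   88   86   86   87   85   88   84
215   46   48   46   50   78   82   83   84   78   80   84   85   85   76   79   84   84   86   84   87   90   88   91   87   88   89   86   84
```

Run:
```python
from ov import *
for n,k in(("scene",0),("top",0),("scene",5)):
    d=np.load(f"pics/{n}{k}.npy"); W=world(n,d)
    mid=np.array([.5705,.154]); ax=np.array([.5618,.1814])
    z=W[...,2]; r=np.hypot(*(W[...,:2]-mid).transpose(2,0,1)); ra=np.hypot(*(W[...,:2]-ax).transpose(2,0,1))
    # nose
    m=(z>.0855)&(z<.0915)&(ra<.017); vv,uu=np.nonzero(m); Q=np.array([ray(n,u,v,.088) for u,v in zip(uu,vv)])
    print(n,k,'nose',len(Q),Q.mean(0).round(4),((Q.max(0)+Q.min(0))/2).round(4),np.ptp(Q,0).round(4))
    m=(z>.0825)&(z<.0885)&(r<.024)&(ra>.019); vv,uu=np.nonzero(m); Q=np.array([ray(n,u,v,.085) for u,v in zip(uu,vv)])
    rect=cv2.minAreaRect((Q[:,:2]*1000).astype(np.float32))
    print('lugs',len(Q),Q.mean(0).round(4),rect)
    for v in range(vv.min(),vv.max()+1): print(''.join('#' if m[v,u] else '.' for u in range(uu.min(),uu.max()+1)))
```

```text
scene 0 nose 117 [0.5643 0.1818 0.088 ] [0.5639 0.1821 0.088 ] [0.0276 0.0293 0.    ]
lugs 63 [0.572  0.1558 0.085 ] ((571.726806640625, 155.8963623046875), (31.739830017089844, 15.307823181152344), 20.056440353393555)
...####......
####.##......
###.###......
.#....##.....
..#####......
..######.....
.......###...
...#######...
...#####.##..
....##...##..
.....##..####
.....#####...
......#......
top 0 nose 53 [0.5606 0.1804 0.088 ] [0.5605 0.1816 0.088 ] [0.029  0.0259 0.    ]
lugs 24 [0.5731 0.1573 0.085 ] ((571.1853637695312, 158.38937377929688), (32.52437210083008, 20.556278228759766), 26.444528579711914)
......##...
#..###.##..
..#.#...#..
....#..##..
.....#.#...
...........
.......###.
......#..#.
..........#
...........
.......#...
.....#.....
scene 5 nose 109 [0.5642 0.1818 0.088 ] [0.5639 0.182  0.088 ] [0.0276 0.0296 0.    ]
lugs 63 [0.5725 0.1556 0.085 ] ((572.2672729492188, 158.20712280273438), (34.24079895019531, 18.910287857055664), 16.589004516601562)
...###.........
######.........
####..#........
.#....##.......
.#######.......
..####.........
...##..###.....
...#######.....
...###..###....
....##...##....
.....##..###.#.
.....####.....#
.....##........
```

Run:
```python
from ov import *
im=cv2.imread("pics/scene0.png").mean(-1); d=np.load("pics/scene0.npy"); W=world("scene",d)
for v in range(198,224): print(v,im[v,396:402].round(0).astype(int),(1000*W[v,396:402,2]).round(1))
a=cv2.resize(cv2.imread("pics/scene0.png")[196:228,374:418],None,fx=18,fy=18,interpolation=cv2.INTER_NEAREST)
a=cv2.convertScaleAbs(a,alpha=1.5); cv2.imwrite("pics/z0.png",a)
```

```text
198 [130 130 135 141 146 150] [-0.2  0.6  4.4  2.1 -3.5  2.6]
199 [ 79  81  92 105 115 125] [38.7 37.3 35.8 -0.4 -0.8  0.1]
200 [79 79 78 77 77 78] [40.8 44.8 38.4 41.9 40.2 35. ]
201 [146 144 137 125 114 100] [45.6 44.9 43.  44.5 45.6 41.2]
202 [179 178 174 168 163 155] [75.8 76.1 78.9 76.9 76.5 43.2]
203 [177 177 175 177 178 178] [76.2 76.3 74.1 75.5 75.7 75.4]
204 [151 155 152 156 159 161] [75.  78.  77.7 76.3 77.5 77.8]
205 [135 141 140 140 135 131] [78.7 75.9 77.1 79.  83.1 81.6]
206 [159 164 166 163 156 145] [80.2 87.7 88.6 91.  89.3 78.8]
207 [178 178 177 177 177 173] [88.5 88.7 87.9 88.8 90.4 88.8]
208 [179 172 162 163 173 179] [89.1 86.4 87.4 86.6 86.2 88.8]
209 [174 154 127 127 153 173] [86.9 88.9 88.1 88.7 86.9 91.4]
210 [169 142 109 107 139 168] [87.8 90.7 91.5 88.8 90.  87.1]
211 [174 159 142 142 158 174] [90.3 91.  91.  88.9 90.  88. ]
212 [180 178 174 173 178 181] [88.9 89.2 87.8 91.3 88.9 88.9]
213 [177 180 181 181 182 182] [88.2 90.9 89.8 89.6 88.  88.3]
214 [154 165 169 172 173 170] [90.6 89.  88.2 88.6 90.2 89.5]
215 [116 129 138 144 145 140] [87.7 89.  88.  88.5 86.7 89.5]
216 [ 88  95 101 105 106 106] [84.4 85.7 86.7 86.6 89.7 88.2]
217 [80 82 84 84 87 91] [83.5 86.  84.4 85.  85.  82.7]
218 [83 83 83 82 85 90] [78.7 81.7 82.4 79.9 82.1 80.3]
219 [89 88 87 85 86 89] [80.6 77.9 78.2 78.6 79.8 77. ]
220 [83 83 86 83 82 84] [81.7 83.5 81.2 80.9 83.2 81.5]
221 [82 74 76 80 80 87] [78.2 82.4 77.3 81.6 79.6 80.4]
222 [129 106 108 114 118 133] [75.6 79.4 77.3 77.9 76.6 77.6]
223 [170 156 157 160 161 171] [76.9 78.7 78.2 76.5 76.2 78. ]
```

View pics/z0.png

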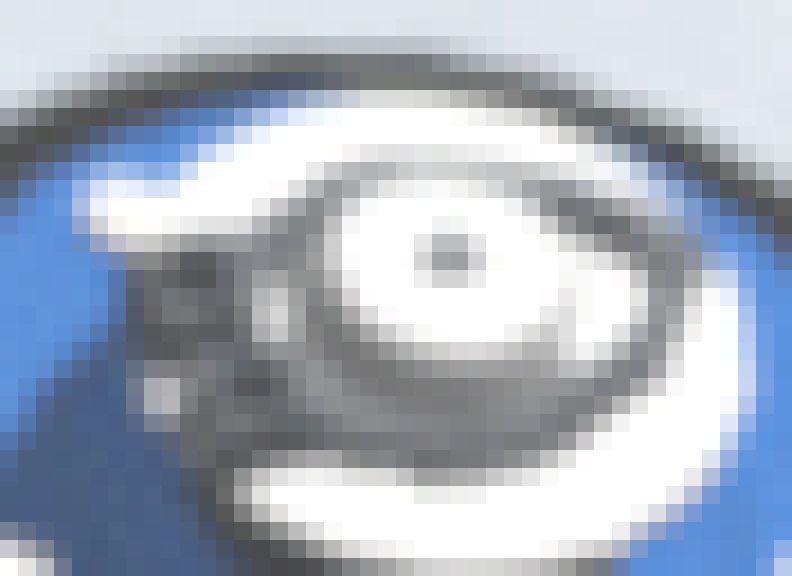

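Run:
```python
from ov import *
from scipy.optimize import least_squares
# hub/tyre ellipse
for n in("scene","top"):
    im=cv2.imread(f"pics/{n}0.png"); hsv=cv2.cvtColor(im,cv2.COLOR_BGR2HSV)
    c=proj(n,[.562,.1815,.049])[0].astype(int)
    m=((hsv[...,0]>100)&(hsv[...,0]<125)&(hsv[...,1]>110)).astype(np.uint8)
    w=np.zeros_like(m); cv2.circle(w,tuple(c.tolist()),36,1,-1); m&=w
    ys,xs=np.nonzero(m); hull=cv2.convexHull(np.stack([xs,ys],1)).reshape(-1,2).astype(np.float32)
    e=cv2.fitEllipse(hull)
    def pe(p): return cv2.fitEllipse(proj(n,circ((p[0],p[1],.049),.040)).astype(np.float32))
    f=lambda p: np.array(pe(p)[0])-e[0]
    s=least_squares(f,[.562,.1815]); print(n,'hub',s.x.round(4),e[1],pe(s.x)[1])
    # seat: bright
    g=im.mean(-1); sat=hsv[...,1]
    c=proj(n,[.562,.1815,.076])[0]
im=cv2.imread("pics/scene0.png")
a=im[200:226,374:406]; a=cv2.resize(a,None,fx=24,fy=24,interpolation=cv2.INTER_CUBIC).astype(float)
a=np.clip((a-30)*2.2,0,255).astype(np.uint8)
def dr(X,col):
    q=((proj("scene",X)-[374,200]+.5)*24-.5).round().astype(int); cv2.polylines(a,[q.reshape(-1,1,2)],False,col,1)
for c,col in(((.5625,.1809),(0,255,0)),):
    yaw=-73.5; t=np.radians(yaw);X=np.array([np.cos(t),np.sin(t),0]);Y=np.array([-np.sin(t),np.cos(t),0])
    for sg in(1,-1):
        e=np.r_[c,.085]+X*.028+sg*Y*.009
        dr(circ(e,.004),col); dr(np.array([e+X*.0065*i+Y*.0065*j for i,j in((1,1),(1,-1),(-1,-1),(-1,1),(1,1))]),(0,255,255))
cv2.imwrite("pics/z1.png",a)
```

```text
scene hub [0.562  0.1815] (44.455806732177734, 58.62663650512695) (28.42045021057129, 37.6983757019043)
top hub [0.5528 0.1815] (42.64507293701172, 49.14649963378906) (26.89608383178711, 27.275379180908203)
```

View pics/z1.png

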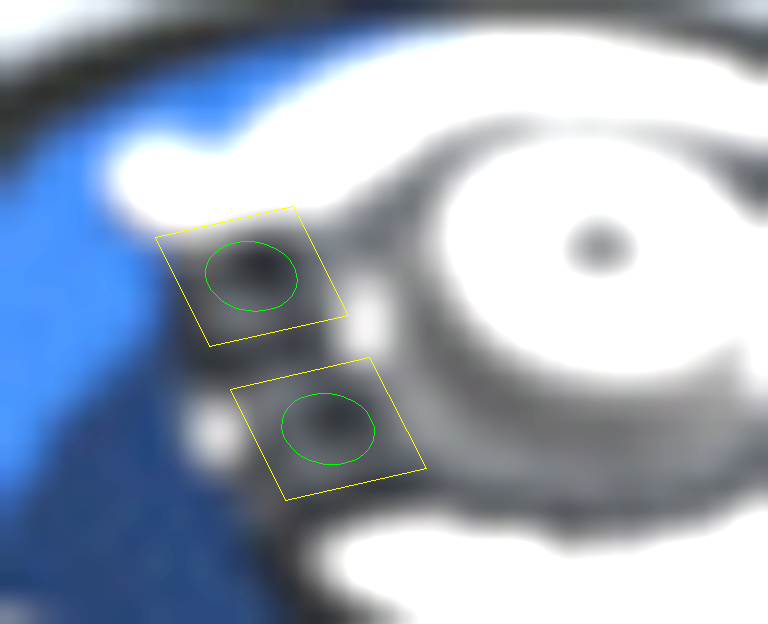

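```bash
cat >> ov.py <<'E'
def zoom(n,im,u0,v0,w,h,s,segs,out,gain=1.6,off=20):
    a=im[v0:v0+h,u0:u0+w]; a=cv2.resize(a,None,fx=s,fy=s,interpolation=cv2.INTER_CUBIC).astype(float)
    a=np.clip((a-off)*gain,0,255).astype(np.uint8)
    for pts,col in segs:
        q=((pts-[u0,v0]+.5)*s-.5).round().astype(int); cv2.polylines(a,[q.reshape(-1,1,2)],False,col,1)
    cv2.imwrite(out,a)
def segs_lug(n,c,yaw,z=.085):
    t=np.radians(yaw);X=np.array([np.cos(t),np.sin(t),0]);Y=np.array([-np.sin(t),np.cos(t),0]);S=[]
    for sg in(1,-1):
        e=np.r_[c,z]+X*.028+sg*Y*.009
        S.append((proj(n,circ(e,.004)),(0,255,0))); S.append((proj(n,np.array([e+X*.0065*i+Y*.0065*j for i,j in((1,1),(1,-1),(-1,-1),(-1,1),(1,1))])),(0,255,255)))
    return S
def segs_jaw(n,f,yp):
    S=[(proj(n,[f(.015,.029,-.003),f(.015,-.029,-.003),f(-.015,-.029,-.003),f(-.015,.029,-.003),f(.015,.029,-.003)]),(0,255,255)),(proj(n,[f(.015,.029,-.008),f(-.015,.029,-.008)]),(0,200,255))]
    for y in(yp,-yp):
        S.append((proj(n,[f(-.006,y,-.03),f(-.006,y,-.05),f(.006,y,-.05),f(.006,y,-.03)]),(0,255,0)))
        S.append((proj(n,[f(-.0023,y,-.05),f(-.0012,y,-.0565),f(.0012,y,-.0565),f(.0023,y,-.05)]),(0,0,255)))
    return S
E
python3 - <<'E'
from ov import *
s=ctrl.get_state(); n="scene"; d=np.load("pics/scene5.npy"); im=cv2.imread("pics/scene5.png"); W=world(n,d)
a=np.radians(16.7);Y=np.array([np.cos(a),np.sin(a),0]);X=np.array([np.sin(a),-np.cos(a),0])
P,f,yp=pl_pts(s['eef_pos'],16.7)
D=W-P; px,py,pz=D@X,D@Y,D[...,2]
m=(np.abs(px)<.03)&(np.abs(py)<.04)&(np.abs(pz+.0025)<.004); vv,uu=np.nonzero(m)
z0=np.median(W[m][:,2]); print('plate top z',z0,np.median(pz[m]))
Q=np.array([ray(n,u,v,z0) for u,v in zip(uu,vv)])-P; r=cv2.minAreaRect((Q[:,:2]*1e3).astype(np.float32)); print(r)
print('x',np.percentile(Q@X,[1,99]),'y',np.percentile(Q@Y,[1,99]))
P,f,yp=pl_pts(s['eef_pos'],16.7,off=(-.0037,0))
zoom(n,im,372,172,40,34,18,segs_jaw(n,f,yp),"pics/z2.png")
E
```

```text
plate top z 0.1707740145145754 -0.0022236129270871985
((1.3476314544677734, 2.965108871459961), (61.69225311279297, 31.449716567993164), 16.847827911376953)
x [-0.01780738  0.01303306] y [-0.02797161  0.03248824]
```

View pics/z2.png

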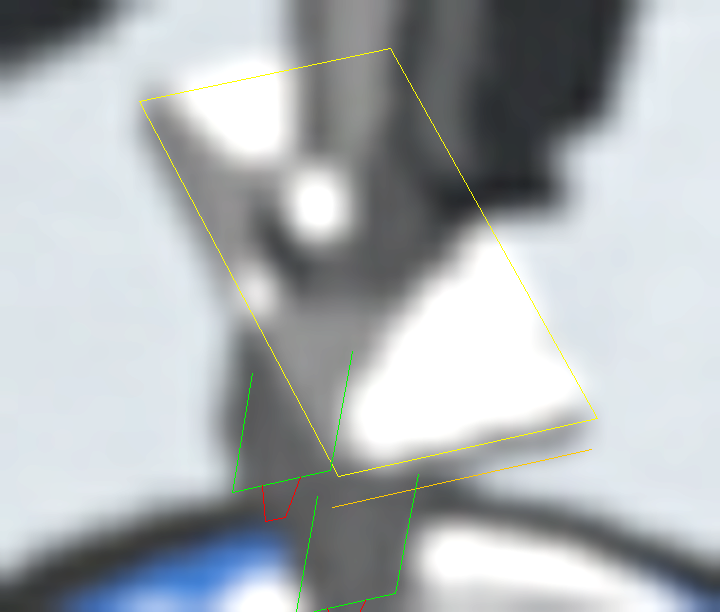

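Run:
```python
from h import *
show()
print(*(t.round(4) for t in rows([.5703,.1509,.212],16.5)))
```

```text
t 7.58 p [0.5701 0.1532 0.2378] z yaw 16.71 y [-2.e-03 -6.e-04 -1.e+00] F [-0.11 -0.14 -2.14] T [ 0.1  -0.01  0.03] op 0.531 q [ 0.09  0.12  1.81 -0.    1.22 -0.2 ]
[ 0.0074  0.086  -0.0014] [ 0.004   0.0071 -0.0001]
```

Request:
{"op": "arm_command", "data": {
  "steps": [
    {"travel": [0.007,0.03,-0.001],"rotation": [0.004,0.007,0],"hand": 0.53},
    {"travel": [0,0.03,0],"rotation": [0,0,0],"hand": 0.53},
    {"travel": [0,0.015,0],"rotation": [0,0,0],"hand": 0.53},
    {"travel": [0,0,0],"rotation": [0,0,0],"hand": 0.53}
  ]
}}

```text
time: 8.07
eef_pos: [0.57, 0.1486, 0.2127]
tcp_rot: [0.567, -0.424, 0.423, -0.565]
contact_force: [-0.3, -0.3, -2.1]
opening: 0.532
```

```bash
cat > look.py <<'E'
from ov import *
import sys
tag=sys.argv[1]; offx=float(sys.argv[2]); offy=float(sys.argv[3]); dz=float(sys.argv[4]); dest=[float(x) for x in sys.argv[5].split(',')]
rc=(.5625,.1809); ry=-73.5
for i in range(1):
    im,d=ctrl.read_camera("scene")
show(); s=ctrl.get_state(); n="scene"
M=R.from_quat(s['tcp_rot']).as_matrix(); yaw=np.degrees(np.arctan2(M[1,2],M[0,2]))
cv2.imwrite(f"pics/{tag}.png",im); np.save(f"pics/{tag}.npy",d)
P,f,yp=pl_pts(s['eef_pos'],yaw,off=(offx,offy),dz=dz)
zoom(n,im,370,184,40,40,18,segs_jaw(n,f,yp)+segs_lug(n,rc,ry),f"pics/{tag}z.png")
zoom(n,im,370,184,40,40,18,[],f"pics/{tag}r.png")
W=world(n,d); a=np.radians(yaw);Y=np.array([np.cos(a),np.sin(a),0]);X=np.array([np.sin(a),-np.cos(a),0])
P,f,yp=pl_pts(s['eef_pos'],yaw,dz=dz); D=W-P; px,py,pz=D@X,D@Y,D[...,2]
m=(np.abs(px)<.03)&(np.abs(py)<.04)&(np.abs(pz+.0025)<.004); vv,uu=np.nonzero(m); z0=np.median(W[m][:,2])
Q=np.array([ray(n,u,v,z0) for u,v in zip(uu,vv)])-P
print('plate z rel',np.median(pz[m]).round(4),'x',np.percentile(Q@X,[1,99]).round(4),'y',np.percentile(Q@Y,[1,99]).round(4))
j=(np.abs(px)<.02)&(np.abs(py)<.03)&(pz<-.02)&(pz>-.045); print('jaw x',np.percentile(px[j],[3,97]).round(4),'y',np.percentile(py[j],[3,97]).round(4))
print(*(t.round(4) for t in rows(dest,16.5)))
E
python3 look.py s6 -.003 .001 .0648 .5703,.1509,.21
```

```text
t 8.12 p [0.5702 0.1487 0.213 ] z yaw 16.38 y [-1.4e-03 -8.0e-04 -1.0e+00] F [-0.57 -0.05 -1.41] T [-0.01 -0.03 -0.07] op 0.531 q [ 0.08  0.14  1.83 -0.    1.17 -0.2 ]
plate z rel -0.0025 x [-0.0169  0.0137] y [-0.0283  0.0319]
jaw x [-0.0086  0.0034] y [-0.0132  0.0161]
[-0.0068  0.0099  0.0025] [ 0.003  -0.004   0.0006]
```

View pics/s6z.png

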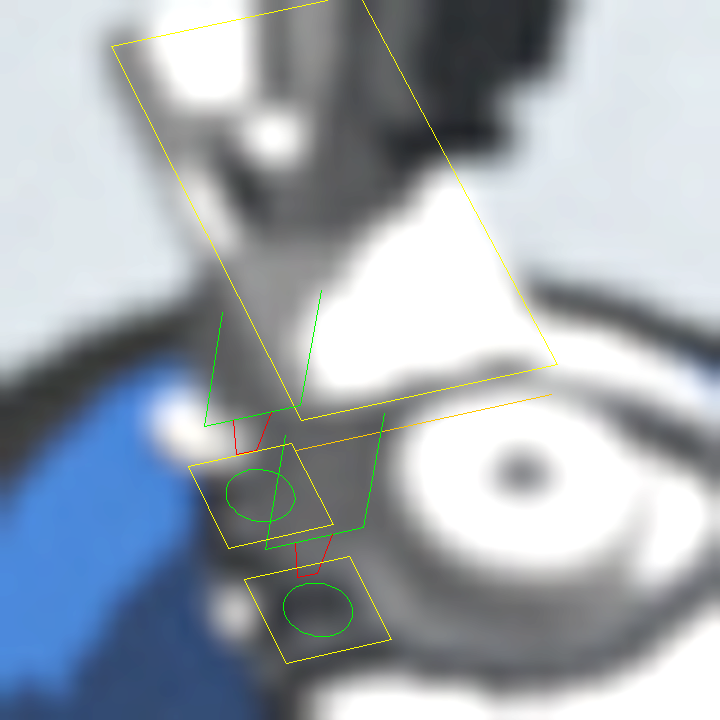

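View pics/s6r.png

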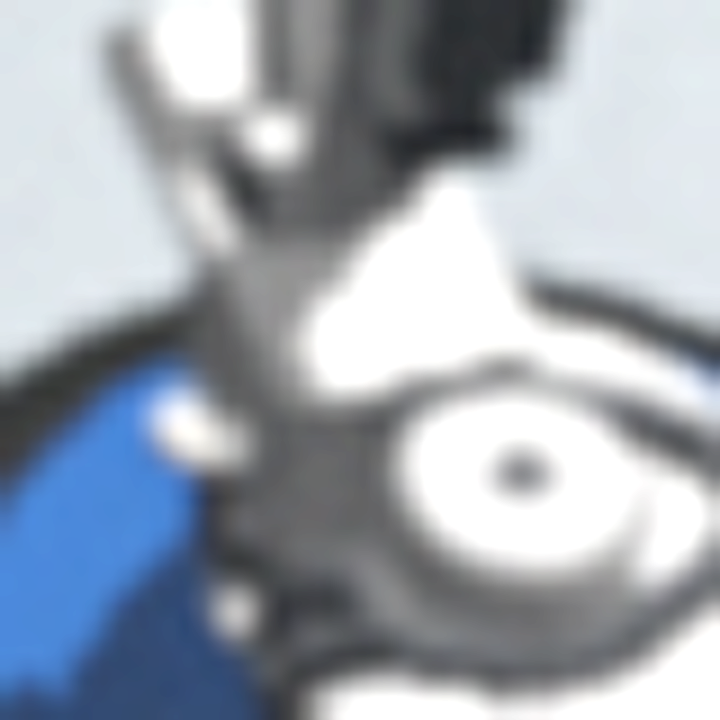

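Run:
```python
from h import *
show()
print(*(t.round(4) for t in rows([.5701,.1511,.211],16.5)))
```

```text
t 8.12 p [0.5702 0.1487 0.213 ] z yaw 16.38 y [-1.4e-03 -8.0e-04 -1.0e+00] F [-0.57 -0.05 -1.41] T [-0.01 -0.03 -0.07] op 0.531 q [ 0.08  0.14  1.83 -0.    1.17 -0.2 ]
[-0.0077  0.0066  0.002 ] [ 0.003  -0.004   0.0006]
```

Request:
{"op": "arm_command", "data": {
  "steps": [
    {"travel": [-0.007,0.004,0.002],"rotation": [0.003,-0.004,0],"hand": 0.53},
    {"travel": [0,0,0],"rotation": [0,0,0],"hand": 0.53},
    {"travel": [0,0,0],"rotation": [0,0,0],"hand": 0.53}
  ]
}}

```text
time: 8.5
eef_pos: [0.5706, 0.1512, 0.2126]
tcp_rot: [-0.566, 0.422, -0.423, 0.567]
contact_force: [0.2, 0.8, -1.1]
opening: 0.53
```

```bash
python3 look.py s7 -.0027 .0012 .0648 .5701,.1511,.21
```

```text
t 8.55 p [0.5706 0.1512 0.2126] z yaw 16.52 y [ 0.0018 -0.     -1.    ] F [-0.37 -0.62 -1.72] T [-0.04  0.02  0.02] op 0.535 q [ 0.09  0.14  1.83 -0.    1.17 -0.2 ]
plate z rel -0.0021 x [-0.0167  0.0139] y [-0.0279  0.0317]
jaw x [-0.0087  0.0037] y [-0.0153  0.0173]
[-0.0002  0.0085 -0.0017] [-0.0032  0.0007  0.001 ]
```

View pics/s7z.png

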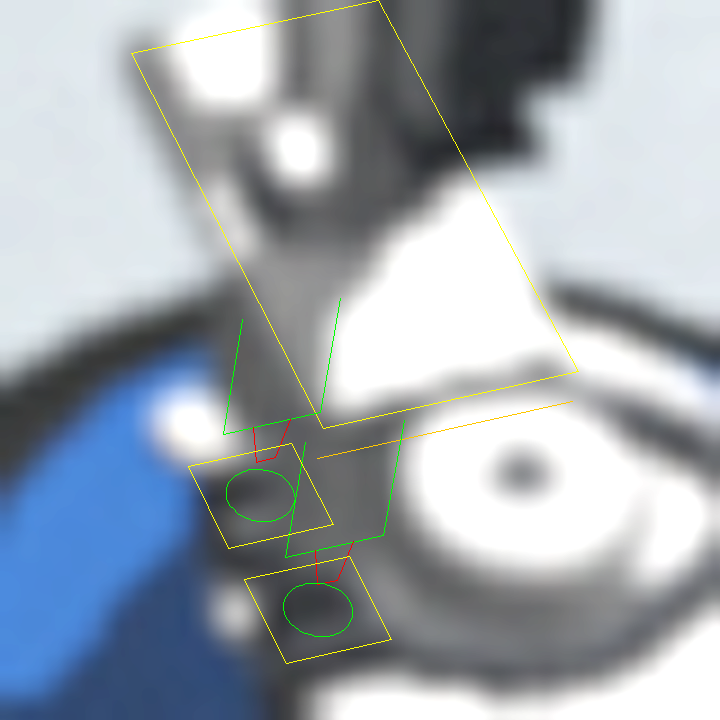

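View pics/s7r.png

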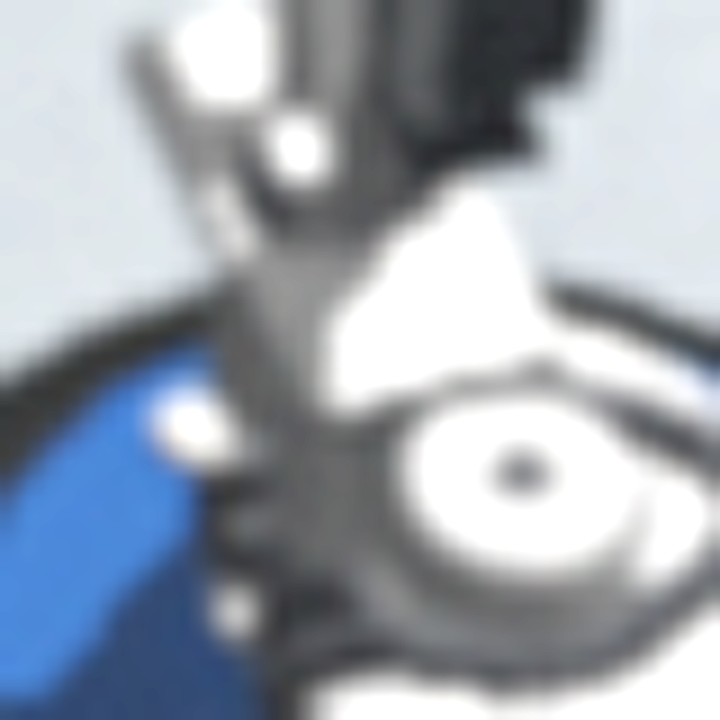

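Request:
{"op": "arm_command", "data": {
  "steps": [
    {"travel": [0,0.01,-0.0017],"rotation": [-0.003,0,0],"hand": 0.53},
    {"travel": [0,0.008,0],"rotation": [0,0,0],"hand": 0.53},
    {"travel": [0,0.005,0],"rotation": [0,0,0],"hand": 0.53}
  ]
}}

```text
time: 8.93
eef_pos: [0.5702, 0.1511, 0.2055]
tcp_rot: [-0.567, 0.423, -0.423, 0.567]
contact_force: [-0.9, -0.1, 1.6]
opening: 0.527
```

```bash
python3 look.py s8 -.0027 .0012 .0648 .5701,.1511,.20
```

```text
t 8.97 p [0.5703 0.1511 0.2057] z yaw 16.53 y [ 9.e-04 -5.e-04 -1.e+00] F [-0.51 -0.33 -1.12] T [-0.04  0.07 -0.02] op 0.532 q [ 0.09  0.15  1.84 -0.    1.16 -0.2 ]
plate z rel -0.0021 x [-0.0167  0.014 ] y [-0.0278  0.0322]
jaw x [-0.0086  0.0037] y [-0.0117  0.0162]
[-0.0002  0.0189 -0.0006] [-0.0014  0.001   0.0014]
```

View pics/s8z.png

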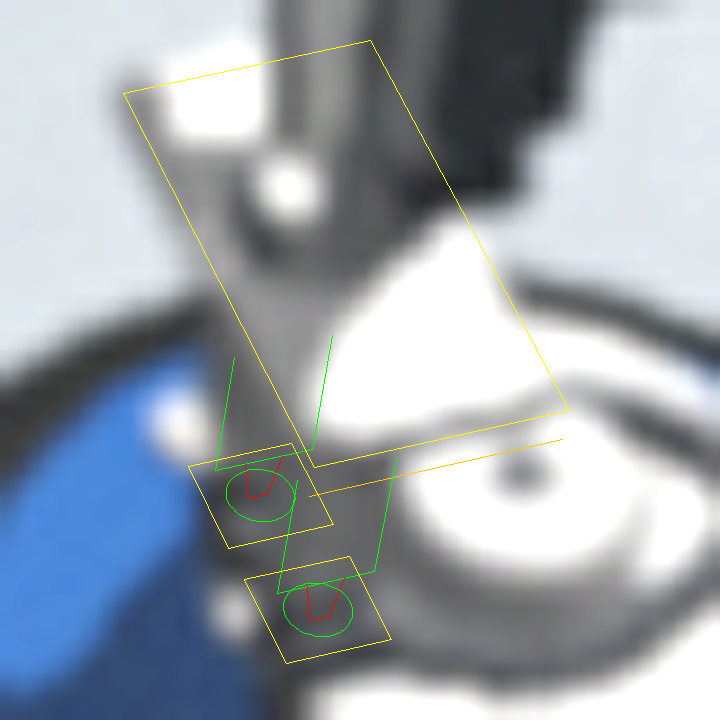

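Request:
{"op": "arm_command", "data": {
  "steps": [
    {"travel": [0,0.007,0],"rotation": [-0.001,0,0],"hand": 0.53},
    {"travel": [0,0.005,0],"rotation": [0,0,0],"hand": 0.53},
    {"travel": [0,0,0],"rotation": [0,0,0],"hand": 0.53}
  ]
}}

```text
time: 9.35
eef_pos: [0.5717, 0.1511, 0.2048]
tcp_rot: [-0.566, 0.422, -0.424, 0.567]
contact_force: [-0.2, -0.4, 1.2]
opening: 0.528
```

```bash
python3 look.py s9 -.0027 .0012 .0648 .5701,.1511,.20
```

```text
t 9.4 p [0.5716 0.1511 0.2048] z yaw 16.53 y [ 4.2e-03 -7.0e-04 -1.0e+00] F [-0.11 -0.85  2.61] T [-0.09  0.23 -0.02] op 0.531 q [ 0.09  0.15  1.84 -0.    1.15 -0.2 ]
plate z rel -0.0017 x [-0.0172  0.0135] y [-0.0287  0.0311]
jaw x [-0.0084  0.0031] y [-0.0149  0.0154]
[-0.0016  0.016  -0.005 ] [-0.0074  0.001   0.0036]
```

View pics/s9z.png

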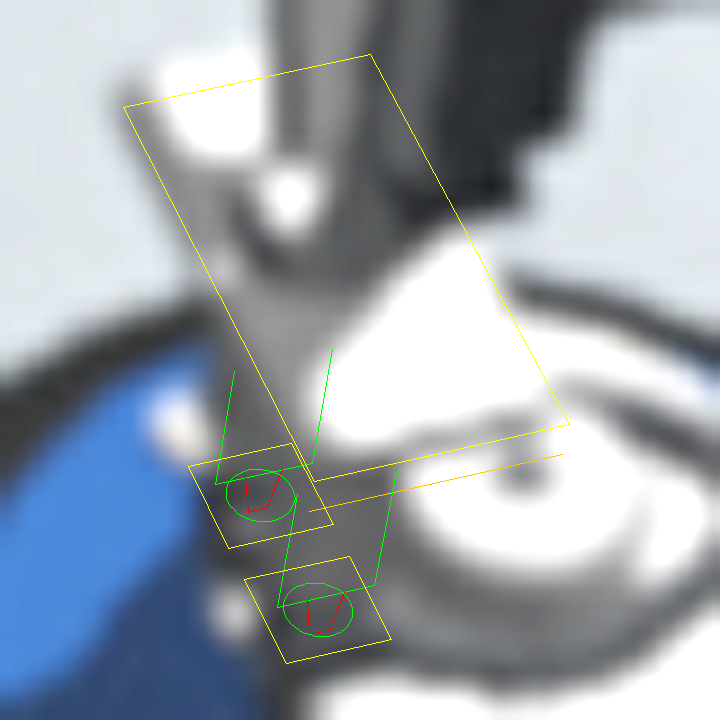

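```bash
cat > avg.py <<'E'
from h import *
import sys
n=int(sys.argv[1]); F=[];T=[]
for i in range(n):
    ctrl.read_camera("scene"); s=ctrl.get_state(); F.append(s['contact_force']);T.append(s['wrist_torque'])
print('F',np.mean(F,0).round(2),'+-',(np.std(F,0)/n**.5).round(2),'T',np.mean(T,0).round(3),'+-',(np.std(T,0)/n**.5).round(3)); show()
E
python3 avg.py 8
python3 - <<'E'
from ov import *
im=cv2.imread("pics/top0.png"); n="top"
zoom(n,im,240,178,36,36,20,segs_lug(n,(.5625,.1809),-73.5)+[(proj(n,circ((.562,.1815,.088),.0155)),(0,165,255)),(proj(n,circ((.562,.1815,.076),.036)),(0,165,255))],"pics/zt.png",1.3,10)
E
```

```text
F [-0.71 -0.24  2.8 ] +- [0.15 0.18 0.16] T [-0.068  0.202  0.009] +- [0.014 0.012 0.004]
t 9.8 p [0.5716 0.1511 0.2045] z yaw 16.53 y [ 4.1e-03 -7.0e-04 -1.0e+00] F [-1.06 -0.57  2.86] T [-0.02  0.24  0.01] op 0.53 q [ 0.09  0.15  1.84 -0.    1.15 -0.2 ]
```

View pics/zt.png

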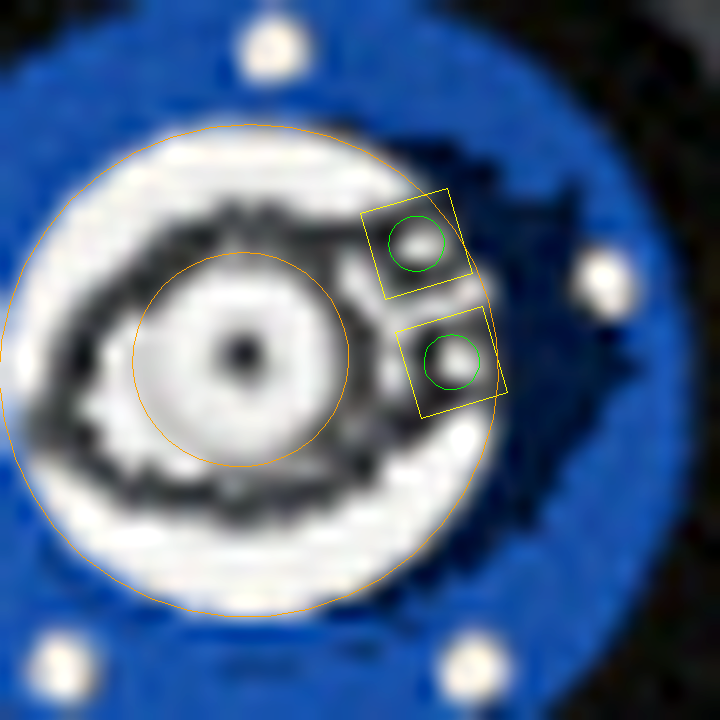

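View pics/s9r.png

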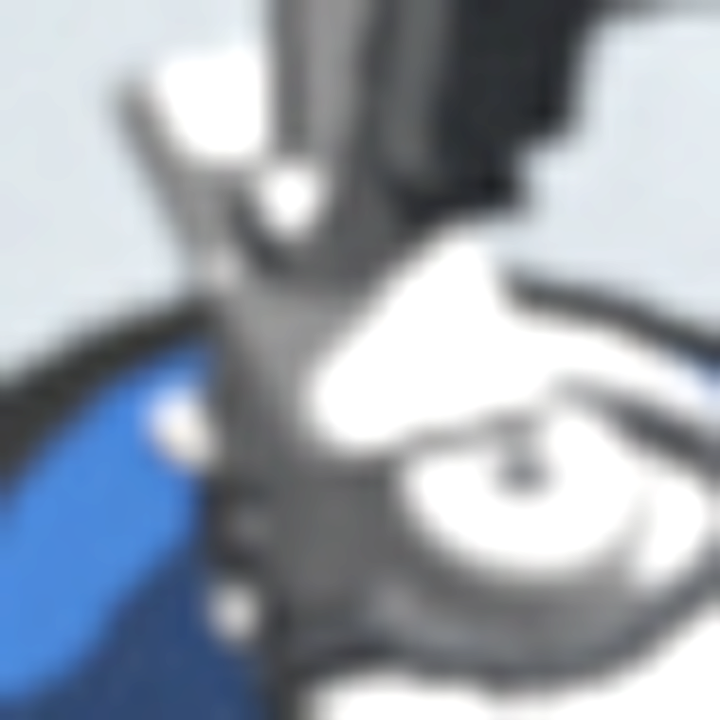

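Run:
```python
from ov import *
for n in("scene","top"):
    d=np.load(f"pics/{n}0.npy"); im=cv2.imread(f"pics/{n}0.png"); W=world(n,d); a=np.radians(62);Y=np.array([np.cos(a),np.sin(a),0]);X=np.array([np.sin(a),-np.cos(a),0])
    D=W-np.array([.55,-.1353,.064]); px,py,pz=D@X,D@Y,D[...,2]
    m=(np.abs(px)<.02)&(np.abs(py)<.033)&(np.abs(pz+.002)<.005)&(im.min(-1)>110); print(n,m.sum(),np.median(W[m][:,2]))
    z0=np.median(W[m][:,2]); vv,uu=np.nonzero(m)
    Q=np.array([ray(n,u,v,z0) for u,v in zip(uu,vv)])-[.55,-.1353,.064]; print('x',np.percentile(Q@X,[0,2,98,100]).round(4),'y',np.percentile(Q@Y,[0,2,98,100]).round(4))
# plate z and jaw bottom now
for tag,tz in(("s7",.2126),("s8",.2057),("s9",.2048)):
    d=np.load(f"pics/{tag}.npy"); im=cv2.imread(f"pics/{tag}.png"); W=world("scene",d)
    m=(np.abs(W[...,0]-.575)<.03)&(np.abs(W[...,1]-.155)<.03)&(np.abs(W[...,2]-(tz-.067))<.006)&(im.min(-1)>140); print(tag,m.sum(),np.median(W[m][:,2]),np.mean(W[m][:,2]), 'rel tcp',np.median(W[m][:,2])-tz)
```

```text
scene 171 0.06256183268540194
x [-0.0159 -0.0145  0.0158  0.0164] y [-0.0307 -0.0282  0.0293  0.0299]
top 70 0.06257102943993076
x [-0.0151 -0.0149  0.014   0.0153] y [-0.0297 -0.0292  0.0266  0.0279]
s7 136 0.14564719319136776 0.14550024334857892 rel tcp -0.06695280680863225
s8 130 0.13888319097953133 0.13882042725537114 rel tcp -0.06681680902046866
s9 135 0.13850701930773313 0.1383334443889065 rel tcp -0.06629298069226688
```

```bash
cat > tilt.py <<'E'
from ov import *
def fit(tag,tcp,yaw,v=True):
    d=np.load(f"pics/{tag}.npy"); im=cv2.imread(f"pics/{tag}.png"); W=world("scene",d)
    a=np.radians(yaw);Y=np.array([np.cos(a),np.sin(a),0]);X=np.array([np.sin(a),-np.cos(a),0]); P=np.array(tcp)-[0,0,.0648]
    D=W-P; px,py,pz=D@X,D@Y,D[...,2]
    m=(np.abs(px+.0027)<.02)&(np.abs(py)<.036)&(np.abs(pz+.0018)<.004)
    A=np.stack([px[m],py[m],np.ones(m.sum())],1)
    for _ in range(3):
        c,*_r=np.linalg.lstsq(A,pz[m],rcond=None); res=np.abs(pz-(c[0]*px+c[1]*py+c[2])); m=(np.abs(px+.0027)<.02)&(np.abs(py)<.036)&(res<.004); A=np.stack([px[m],py[m],np.ones(m.sum())],1)
    vv,uu=np.nonzero(m); Q=np.array([ray("scene",u,v,P[2]+c[2]+c[1]*py[v,u]+c[0]*px[v,u]) for u,v in zip(uu,vv)])-P
    print(tag,m.sum(),'tiltx %.4f tilty %.4f z0 %.4f'%tuple(c),'x',np.percentile(Q@X,[1,50,99]).round(4),'y',np.percentile(Q@Y,[1,50,99]).round(4))
if __name__=="__main__":
    for a in(("scene5",(.5701,.1532,.2378),16.7),("s6",(.5702,.1487,.213),16.38),("s7",(.5706,.1512,.2126),16.52),("s8",(.5703,.1511,.2057),16.53),("s9",(.5716,.1511,.2048),16.53)): fit(*a)
E
python3 tilt.py
```

```text
scene5 240 tiltx -0.0098 tilty -0.0045 z0 -0.0021 x [-0.0176  0.0018  0.0126] y [-0.0278  0.0132  0.0324]
s6 236 tiltx -0.0539 tilty -0.0220 z0 -0.0023 x [-0.0166  0.003   0.0135] y [-0.0279  0.0129  0.032 ]
s7 231 tiltx -0.0195 tilty -0.0132 z0 -0.0023 x [-0.0167  0.0025  0.0138] y [-0.0277  0.013   0.0315]
s8 232 tiltx -0.0323 tilty -0.0112 z0 -0.0021 x [-0.0166  0.0028  0.0138] y [-0.0277  0.0123  0.032 ]
s9 233 tiltx -0.0257 tilty -0.0329 z0 -0.0016 x [-0.0172  0.0027  0.0134] y [-0.0278  0.012   0.0303]
```

Request:
{"op": "arm_command", "data": {
  "steps": [
    {"travel": [0,-0.016,0],"rotation": [0,0,0],"hand": 0.545},
    {"travel": [0,0,0],"rotation": [0,0,0],"hand": 0.55},
    {"travel": [0,0,0],"rotation": [0,0,0],"hand": 0.55}
  ]
}}

```text
time: 10.18
eef_pos: [0.5702, 0.1511, 0.2065]
tcp_rot: [0.567, -0.423, 0.423, -0.566]
contact_force: [-0.0, -0.1, -1.2]
opening: 0.546
```

```bash
python3 look.py s10 -.0027 .0012 .0648 .5709,.1511,.208
python3 - <<'E'
from tilt import *
s=ctrl.get_state(); fit("s10",s['eef_pos'],16.5)
E
```

```text
t 10.22 p [0.5702 0.1511 0.2066] z yaw 16.53 y [ 1.e-04 -7.e-04 -1.e+00] F [-0.77  0.75 -1.65] T [ 0.   -0.03 -0.03] op 0.549 q [ 0.09  0.15  1.84 -0.    1.16 -0.2 ]
plate z rel -0.0014 x [-0.017   0.0138] y [-0.0288  0.0316]
jaw x [-0.008   0.0037] y [-0.0128  0.0154]
[ 0.0006 -0.0048  0.0022] [0.0002 0.0009 0.0014]
s10 239 tiltx -0.0327 tilty -0.0282 z0 -0.0011 x [-0.0168  0.0031  0.0137] y [-0.0279  0.0118  0.031 ]
```

View pics/s10z.png

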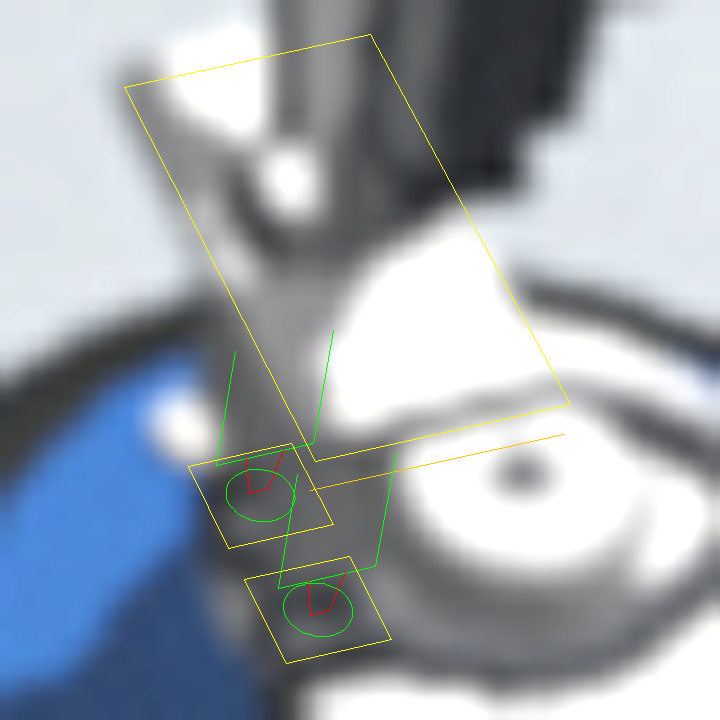

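Run:
```python
from h import *
print(*(t.round(4) for t in rows([.5722,.1512,.208],16.5)))
```

```text
[ 0.0015 -0.0048  0.0065] [0.0002 0.0009 0.0014]
```

Request:
{"op": "arm_command", "data": {
  "steps": [
    {"travel": [0.0015,-0.004,0.006],"rotation": [0,0.001,0.001],"hand": 0.55},
    {"travel": [0,0,0],"rotation": [0,0,0],"hand": 0.55}
  ]
}}

```text
time: 10.48
eef_pos: [0.572, 0.1512, 0.2073]
tcp_rot: [0.567, -0.423, 0.423, -0.566]
contact_force: [0.4, -0.1, -2.1]
opening: 0.551
```

```bash
python3 look.py s11 -.0027 -.0003 .0638 .5722,.1512,.204
python3 - <<'E'
from tilt import *
s=ctrl.get_state(); fit("s11",s['eef_pos'],16.5)
E
```

```text
t 10.53 p [0.5719 0.1512 0.2072] z yaw 16.49 y [-1.1e-03 -2.0e-04 -1.0e+00] F [ 0.38 -1.11 -2.39] T [0.   0.01 0.03] op 0.55 q [ 0.09  0.15  1.83 -0.    1.16 -0.2 ]
plate z rel -0.0023 x [-0.0169  0.0137] y [-0.0288  0.0306]
jaw x [-0.0087  0.0033] y [-0.014   0.0148]
[0.0002 0.0107 0.0011] [ 0.002  -0.0002 -0.0002]
s11 231 tiltx -0.0247 tilty -0.0304 z0 -0.0010 x [-0.0169  0.003   0.0136] y [-0.028   0.0117  0.0309]
```

Descend from here, watching the force.

Request:
{"op": "arm_command", "data": {
  "steps": [
    {"travel": [0,0.007,0.001],"rotation": [0.002,0,0],"hand": 0.55},
    {"travel": [0,0.007,0],"rotation": [0,0,0],"hand": 0.55},
    {"travel": [0,0.004,0],"rotation": [0,0,0],"hand": 0.55}
  ]
}}

```text
time: 10.9
eef_pos: [0.5722, 0.1513, 0.2015]
tcp_rot: [-0.566, 0.423, -0.423, 0.567]
contact_force: [0.2, -0.5, -2.0]
opening: 0.551
```

```bash
python3 avg.py 3; python3 look.py s12 -.0027 -.0003 .0638 .5722,.1512,.20
python3 - <<'E'
from tilt import *
s=ctrl.get_state(); fit("s12",s['eef_pos'],16.5)
E
```

```text
F [ 0.29 -0.32 -1.53] +- [0.2  0.15 0.35] T [0.002 0.008 0.001] +- [0.014 0.017 0.008]
t 11.05 p [0.5722 0.1512 0.2016] z yaw 16.49 y [ 1.e-04  2.e-04 -1.e+00] F [-0.19 -0.6  -0.82] T [-0.01  0.05  0.01] op 0.554 q [ 0.09  0.16  1.83  0.    1.15 -0.2 ]
t 11.1 p [0.5723 0.1513 0.2017] z yaw 16.49 y [ 3.e-04  1.e-04 -1.e+00] F [ 0.02  0.24 -1.65] T [ 0.   -0.01  0.02] op 0.546 q [ 0.09  0.16  1.83  0.    1.15 -0.2 ]
plate z rel -0.0026 x [-0.0167  0.014 ] y [-0.0289  0.0308]
jaw x [-0.0085  0.0034] y [-0.0135  0.0154]
[ 0.0002  0.0057 -0.0003] [-0.0006 -0.0002 -0.0001]
s12 232 tiltx -0.0476 tilty -0.0239 z0 -0.0016 x [-0.0165  0.0033  0.0137] y [-0.0284  0.0119  0.0304]
```

View pics/s12r.png

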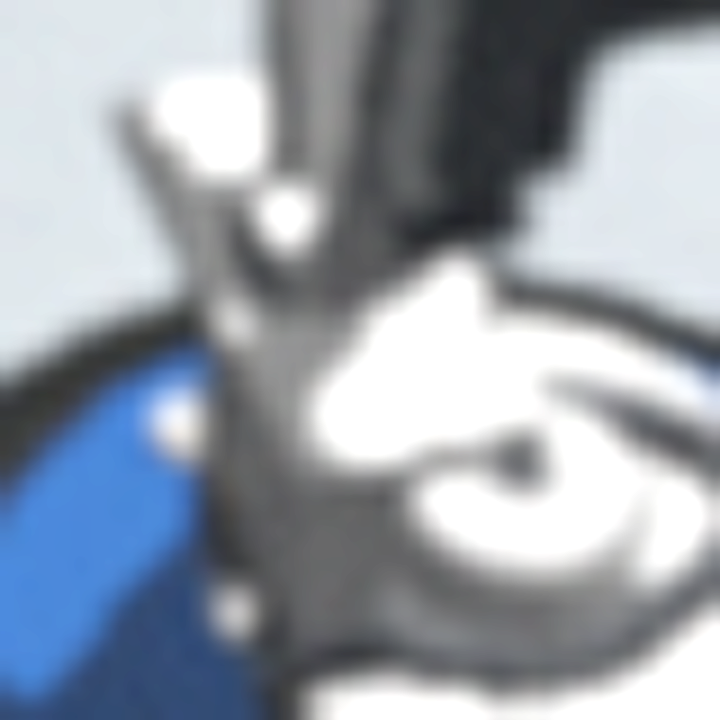

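Request:
{"op": "arm_command", "data": {
  "steps": [
    {"travel": [0,0.006,0],"rotation": [0,0,0],"hand": 0.55},
    {"travel": [0,0.003,0],"rotation": [0,0,0],"hand": 0.55},
    {"travel": [0,0,0],"rotation": [0,0,0],"hand": 0.55}
  ]
}}

```text
time: 11.48
eef_pos: [0.5725, 0.1513, 0.1994]
tcp_rot: [-0.566, 0.423, -0.423, 0.567]
contact_force: [-0.7, -0.6, -2.2]
opening: 0.551
```

```bash
python3 avg.py 4
python3 - <<'E'
from tilt import *
im,d=ctrl.read_camera("scene");cv2.imwrite("pics/s13.png",im);np.save("pics/s13.npy",d)
s=ctrl.get_state(); fit("s13",s['eef_pos'],16.5)
E
```

```text
F [-0.42 -0.32 -1.29] +- [0.46 0.31 0.47] T [-0.026  0.031 -0.014] +- [0.006 0.009 0.01 ]
t 11.68 p [0.5725 0.1513 0.1993] z yaw 16.49 y [ 1.e-03  2.e-04 -1.e+00] F [ 0.37 -0.59 -1.17] T [-0.03  0.06  0.01] op 0.547 q [ 0.09  0.16  1.84  0.    1.15 -0.2 ]
s13 234 tiltx -0.0320 tilty -0.0224 z0 -0.0013 x [-0.0166  0.0033  0.0138] y [-0.0284  0.0119  0.0305]
```

Request:
{"op": "arm_command", "data": {
  "grip_force": 40,
  "steps": [
    {"travel": [0,-0.002,0],"rotation": [0,0,0],"hand": 0.52},
    {"travel": [0,-0.002,0],"rotation": [0,0,0],"hand": 0.49},
    {"travel": [0,-0.002,0],"rotation": [0,0,0],"hand": 0.47},
    {"travel": [0,0,0],"rotation": [0,0,0],"hand": 0.46}
  ]
}}

```text
time: 12.22
eef_pos: [0.5726, 0.1513, 0.2013]
tcp_rot: [-0.566, 0.423, -0.424, 0.567]
contact_force: [-0.6, -0.5, -0.3]
opening: 0.47
```

```bash
python3 avg.py 4; python3 look.py s14 -.0027 -.0003 .0638 .5725,.1513,.20
```

```text
F [-0.02 -0.2  -0.55] +- [0.2  0.21 0.17] T [-0.026  0.122  0.013] +- [0.014 0.02  0.01 ]
t 12.43 p [0.5727 0.1513 0.2013] z yaw 16.5 y [ 1.7e-03  3.0e-04 -1.0e+00] F [-0.01 -0.35 -0.22] T [-0.04  0.18  0.  ] op 0.461 q [ 0.09  0.16  1.83  0.    1.15 -0.2 ]
t 12.47 p [0.5727 0.1513 0.2013] z yaw 16.5 y [ 1.8e-03  3.0e-04 -1.0e+00] F [-0.32 -0.91 -0.52] T [-0.03  0.06 -0.01] op 0.461 q [ 0.09  0.16  1.83  0.    1.15 -0.2 ]
plate z rel -0.0042 x [-0.0167  0.013 ] y [-0.0279  0.0311]
jaw x [-0.0088  0.0033] y [-0.0157  0.0175]
[-0.0002  0.0044 -0.0006] [-0.0034 -0.0002  0.0004]
```

View pics/s14r.png

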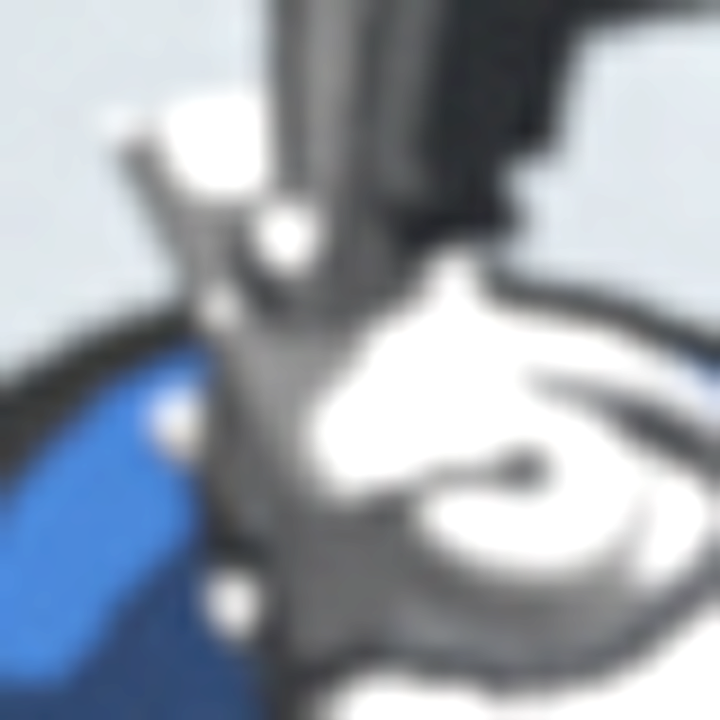

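Request:
{"op": "arm_command", "data": {
  "steps": [
    {"travel": [0,-0.002,0],"rotation": [-0.003,0,0],"hand": 0.43},
    {"travel": [0,-0.002,0],"rotation": [0,0,0],"hand": 0.4},
    {"travel": [0,-0.001,0],"rotation": [0,0,0],"hand": 0.39},
    {"travel": [0,0,0],"rotation": [0,0,0],"hand": 0.39}
  ]
}}

```text
time: 12.98
eef_pos: [0.5724, 0.1513, 0.2024]
tcp_rot: [0.567, -0.423, 0.423, -0.566]
contact_force: [-0.4, -0.5, -0.4]
opening: 0.393
```

```bash
python3 avg.py 4; python3 look.py s15 -.0027 -.0003 .0638 .5725,.1513,.20
```

```text
F [-0.13  0.13 -1.14] +- [0.13 0.27 0.15] T [-0.02   0.033  0.016] +- [0.008 0.017 0.01 ]
t 13.18 p [0.5725 0.1513 0.2025] z yaw 16.49 y [-3.e-04 -1.e-04 -1.e+00] F [ 0.01  0.56 -1.02] T [ 0.01 -0.02  0.04] op 0.389 q [ 0.09  0.16  1.83 -0.    1.15 -0.2 ]
t 13.22 p [0.5724 0.1513 0.2024] z yaw 16.49 y [-4.e-04 -1.e-04 -1.e+00] F [-0.35 -0.52 -2.01] T [-0.06  0.11 -0.05] op 0.394 q [ 0.09  0.16  1.83 -0.    1.15 -0.2 ]
plate z rel -0.0052 x [-0.0166  0.0137] y [-0.0274  0.0299]
jaw x [-0.0082  0.0036] y [-0.0168  0.0196]
[0.0002 0.0081 0.0002] [ 0.0008 -0.0002 -0.0001]
```

View pics/s15r.png

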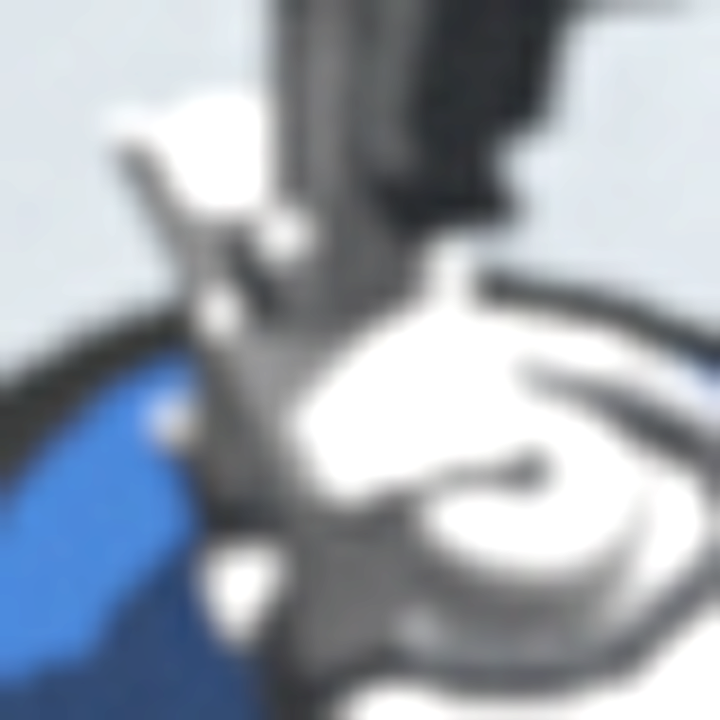

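```bash
cat >> ov.py <<'E'
def segs_spread(n,c,yaw,phi,z=.085,col=(0,255,0)):
    t=np.radians(yaw);X=np.array([np.cos(t),np.sin(t),0]);Y=np.array([-np.sin(t),np.cos(t),0]);S=[]
    H=np.r_[c,z]-X*.030
    for sg in(1,-1):
        a=sg*phi; Xa=np.cos(a)*X+np.sin(a)*Y; Ya=-np.sin(a)*X+np.cos(a)*Y
        e=H+Xa*.058+sg*Ya*.009
        S.append((proj(n,np.array([e+Xa*.0065*i+Ya*.0065*j for i,j in((1,1),(1,-1),(-1,-1),(-1,1),(1,1))])),col))
        b=e-[0,0,.009]
        S.append((proj(n,np.array([b+Xa*.0065*i+Ya*.0065*j for i,j in((1,1),(1,-1),(-1,-1),(-1,1),(1,1))])),(255,200,0)))
        # ring arcs outer r 23.5 at z-.005
        th=np.linspace(0,np.pi,30)*sg; 
        q=H-[0,0,.005]+np.outer(.030+.0235*np.cos(th),Xa)+np.outer(.0235*np.sin(th),Ya); S.append((proj(n,q),(0,165,255)))
    return S
E
python3 - <<'E'
from ov import *
im=cv2.imread("pics/s15.png")
for i,phi in enumerate((.06,.10,.14)):
    zoom("scene",im,372,200,46,34,16,segs_spread("scene",(.5625,.1809),-73.5,phi),f"pics/sp{i}.png",1.6,20)
a=[cv2.resize(cv2.imread(f"pics/sp{i}.png"),None,fx=.54,fy=.54,interpolation=cv2.INTER_AREA) for i in range(3)]
cv2.imwrite("pics/sp.png",np.vstack([np.hstack([a[0],a[1]]),np.hstack([a[2],a[2]*0])]))
E
```

```text
(no output)
```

View pics/sp.png

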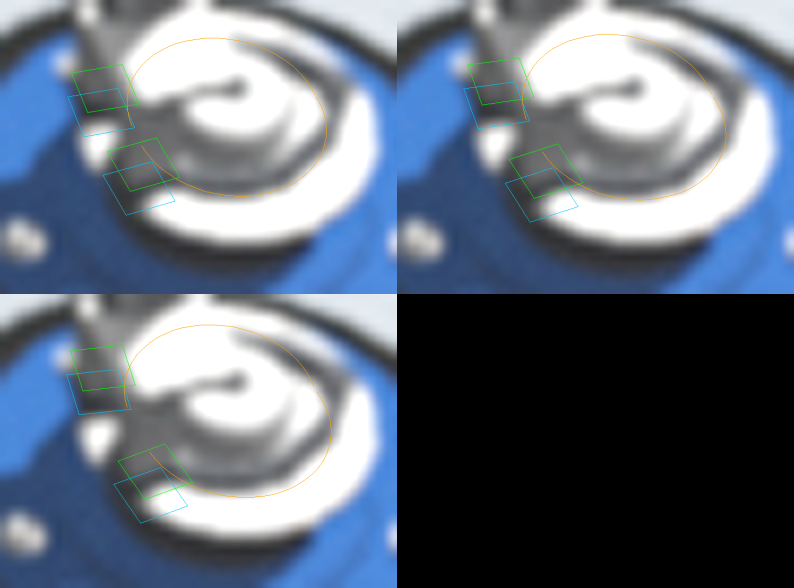

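Request:
{"op": "arm_command", "data": {
  "steps": [
    {"travel": [0,-0.001,0],"rotation": [0,0,0],"hand": 0.37},
    {"travel": [0,-0.001,0],"rotation": [0,0,0],"hand": 0.35},
    {"travel": [0,-0.001,0],"rotation": [0,0,0],"hand": 0.335},
    {"travel": [0,0,0],"rotation": [0,0,0],"hand": 0.33}
  ]
}}

```text
time: 13.72
eef_pos: [0.5722, 0.1513, 0.2032]
tcp_rot: [0.567, -0.423, 0.423, -0.566]
contact_force: [-0.3, 0.2, -1.8]
opening: 0.337
```

```bash
python3 avg.py 3; python3 look.py s16 -.0027 -.0003 .0638 .5725,.1513,.20
python3 - <<'E'
from ov import *
im=cv2.imread("pics/s16.png")
for i,phi in enumerate((.10,.14,.17)):
    zoom("scene",im,372,200,46,34,16,segs_spread("scene",(.5625,.1809),-73.5,phi),f"pics/sp{i}.png",1.6,20)
zoom("scene",im,372,200,46,34,16,[],f"pics/sp3.png",1.6,20)
a=[cv2.resize(cv2.imread(f"pics/sp{i}.png"),None,fx=.54,fy=.54,interpolation=cv2.INTER_AREA) for i in range(4)]
cv2.imwrite("pics/sp16.png",np.vstack([np.hstack([a[0],a[1]]),np.hstack([a[2],a[3]])]))
E
```

```text
F [-0.58  0.24 -1.21] +- [0.29 0.21 0.19] T [-0.063  0.105  0.002] +- [0.004 0.004 0.01 ]
t 13.88 p [0.5722 0.1513 0.2032] z yaw 16.5 y [-1.e-03 -2.e-04 -1.e+00] F [-0.72  0.75 -1.06] T [-0.07  0.11 -0.02] op 0.338 q [ 0.09  0.15  1.83 -0.    1.16 -0.2 ]
t 13.93 p [0.5722 0.1513 0.2032] z yaw 16.5 y [-1.1e-03 -3.0e-04 -1.0e+00] F [ 0.64 -0.48 -0.76] T [-0.05  0.1  -0.04] op 0.336 q [ 0.09  0.15  1.83 -0.    1.16 -0.2 ]
plate z rel -0.0053 x [-0.0158  0.0134] y [-0.0275  0.0297]
jaw x [-0.0083  0.0031] y [-0.0194  0.0201]
[0.0002 0.0106 0.0009] [ 0.0021 -0.0001 -0.0001]
```

View pics/sp16.png

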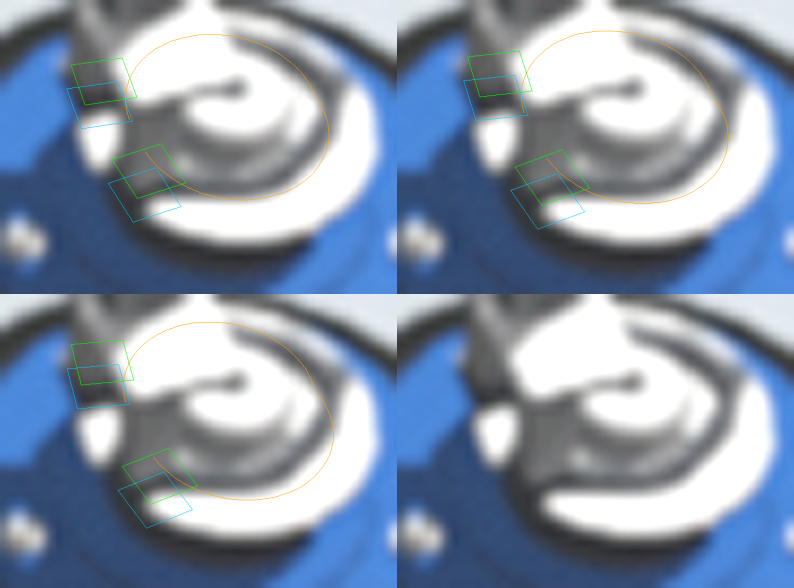

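Request:
{"op": "arm_command", "data": {
  "steps": [
    {"travel": [0,-0.0005,0],"rotation": [0,0,0],"hand": 0.32},
    {"travel": [0,0,0],"rotation": [0,0,0],"hand": 0.32},
    {"travel": [0,0.004,0],"rotation": [0.002,0,0],"hand": 0.32},
    {"travel": [0,0.004,0],"rotation": [0,0,0],"hand": 0.32}
  ]
}}

```text
time: 14.42
eef_pos: [0.5727, 0.1512, 0.2024]
tcp_rot: [-0.566, 0.423, -0.423, 0.567]
contact_force: [-2.2, -0.1, 2.5]
opening: 0.321
```

```bash
python3 avg.py 3; python3 look.py s17 -.0027 -.0003 .0638 .5725,.1513,.20
```

```text
F [-1.59 -0.32  2.71] +- [0.01 0.27 0.09] T [-0.129  0.429  0.007] +- [0.006 0.002 0.012]
t 14.57 p [0.5726 0.1512 0.2022] z yaw 16.51 y [ 1.2e-03 -2.0e-04 -1.0e+00] F [-1.6   0.02  2.86] T [-0.13  0.43 -0.02] op 0.321 q [ 0.09  0.16  1.83 -0.    1.15 -0.2 ]
t 14.62 p [0.5726 0.1512 0.2021] z yaw 16.51 y [ 1.1e-03 -2.0e-04 -1.0e+00] F [-1.27 -0.35  4.07] T [-0.12  0.42  0.02] op 0.329 q [ 0.09  0.16  1.83 -0.    1.15 -0.2 ]
plate z rel -0.0053 x [-0.0162  0.013 ] y [-0.027  0.024]
jaw x [-0.0076  0.0037] y [-0.0212  0.0205]
[-0.0004  0.0071 -0.0004] [-0.002   0.0003  0.001 ]
```

Request:
{"op": "arm_command", "data": {
  "steps": [
    {"travel": [0,0.004,-0.002],"rotation": [-0.002,0,0],"hand": 0.32},
    {"travel": [0,0.004,0],"rotation": [0,0,0],"hand": 0.32},
    {"travel": [0,0.004,0],"rotation": [0,0,0],"hand": 0.32}
  ]
}}

```text
time: 15.0
eef_pos: [0.5729, 0.1508, 0.2001]
tcp_rot: [-0.566, 0.422, -0.424, 0.567]
contact_force: [-2.8, -1.7, 5.9]
opening: 0.324
```

```bash
python3 avg.py 2; python3 look.py s18 -.0027 -.0003 .0638 .5722,.1513,.20
```

```text
F [-2.08 -1.78  5.03] +- [0.39 0.11 0.05] T [-0.264  0.501 -0.009] +- [0.    0.007 0.01 ]
t 15.1 p [0.5729 0.1508 0.2001] z yaw 16.51 y [ 0.0026 -0.001  -1.    ] F [-1.54 -1.94  5.11] T [-0.26  0.51  0.01] op 0.325 q [ 0.09  0.16  1.84 -0.    1.15 -0.2 ]
t 15.15 p [0.5729 0.1508 0.2001] z yaw 16.51 y [ 0.0025 -0.001  -1.    ] F [-1.53 -1.74  4.89] T [-0.25  0.52 -0.05] op 0.325 q [ 0.09  0.16  1.84 -0.    1.15 -0.2 ]
plate z rel -0.0051 x [-0.0151  0.0126] y [-0.0271  0.0306]
jaw x [-0.0087  0.003 ] y [-0.0203  0.0204]
[-0.0022  0.0004 -0.0017] [-0.0041  0.0005  0.0032]
```

View pics/s18r.png

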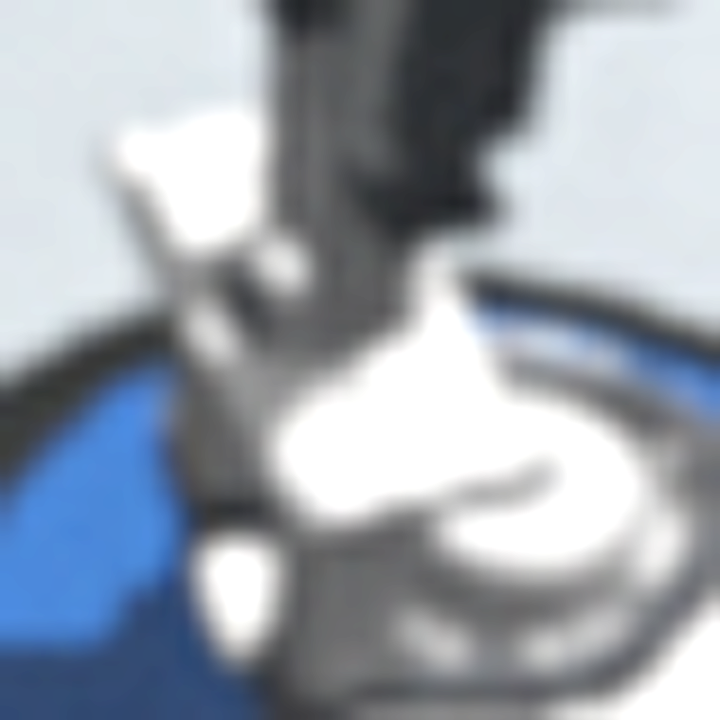

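Request:
{"op": "arm_command", "data": {
  "steps": [
    {"travel": [0.0015,0.006,-0.003],"rotation": [-0.004,0,0.003],"hand": 0.32},
    {"travel": [0,0.006,0],"rotation": [0,0,0],"hand": 0.32},
    {"travel": [0,0.006,0],"rotation": [0,0,0],"hand": 0.32}
  ]
}}

```text
time: 15.52
eef_pos: [0.5736, 0.1499, 0.1974]
tcp_rot: [-0.566, 0.422, -0.424, 0.567]
contact_force: [-2.9, -2.0, 6.0]
opening: 0.323
```

```bash
python3 avg.py 2; python3 look.py s19 -.0027 -.0003 .0638 .5722,.1513,.20
```

```text
F [-2.09 -2.04  5.85] +- [0.48 0.28 0.22] T [-0.227  0.499 -0.022] +- [0.019 0.01  0.001]
t 15.62 p [0.5736 0.1499 0.1972] z yaw 16.48 y [ 4.3e-03 -3.0e-04 -1.0e+00] F [-1.41 -2.43  5.54] T [-0.25  0.51 -0.02] op 0.323 q [ 0.08  0.16  1.84 -0.    1.14 -0.2 ]
t 15.68 p [0.5737 0.1499 0.1973] z yaw 16.48 y [ 4.4e-03 -3.0e-04 -1.0e+00] F [-2.32 -0.71  5.6 ] T [-0.23  0.51 -0.  ] op 0.325 q [ 0.08  0.16  1.84 -0.    1.14 -0.2 ]
plate z rel -0.0047 x [-0.0157  0.0118] y [-0.0262  0.0286]
jaw x [-0.0094  0.0025] y [-0.0188  0.0214]
[-0.0059 -0.0089 -0.0033] [-0.0079 -0.0005  0.0029]
```

Request:
{"op": "arm_command", "data": {
  "steps": [
    {"travel": [0,0.006,-0.004],"rotation": [-0.01,0,0.004],"hand": 0.32},
    {"travel": [0,0.006,-0.003],"rotation": [-0.004,0,0],"hand": 0.32},
    {"travel": [0,0.006,-0.002],"rotation": [-0.002,0,0],"hand": 0.32}
  ]
}}

```text
time: 16.05
eef_pos: [0.5739, 0.149, 0.1958]
tcp_rot: [-0.566, 0.422, -0.425, 0.567]
contact_force: [-2.2, -0.7, 6.1]
opening: 0.323
```

```bash
python3 avg.py 2; python3 look.py s20 -.0027 -.0003 .0638 .5722,.1505,.20
```

```text
F [-1.34 -1.75  7.01] +- [0.31 0.18 0.11] T [-0.199  0.416 -0.01 ] +- [0.019 0.004 0.016]
t 16.15 p [0.5738 0.149  0.1957] z yaw 16.44 y [ 4.e-03 -3.e-04 -1.e+00] F [-1.77 -1.5   7.17] T [-0.17  0.41  0.01] op 0.317 q [ 0.08  0.16  1.84 -0.    1.14 -0.2 ]
t 16.2 p [0.5738 0.149  0.1958] z yaw 16.44 y [ 4.e-03 -2.e-04 -1.e+00] F [-1.86 -1.19  6.84] T [-0.17  0.45 -0.04] op 0.325 q [ 0.08  0.16  1.84 -0.    1.14 -0.2 ]
plate z rel -0.0052 x [-0.0165  0.0119] y [-0.0267  0.0296]
jaw x [-0.0099  0.002 ] y [-0.0182  0.0213]
[-0.0062 -0.0141 -0.0037] [-0.0073 -0.0021  0.0026]
```

View pics/s20r.png

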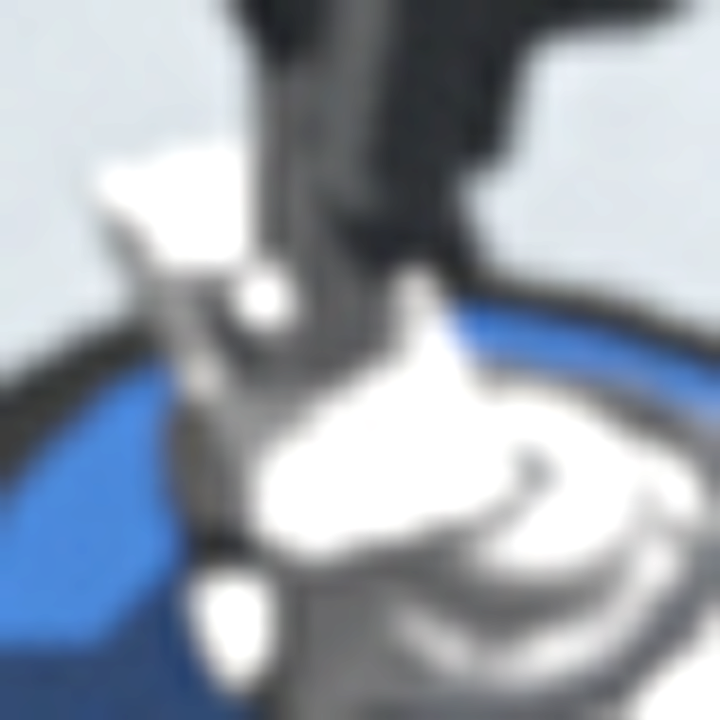

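Run:
```python
from ov import *
im=cv2.imread("pics/s20.png")
for i,phi in enumerate((.12,.15,.18)):
    zoom("scene",im,368,204,50,34,15,segs_spread("scene",(.5625,.1809),-73.5,phi,z=.0788),f"pics/sp{i}.png",1.6,20)
zoom("scene",im,368,204,50,34,15,[],f"pics/sp3.png",1.6,20)
a=[cv2.resize(cv2.imread(f"pics/sp{i}.png"),None,fx=.53,fy=.53,interpolation=cv2.INTER_AREA) for i in range(4)]
cv2.imwrite("pics/sp20.png",np.vstack([np.hstack([a[0],a[1]]),np.hstack([a[2],a[3]])]))
```

```text
(no output)
```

View pics/sp20.png

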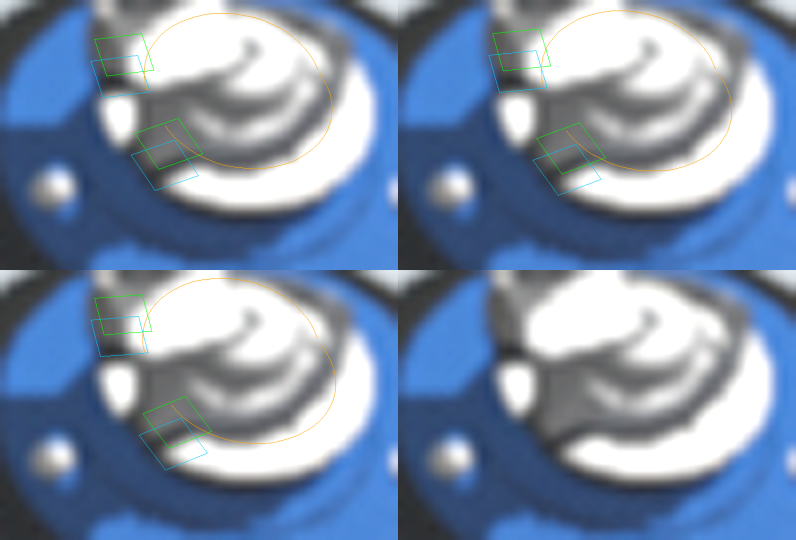

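Request:
{"op": "arm_command", "data": {
  "steps": [
    {"travel": [-0.003,0.002,-0.004],"rotation": [-0.008,0,0.003],"hand": 0.31},
    {"travel": [-0.001,0.006,-0.003],"rotation": [-0.004,0,0],"hand": 0.305},
    {"travel": [-0.001,0.008,-0.003],"rotation": [-0.003,0,0],"hand": 0.305},
    {"travel": [0,0.008,-0.002],"rotation": [-0.003,0,0],"hand": 0.305}
  ]
}}

```text
time: 16.7
eef_pos: [0.5741, 0.1496, 0.1938]
tcp_rot: [-0.564, 0.422, -0.426, 0.568]
contact_force: [-2.2, -0.2, 6.7]
opening: 0.308
```

```bash
python3 avg.py 2; python3 look.py s21 -.0027 -.0003 .0638 .5725,.1505,.20
```

```text
F [-1.48 -1.38  6.91] +- [0.06 0.04 0.09] T [-0.173  0.377 -0.106] +- [0.007 0.001 0.015]
t 16.8 p [0.574  0.1496 0.1938] z yaw 16.35 y [ 7.1e-03  1.0e-04 -1.0e+00] F [-1.4  -1.43  6.79] T [-0.16  0.38 -0.13] op 0.308 q [ 0.08  0.16  1.84 -0.    1.13 -0.2 ]
t 16.85 p [0.574  0.1496 0.1938] z yaw 16.35 y [ 7.1e-03  1.0e-04 -1.0e+00] F [-1.74 -0.74  7.26] T [-0.19  0.43 -0.05] op 0.309 q [ 0.08  0.16  1.84 -0.    1.13 -0.2 ]
plate z rel -0.0049 x [-0.0145  0.0118] y [-0.0263  0.0298]
jaw x [-0.0102  0.0016] y [-0.0172  0.0213]
[-0.0042 -0.0206 -0.0039] [-0.0131 -0.005   0.0037]
```

View pics/s21r.png

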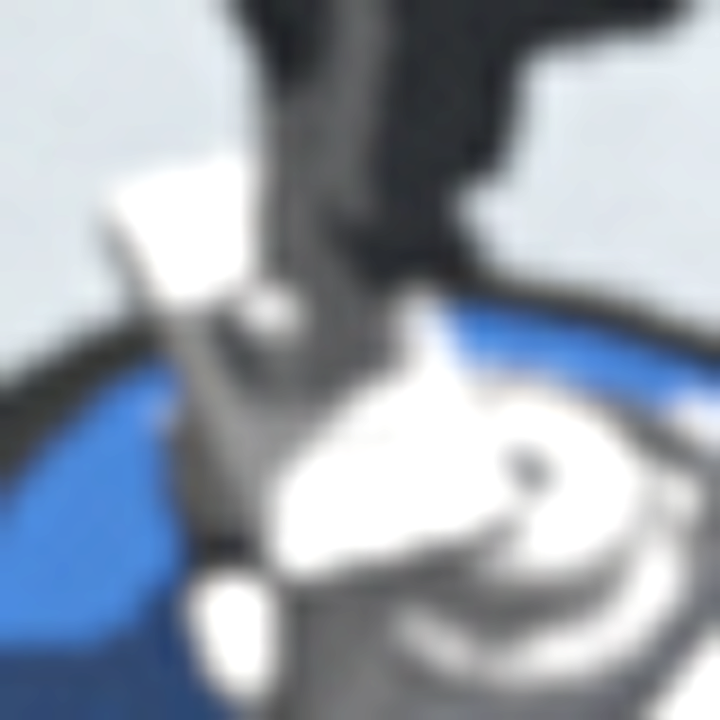

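Request:
{"op": "arm_command", "data": {
  "steps": [
    {"travel": [0,0.01,-0.004],"rotation": [-0.02,-0.004,0.004],"hand": 0.305},
    {"travel": [0,0.01,-0.004],"rotation": [-0.015,0,0],"hand": 0.305},
    {"travel": [0,0.01,-0.004],"rotation": [-0.015,0,0],"hand": 0.305}
  ]
}}

```text
time: 17.23
eef_pos: [0.5754, 0.1488, 0.191]
tcp_rot: [0.568, -0.424, 0.423, -0.564]
contact_force: [-1.6, -0.8, 8.7]
opening: 0.313
```

```bash
python3 avg.py 2; python3 look.py s22 -.0027 -.0003 .0638 .5725,.1505,.20
```

```text
F [-1.33 -1.14  7.77] +- [0.48 0.47 0.4 ] T [-0.116  0.223  0.005] +- [0.008 0.005 0.018]
t 17.32 p [0.5754 0.1488 0.191 ] z yaw 16.4 y [-0.0041 -0.0038 -1.    ] F [-2.02 -0.48  7.21] T [-0.11  0.23 -0.02] op 0.312 q [ 0.08  0.17  1.83 -0.    1.14 -0.2 ]
t 17.38 p [0.5754 0.1489 0.191 ] z yaw 16.41 y [-0.0041 -0.0038 -1.    ] F [-0.87 -0.16  7.68] T [-0.09  0.16 -0.06] op 0.308 q [ 0.08  0.17  1.83 -0.    1.14 -0.2 ]
plate z rel -0.0049 x [-0.0164  0.0112] y [-0.0275  0.0276]
jaw x [-0.0112  0.0007] y [-0.0194  0.0209]
[-0.0079 -0.03   -0.0078] [ 0.0095 -0.0031  0.0047]
```

View pics/s22r.png

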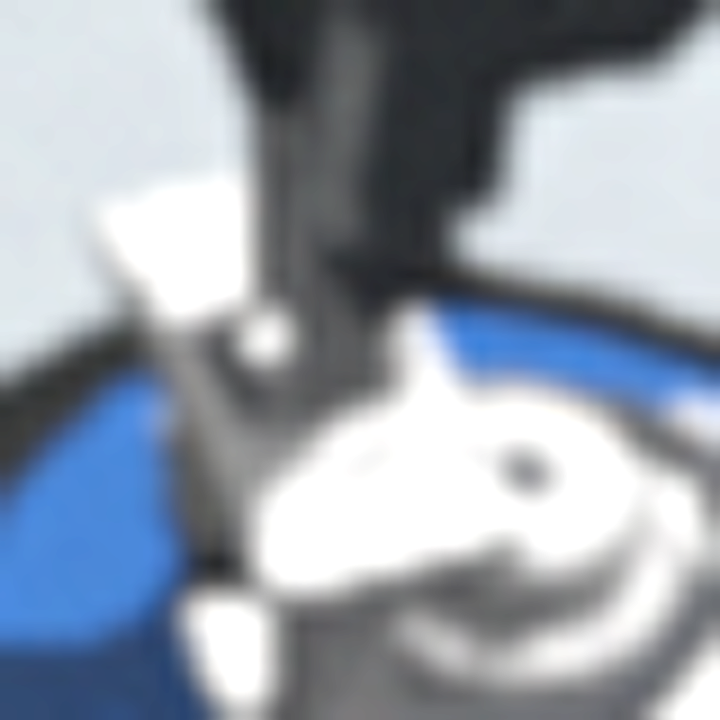

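Request:
{"op": "arm_command", "data": {
  "steps": [
    {"travel": [-0.002,0.01,-0.004],"rotation": [0,-0.003,0.004],"hand": 0.305},
    {"travel": [0,0.01,-0.003],"rotation": [-0.003,0,0],"hand": 0.305},
    {"travel": [0,0.01,-0.003],"rotation": [-0.003,0,0],"hand": 0.305}
  ]
}}

```text
time: 17.75
eef_pos: [0.5762, 0.1485, 0.1886]
tcp_rot: [-0.566, 0.422, -0.425, 0.567]
contact_force: [-2.5, -1.6, 8.5]
opening: 0.306
```

```bash
python3 avg.py 2; python3 look.py s23 -.0027 -.0003 .0638 .5725,.1505,.20
```

```text
F [-1.91 -1.07  9.02] +- [0.08 0.07 0.21] T [-0.279  0.611  0.019] +- [0.013 0.006 0.026]
t 17.85 p [0.5762 0.1485 0.1885] z yaw 16.48 y [ 0.0033 -0.0023 -1.    ] F [-1.8  -1.17  9.31] T [-0.3   0.6  -0.02] op 0.309 q [ 0.08  0.18  1.84 -0.    1.13 -0.2 ]
t 17.9 p [0.5762 0.1485 0.1885] z yaw 16.48 y [ 0.0032 -0.0023 -1.    ] F [-2.3  -0.66  8.94] T [-0.26  0.64  0.02] op 0.308 q [ 0.08  0.18  1.84 -0.    1.13 -0.2 ]
plate z rel -0.005 x [-0.0178  0.0105] y [-0.0279  0.0252]
jaw x [-0.0123  0.0004] y [-0.0184  0.0211]
[-0.0098 -0.0384 -0.0097] [-0.0046 -0.0007  0.0059]
```

View pics/s23r.png

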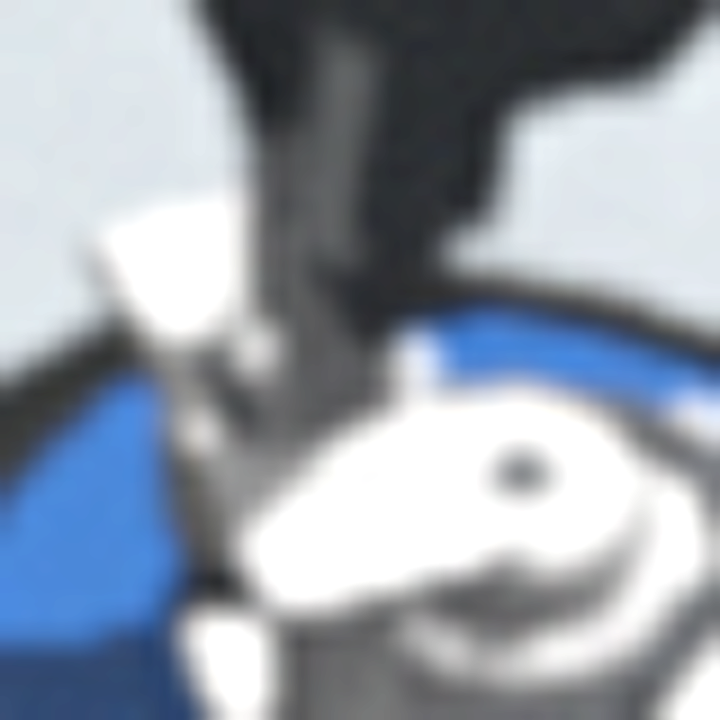

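Run:
```python
from tilt import *
fit("s23",(.5762,.1485,.1885-.0033),16.5)
fit("s21",(.574,.1496,.1938-.0033),16.4)
```

```text
s23 242 tiltx -0.0660 tilty -0.0522 z0 -0.0034 x [-0.0187  0.0005  0.0116] y [-0.0284  0.0114  0.0305]
s21 238 tiltx -0.0608 tilty -0.0489 z0 -0.0034 x [-0.0176  0.002   0.0125] y [-0.0276  0.0124  0.0314]
```

Request:
{"op": "arm_command", "data": {
  "steps": [
    {"travel": [-0.006,0.006,-0.008],"rotation": [-0.005,0,0.005],"hand": 0.305},
    {"travel": [-0.006,0.008,-0.008],"rotation": [-0.003,0,0.003],"hand": 0.305}
  ]
}}

```text
time: 18.15
eef_pos: [0.5732, 0.1508, 0.188]
tcp_rot: [-0.565, 0.422, -0.425, 0.568]
contact_force: [-0.9, -0.1, 5.0]
opening: 0.309
```

```bash
python3 avg.py 2; python3 look.py s24 -.0027 -.0003 .0638 .5725,.1505,.20;python3 - <<'E'
from tilt import *
s=ctrl.get_state(); fit("s24",s['eef_pos']-[0,0,.0033],16.5)
E
```

```text
F [-0.64  0.32  4.77] +- [0.34 0.1  0.16] T [ 0.053  0.02  -0.014] +- [0.008 0.021 0.008]
t 18.25 p [0.5729 0.1509 0.1875] z yaw 16.46 y [ 0.0058  0.0017 -1.    ] F [-1.12  0.18  4.54] T [ 0.06 -0.01 -0.03] op 0.307 q [ 0.09  0.17  1.85  0.    1.12 -0.2 ]
t 18.3 p [0.5729 0.1508 0.1874] z yaw 16.46 y [ 0.0054  0.0015 -1.    ] F [-0.95  0.15  4.63] T [ 0.06  0.01 -0.04] op 0.308 q [ 0.09  0.17  1.85  0.    1.12 -0.2 ]
plate z rel -0.0048 x [-0.0162  0.0123] y [-0.0239  0.0285]
jaw x [-0.0097  0.0018] y [-0.0199  0.0219]
[ 0.0006 -0.0421 -0.0013] [-0.0107 -0.0012  0.0001]
s24 239 tiltx -0.0376 tilty -0.0278 z0 -0.0036 x [-0.0182  0.001   0.012 ] y [-0.0275  0.0124  0.0322]
```

Request:
{"op": "arm_command", "data": {
  "steps": [
    {"travel": [-0.001,0.009,-0.003],"rotation": [-0.01,0,0],"hand": 0.305},
    {"travel": [-0.001,0.009,-0.003],"rotation": [-0.004,0,0],"hand": 0.305}
  ]
}}

```text
time: 18.55
eef_pos: [0.5729, 0.1513, 0.1836]
tcp_rot: [-0.565, 0.422, -0.424, 0.568]
contact_force: [-1.0, 0.1, 5.8]
opening: 0.306
```

```bash
python3 avg.py 2; python3 look.py s25 -.0027 -.0003 .0638 .5725,.1505,.20;python3 - <<'E'
from tilt import *
s=ctrl.get_state(); fit("s25",s['eef_pos']-[0,0,.0033],16.5)
E
```

```text
F [ 0.07 -0.18  6.66] +- [0.02 0.57 0.31] T [ 0.025 -0.033  0.007] +- [0.008 0.009 0.001]
t 18.65 p [0.5728 0.1513 0.1834] z yaw 16.45 y [ 4.1e-03  8.0e-04 -1.0e+00] F [ 0.09 -0.98  7.09] T [ 0.04 -0.05  0.01] op 0.309 q [ 0.09  0.17  1.85  0.    1.11 -0.2 ]
t 18.7 p [0.5729 0.1513 0.1836] z yaw 16.45 y [ 4.2e-03  8.0e-04 -1.0e+00] F [0.04 0.27 5.88] T [0.04 0.04 0.02] op 0.308 q [ 0.09  0.17  1.85  0.    1.11 -0.2 ]
plate z rel -0.0049 x [-0.0161  0.0115] y [-0.0257  0.0295]
jaw x [-0.0143  0.0019] y [-0.0193  0.0217]
[ 0.0022 -0.0548 -0.0018] [-0.0082 -0.0015  0.0008]
s25 238 tiltx -0.0641 tilty -0.0335 z0 -0.0037 x [-0.0173  0.0014  0.0125] y [-0.0275  0.0116  0.0316]
```

View pics/s25r.png

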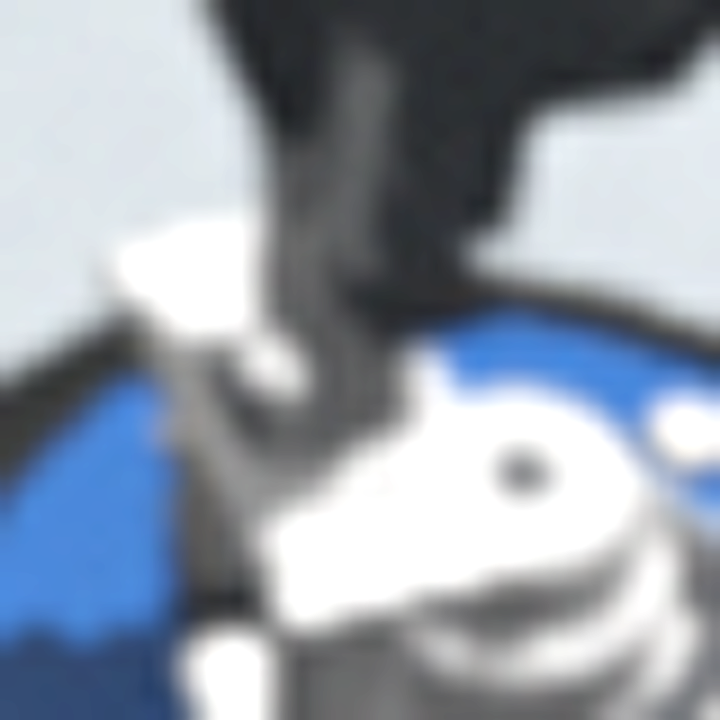

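```bash
cat > seat.py <<'E'
from ov import *
def seat(tag):
    d=np.load(f"pics/{tag}.npy"); im=cv2.imread(f"pics/{tag}.png"); W=world("scene",d); ax=np.array([.563,.1816])
    r=np.hypot(W[...,0]-ax[0],W[...,1]-ax[1]); a=np.degrees(np.arctan2(W[...,1]-ax[1],W[...,0]-ax[0])); br=im.min(-1)>130
    m=(r>.025)&(r<.034)&(W[...,2]>.051)&(W[...,2]<.082)&br&(a>-40)&(a<170); print(tag,'seat z',m.sum(),np.percentile(W[m][:,2],[10,50,90]).round(4))
    dk=im.max(-1)<130
    m=(r>.0205)&(r<.034)&(W[...,2]>.053)&(W[...,2]<.09)&dk&(a>-40)&(a<170); print('dark ring z',m.sum(),np.percentile(W[m][:,2],[10,50,90]).round(4))
    m=(r<.013)&(W[...,2]>.08)&(W[...,2]<.095); print('nose z',np.median(W[m][:,2]).round(4))
if __name__=="__main__":
    import sys
    for t in sys.argv[1:]: seat(t)
E
python3 seat.py scene0 s13 s20 s25
```

```text
scene0 seat z 129 [0.0743 0.0766 0.0785]
dark ring z 127 [0.0554 0.0787 0.0826]
nose z 0.0887
s13 seat z 139 [0.0747 0.0768 0.0789]
dark ring z 108 [0.0559 0.0788 0.0818]
nose z 0.0879
s20 seat z 130 [0.0669 0.0688 0.0718]
dark ring z 108 [0.0698 0.0783 0.0828]
nose z 0.0884
s25 seat z 110 [0.0549 0.0574 0.0612]
dark ring z 95 [0.0584 0.0618 0.0817]
nose z 0.0884
```

Request:
{"op": "arm_command", "data": {
  "steps": [
    {"travel": [-0.001,0.006,-0.002],"rotation": [-0.008,0,0],"hand": 0.305}
  ]
}}

```text
time: 18.82
eef_pos: [0.5732, 0.1516, 0.1827]
tcp_rot: [-0.566, 0.422, -0.424, 0.567]
contact_force: [-0.6, -0.2, 5.1]
opening: 0.306
```

```bash
python3 avg.py 2; python3 look.py s26 -.0027 -.0003 .0638 .5725,.1505,.20; python3 seat.py s26
```

```text
F [-0.4  -0.06  5.71] +- [0.16 0.01 0.19] T [0.024 0.085 0.015] +- [0.002 0.012 0.004]
t 18.93 p [0.5732 0.1516 0.1825] z yaw 16.45 y [ 2.9e-03  1.0e-04 -1.0e+00] F [-0.63 -0.07  5.44] T [0.03 0.07 0.02] op 0.31 q [ 0.09  0.18  1.85 -0.    1.11 -0.2 ]
t 18.98 p [0.5732 0.1516 0.1826] z yaw 16.45 y [ 2.9e-03  1.0e-04 -1.0e+00] F [-0.49  1.35  6.08] T [0.01 0.06 0.04] op 0.308 q [ 0.09  0.18  1.85 -0.    1.11 -0.2 ]
plate z rel -0.0044 x [-0.0163  0.0115] y [-0.0213  0.0291]
jaw x [-0.0183  0.0023] y [-0.0199  0.0223]
[ 0.0029 -0.0581 -0.003 ] [-0.0054 -0.0017  0.0014]
s26 seat z 95 [0.0542 0.0563 0.0605]
dark ring z 100 [0.0579 0.0611 0.0768]
nose z 0.0888
```

View pics/s26r.png

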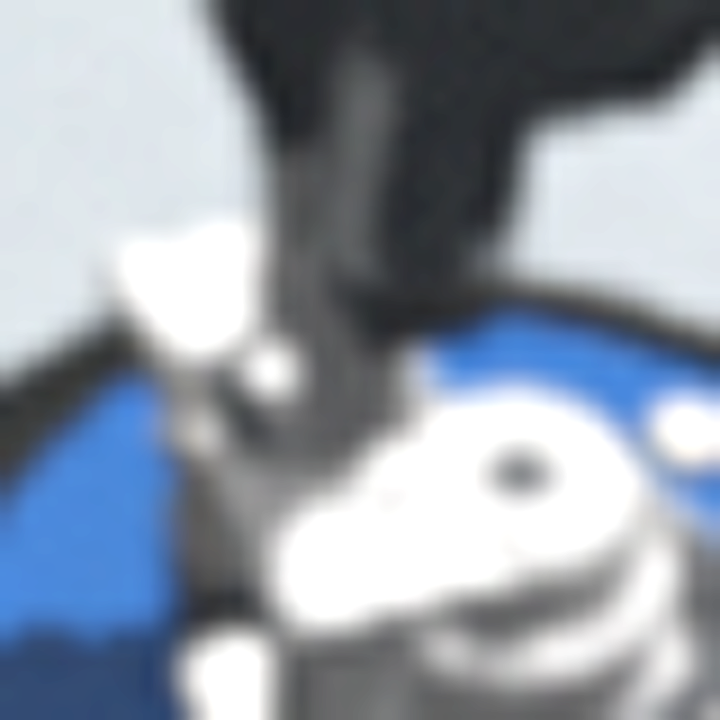

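Request:
{"op": "arm_command", "data": {
  "steps": [
    {"travel": [-0.001,0.0055,-0.002],"rotation": [-0.005,0,0],"hand": 0.33},
    {"travel": [-0.001,0.0055,-0.002],"rotation": [-0.003,0,0],"hand": 0.35},
    {"travel": [-0.001,0.0055,-0.002],"rotation": [-0.003,0,0],"hand": 0.37}
  ]
}}

```text
time: 19.35
eef_pos: [0.5747, 0.1525, 0.1811]
tcp_rot: [-0.565, 0.421, -0.426, 0.568]
contact_force: [-1.5, -0.1, 8.4]
opening: 0.371
```

```bash
python3 look.py s27 -.0027 -.0003 .0638 .5725,.1505,.20; python3 seat.py s27
```

```text
t 19.4 p [0.5747 0.1525 0.1811] z yaw 16.43 y [ 7.6e-03  4.0e-04 -1.0e+00] F [-1.17 -0.54  7.09] T [-0.05  0.28  0.07] op 0.369 q [ 0.09  0.18  1.85 -0.    1.11 -0.2 ]
plate z rel -0.0053 x [-0.0165  0.0126] y [-0.0262  0.0298]
jaw x [-0.0186  0.0028] y [-0.0156  0.0209]
[ 0.0046 -0.063  -0.0085] [-0.0142 -0.0023  0.0034]
s27 seat z 95 [0.0538 0.0561 0.0584]
dark ring z 99 [0.0572 0.0601 0.0743]
nose z 0.0888
```

View pics/s27r.png

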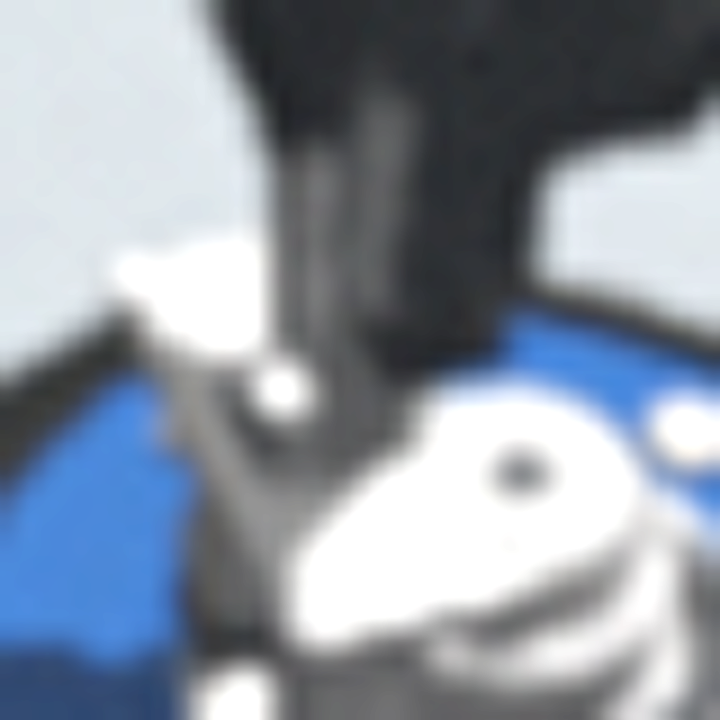

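Request:
{"op": "arm_command", "data": {
  "steps": [
    {"travel": [-0.001,0.0045,-0.004],"rotation": [-0.008,0,0.003],"hand": 0.4},
    {"travel": [-0.001,0.0045,-0.003],"rotation": [-0.005,0,0],"hand": 0.43},
    {"travel": [-0.001,0.004,-0.002],"rotation": [-0.005,0,0],"hand": 0.46},
    {"travel": [0,0.004,-0.001],"rotation": [0,0,0],"hand": 0.48}
  ]
}}

```text
time: 19.9
eef_pos: [0.5748, 0.153, 0.1796]
tcp_rot: [-0.565, 0.422, -0.425, 0.568]
contact_force: [-1.3, -0.3, 6.0]
opening: 0.48
```

```bash
python3 look.py s28 -.0027 -.0003 .0638 .5725,.1505,.20; python3 seat.py s28
```

```text
t 19.95 p [0.5748 0.153  0.1795] z yaw 16.41 y [ 7.e-03  6.e-04 -1.e+00] F [-0.93  0.47  5.94] T [-0.06  0.18 -0.02] op 0.481 q [ 0.09  0.18  1.85 -0.    1.1  -0.2 ]
plate z rel -0.0036 x [-0.0172  0.013 ] y [-0.0269  0.0312]
jaw x [-0.0184  0.0028] y [-0.0135  0.0175]
[ 0.0059 -0.0682 -0.0093] [-0.0132 -0.0031  0.0028]
s28 seat z 113 [0.0537 0.056  0.0592]
dark ring z 93 [0.0582 0.0609 0.0771]
nose z 0.0881
```

View pics/s28r.png

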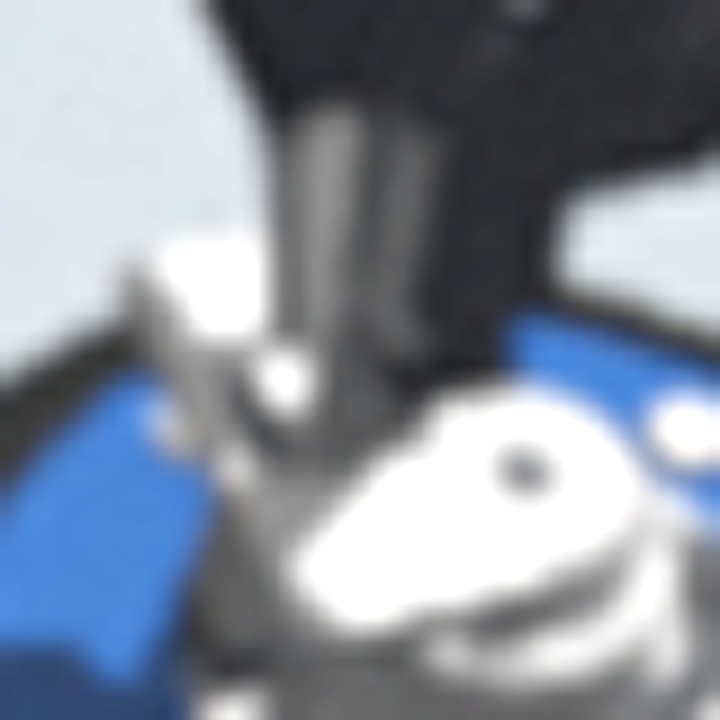

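Request:
{"op": "arm_command", "data": {
  "steps": [
    {"travel": [0,0.002,-0.002],"rotation": [-0.006,0,0],"hand": 0.51},
    {"travel": [0,0.001,-0.002],"rotation": [-0.004,0,0],"hand": 0.54},
    {"travel": [0,0,0],"rotation": [0,0,0],"hand": 0.55},
    {"travel": [0,0,0],"rotation": [0,0,0],"hand": 0.55}
  ]
}}

```text
time: 20.45
eef_pos: [0.5754, 0.153, 0.1797]
tcp_rot: [-0.565, 0.422, -0.425, 0.568]
contact_force: [-1.8, -0.4, 4.0]
opening: 0.552
```

```bash
python3 avg.py 2; python3 look.py s29 -.0027 -.0003 .0638 .5725,.1505,.20; python3 seat.py s29;python3 - <<'E'
from tilt import *
s=ctrl.get_state(); fit("s29",s['eef_pos'],16.5)
E
```

```text
F [-0.15 -0.16  3.93] +- [0.32 0.14 0.24] T [-0.042  0.179 -0.026] +- [0.015 0.021 0.001]
t 20.55 p [0.5753 0.1529 0.1797] z yaw 16.38 y [ 6.4e-03  1.0e-04 -1.0e+00] F [-0.6  -0.36  3.59] T [-0.06  0.15 -0.03] op 0.552 q [ 0.09  0.18  1.85 -0.    1.11 -0.2 ]
t 20.6 p [0.5753 0.153  0.1797] z yaw 16.38 y [ 6.5e-03  1.0e-04 -1.0e+00] F [0.06 0.31 3.25] T [-0.03  0.15  0.03] op 0.549 q [ 0.09  0.18  1.85 -0.    1.11 -0.2 ]
plate z rel -0.0023 x [-0.0177  0.0135] y [-0.0276  0.0326]
jaw x [-0.0196  0.0025] y [-0.0118  0.0166]
[ 0.0053 -0.0676 -0.0109] [-0.012  -0.0041  0.0033]
s29 seat z 121 [0.0551 0.0575 0.0595]
dark ring z 84 [0.0603 0.063  0.0791]
nose z 0.0886
s29 233 tiltx -0.0232 tilty -0.0166 z0 -0.0012 x [-0.0176  0.0026  0.0133] y [-0.0272  0.013   0.0322]
```

View pics/s29r.png

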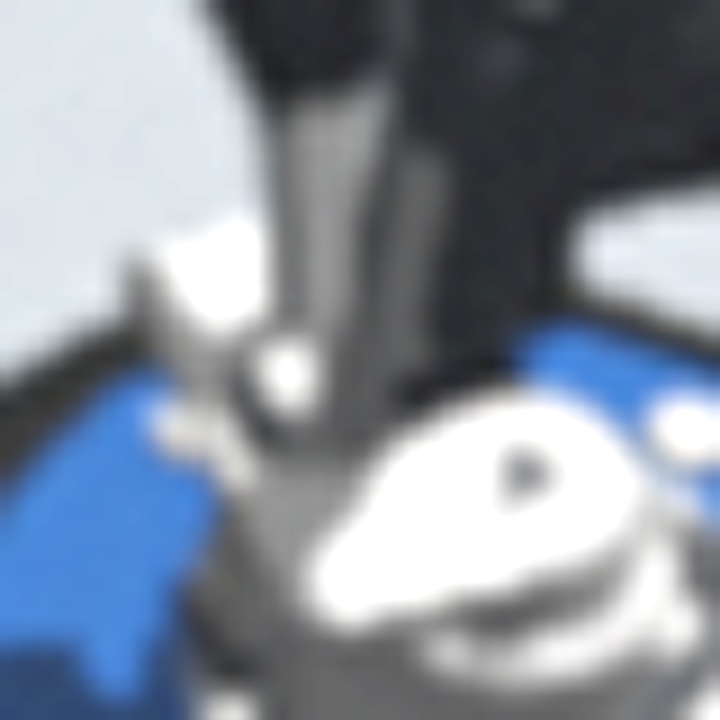

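Request:
{"op": "arm_command", "data": {
  "steps": [
    {"travel": [0,-0.005,0],"rotation": [0,0,0],"hand": 0.55},
    {"travel": [0,-0.005,0],"rotation": [0,0,0],"hand": 0.55},
    {"travel": [0,-0.005,0],"rotation": [0,0,0],"hand": 0.55}
  ]
}}

```text
time: 20.98
eef_pos: [0.5733, 0.1528, 0.1805]
tcp_rot: [-0.566, 0.423, -0.424, 0.566]
contact_force: [-0.2, 1.0, -1.9]
opening: 0.55
```

```bash
python3 avg.py 2; python3 look.py s30 -.0027 -.0003 .0638 .5725,.1505,.20; python3 seat.py s30
```

```text
F [-0.11  0.35 -1.94] +- [0.1  0.06 0.06] T [-0.014  0.013 -0.006] +- [0.019 0.019 0.023]
t 21.07 p [0.5735 0.1528 0.1809] z yaw 16.37 y [ 1.7e-03 -1.0e-04 -1.0e+00] F [ 0.03  0.44 -1.85] T [ 0.01 -0.01  0.03] op 0.552 q [ 0.09  0.18  1.85 -0.    1.11 -0.2 ]
t 21.12 p [0.5737 0.1528 0.1811] z yaw 16.37 y [ 2.1e-03 -1.0e-04 -1.0e+00] F [ 0.1  -1.07 -1.7 ] T [-0.03 -0.01 -0.  ] op 0.553 q [ 0.09  0.18  1.85 -0.    1.11 -0.2 ]
plate z rel -0.0024 x [-0.0169  0.0134] y [-0.0279  0.0319]
jaw x [-0.019   0.0023] y [-0.0117  0.0162]
[ 0.0064 -0.0631 -0.0059] [-0.0038 -0.0042  0.0013]
s30 seat z 119 [0.0556 0.0579 0.0605]
dark ring z 89 [0.0598 0.0623 0.0752]
nose z 0.0887
```

View pics/s30r.png

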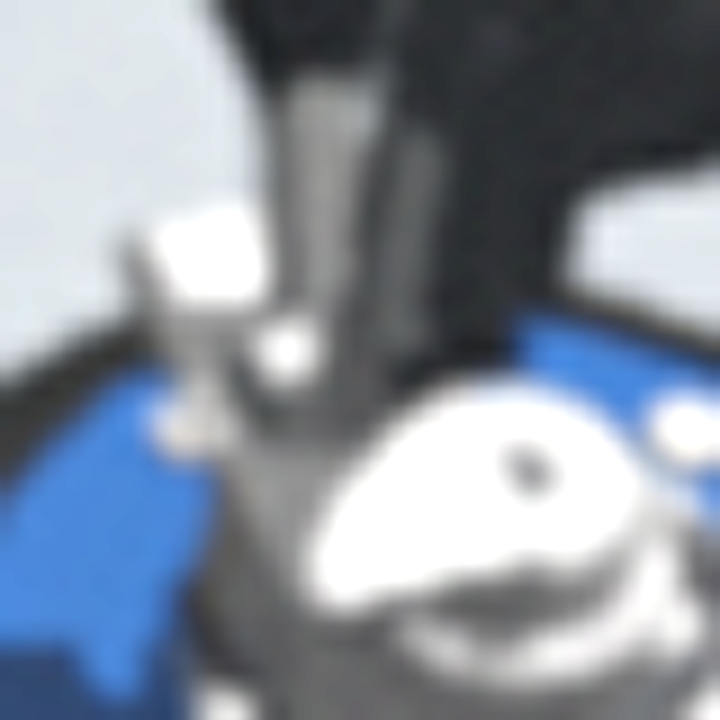

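Request:
{"op": "arm_command", "data": {
  "steps": [
    {"travel": [0,-0.012,0],"rotation": [0,0,0],"hand": 0.55},
    {"travel": [0,-0.015,0],"rotation": [0,0,0],"hand": 0.55},
    {"travel": [0,-0.03,0],"rotation": [0,0,0],"hand": 0.55},
    {"travel": [0,-0.05,0],"rotation": [0,0,0],"hand": 0.55},
    {"travel": [0,-0.05,0],"rotation": [0,0,0],"hand": 0.55},
    {"travel": [0,-0.03,0],"rotation": [0,0,0],"hand": 0.55}
  ]
}}

```text
time: 21.88
eef_pos: [0.5737, 0.1529, 0.2415]
tcp_rot: [-0.565, 0.423, -0.425, 0.567]
contact_force: [-0.4, -0.0, -1.4]
opening: 0.551
```

Run:
```python
from ov import *
from seat import seat
im,d=ctrl.read_camera("scene"); cv2.imwrite("pics/s31.png",im); np.save("pics/s31.npy",d); show(); seat("s31")
zoom("scene",im,355,180,76,64,10,[],"pics/s31r.png",1.3,10)
```

```text
t 21.93 p [0.5743 0.153  0.2429] z yaw 16.37 y [ 5.2e-03  2.0e-04 -1.0e+00] F [-0.29 -0.44 -1.65] T [ 0.01 -0.   -0.  ] op 0.55 q [ 0.09  0.12  1.8  -0.    1.22 -0.2 ]
s31 seat z 118 [0.0558 0.0578 0.0601]
dark ring z 66 [0.06   0.0618 0.0665]
nose z 0.0882
```

View pics/s31r.png

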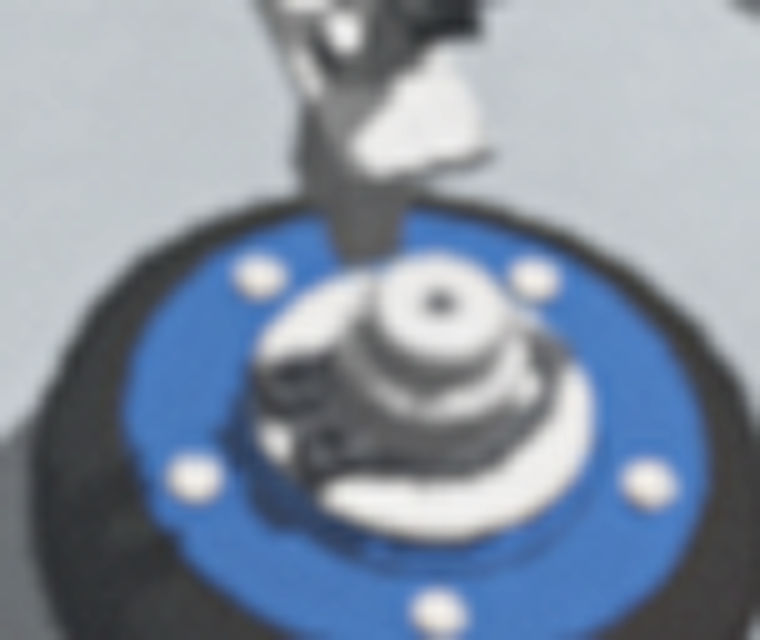

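Run:
```python
from h import *
plan([.551,-.1345,.246],62,12)
```

```text
{"travel":[0.075,-0.001,-0.029],"rotation":[0,-0.127,0],"hand":1},
{"travel":[0.073,-0.001,-0.034],"rotation":[0,-0.127,0],"hand":1},
{"travel":[0.070,-0.001,-0.038],"rotation":[0,-0.127,0],"hand":1},
{"travel":[0.068,-0.001,-0.043],"rotation":[0,-0.127,0],"hand":1},
{"travel":[0.065,-0.001,-0.047],"rotation":[0,-0.127,0],"hand":1},
{"travel":[0.061,-0.001,-0.052],"rotation":[0,-0.127,0],"hand":1},
{"travel":[0.058,-0.001,-0.055],"rotation":[0,-0.127,0],"hand":1},
{"travel":[0.054,-0.001,-0.059],"rotation":[0,-0.127,0],"hand":1},
{"travel":[0.050,-0.001,-0.063],"rotation":[0,-0.127,0],"hand":1},
{"travel":[0.046,-0.001,-0.066],"rotation":[0,-0.127,0],"hand":1},
{"travel":[0.041,-0.001,-0.069],"rotation":[0,-0.127,0],"hand":1},
{"travel":[0.037,-0.001,-0.071],"rotation":[0,-0.127,0],"hand":1},
dy 45.62644926254799
```

Request:
{"op": "arm_command", "data": {
  "steps": [
    {"travel": [0.075,-0.001,-0.029],"rotation": [-0.005,-0.127,0],"hand": 0.55},
    {"travel": [0.073,-0.001,-0.034],"rotation": [0,-0.127,0],"hand": 0.55},
    {"travel": [0.07,-0.001,-0.038],"rotation": [0,-0.127,0],"hand": 0.55},
    {"travel": [0.068,-0.001,-0.043],"rotation": [0,-0.127,0],"hand": 0.55},
    {"travel": [0.065,-0.001,-0.047],"rotation": [0,-0.127,0],"hand": 0.55},
    {"travel": [0.061,-0.001,-0.052],"rotation": [0,-0.127,0],"hand": 0.55},
    {"travel": [0.058,-0.001,-0.055],"rotation": [0,-0.127,0],"hand": 0.55},
    {"travel": [0.054,-0.001,-0.059],"rotation": [0,-0.127,0],"hand": 0.55},
    {"travel": [0.05,-0.001,-0.063],"rotation": [0,-0.127,0],"hand": 0.55},
    {"travel": [0.046,-0.001,-0.066],"rotation": [0,-0.127,0],"hand": 0.55},
    {"travel": [0.041,-0.001,-0.069],"rotation": [0,-0.127,0],"hand": 0.55}
  ]
}}

```text
time: 23.3
eef_pos: [0.555, -0.1174, 0.2478]
tcp_rot: [-0.682, 0.182, -0.185, 0.683]
contact_force: [-0.3, 0.3, -1.3]
opening: 0.547
```

Run:
```python
from h import *
show()
print(*(t.round(4) for t in rows([.551,-.1345,.245],62)))
```

```text
t 23.3 p [ 0.555  -0.1174  0.2478] z yaw 59.89 y [ 3.5e-03  1.0e-04 -1.0e+00] F [-0.26  0.26 -1.29] T [-0.01  0.03 -0.  ] op 0.547 q [-0.39  0.06  1.86  0.    1.23 -1.43]
[ 0.017   0.0091 -0.0561] [-0.0035 -0.0702  0.0058]
```

Request:
{"op": "arm_command", "data": {
  "steps": [
    {"travel": [0.016,0.005,-0.05],"rotation": [-0.0035,-0.065,0.006],"hand": 0.55},
    {"travel": [0,0,0],"rotation": [0,0,0],"hand": 0.55},
    {"travel": [0,0,0],"rotation": [0,0,0],"hand": 0.55}
  ]
}}

```text
time: 23.68
eef_pos: [0.5514, -0.1343, 0.2464]
tcp_rot: [-0.686, 0.173, -0.173, 0.686]
contact_force: [0.8, -0.7, -0.8]
opening: 0.552
```

```bash
cat > blk.py <<'E'
from ov import *
import sys
tag=sys.argv[1]; n="scene"
im,d=ctrl.read_camera("scene"); cv2.imwrite(f"pics/{tag}.png",im); np.save(f"pics/{tag}.npy",d); show(); s=ctrl.get_state()
M=R.from_quat(s['tcp_rot']).as_matrix(); yaw=np.degrees(np.arctan2(M[1,2],M[0,2]))
W=world(n,d); a=np.radians(yaw);Y=np.array([np.cos(a),np.sin(a),0]);X=np.array([np.sin(a),-np.cos(a),0]); P=s['eef_pos']-[0,0,.0645]
D=W-P; px,py,pz=D@X,D@Y,D[...,2]
m=(np.abs(px)<.02)&(np.abs(py)<.036)&(np.abs(pz+.0018)<.004); c=np.zeros(3)
for _ in range(3):
    A=np.stack([px[m],py[m],np.ones(m.sum())],1); c,*_r=np.linalg.lstsq(A,pz[m],rcond=None); m=(np.abs(px)<.022)&(np.abs(py)<.036)&(np.abs(pz-(c[0]*px+c[1]*py+c[2]))<.004)
vv,uu=np.nonzero(m); Q=np.array([ray(n,u,v,P[2]+c[2]+c[1]*py[v,u]+c[0]*px[v,u]) for u,v in zip(uu,vv)])-P
print('plate tilt',c.round(4),'x',np.percentile(Q@X,[1,99]).round(4),'y',np.percentile(Q@Y,[1,99]).round(4))
for lo,hi in((-.03,-.012),(-.052,-.03)):
    j=(np.abs(px)<.02)&(np.abs(py)<.03)&(pz<hi)&(pz>lo)
    if j.sum(): print('jaw',lo,hi,j.sum(),'x',np.percentile(px[j],[3,97]).round(4),'y',np.percentile(py[j],[3,97]).round(4))
B=np.array([.55,-.1353,0]); b=np.radians(62); by=np.array([np.cos(b),np.sin(b),0]); bx=np.array([np.sin(b),-np.cos(b),0])
def rect(hx,hy,z): return proj(n,np.array([B+bx*hx*i+by*hy*j+[0,0,z] for i,j in((1,1),(1,-1),(-1,-1),(-1,1),(1,1))]))
P2,f,yp=pl_pts(s['eef_pos'],yaw,dz=.0645,off=(float(sys.argv[2]),float(sys.argv[3])))
zoom(n,im,215,int(sys.argv[4]),70,64,11,[(rect(.010,.022,.056),(0,255,0)),(rect(.032,.045,.056),(255,255,0))]+segs_jaw(n,f,yp),f"pics/{tag}z.png",1.3,10)
E
python3 blk.py b1 -.002 0 175
```

```text
t 23.73 p [ 0.5514 -0.1342  0.2463] z yaw 61.75 y [ 0.e+00  3.e-04 -1.e+00] F [ 0.28  0.09 -1.83] T [ 0.03 -0.01  0.04] op 0.555 q [-0.42  0.06  1.85  0.    1.23 -1.5 ]
plate tilt [-0.0637 -0.007  -0.0014] x [-0.017   0.0135] y [-0.0274  0.0311]
jaw -0.03 -0.012 35 x [-0.0023  0.0037] y [-0.0137  0.0158]
jaw -0.052 -0.03 89 x [-0.0094  0.0016] y [-0.013   0.0163]
```

View pics/b1z.png

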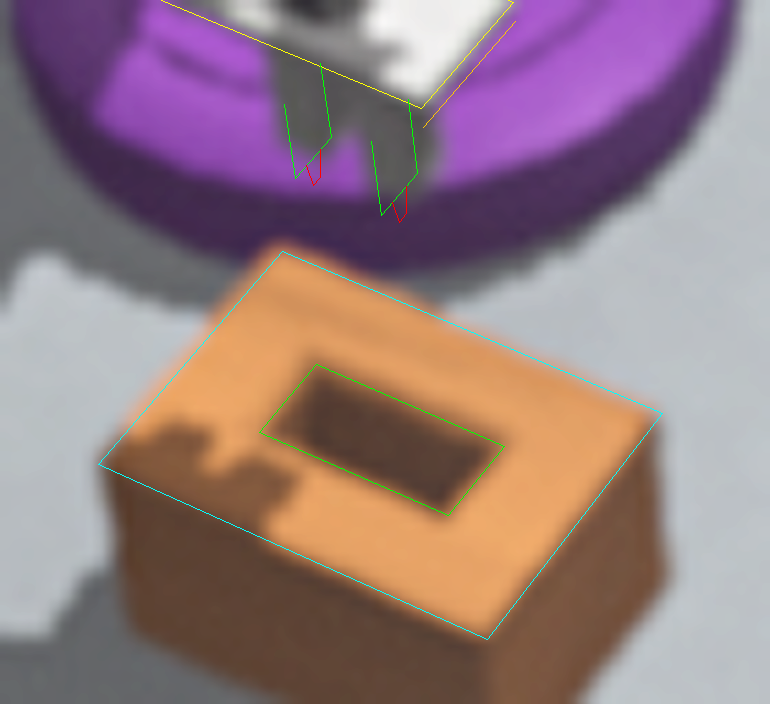

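Request:
{"op": "arm_command", "data": {
  "steps": [
    {"travel": [-0.012,0,-0.002],"rotation": [0.01,0,-0.11],"hand": 0.55},
    {"travel": [0,0.02,0],"rotation": [0,0,0],"hand": 0.55},
    {"travel": [0,0,0],"rotation": [0,0,0],"hand": 0.55}
  ]
}}

```text
time: 24.1
eef_pos: [0.5485, -0.1312, 0.24]
tcp_rot: [0.688, -0.152, 0.192, -0.683]
contact_force: [-1.4, -0.4, -1.2]
opening: 0.548
```

```bash
python3 blk.py b2 .002 0 180
```

```text
t 24.15 p [ 0.5488 -0.1313  0.2404] z yaw 61.85 y [ 0.0544 -0.022  -0.9983] F [ 0.47  0.77 -2.08] T [ 0.06  0.04 -0.04] op 0.549 q [-0.42  0.03  1.9   0.    1.16 -1.5 ]
plate tilt [-0.047  -0.0145 -0.0017] x [-0.0155  0.016 ] y [-0.0266  0.0316]
jaw -0.03 -0.012 44 x [-0.0014  0.0054] y [-0.0119  0.0161]
jaw -0.052 -0.03 91 x [-0.007   0.0052] y [-0.0128  0.0163]
```

View pics/b2z.png

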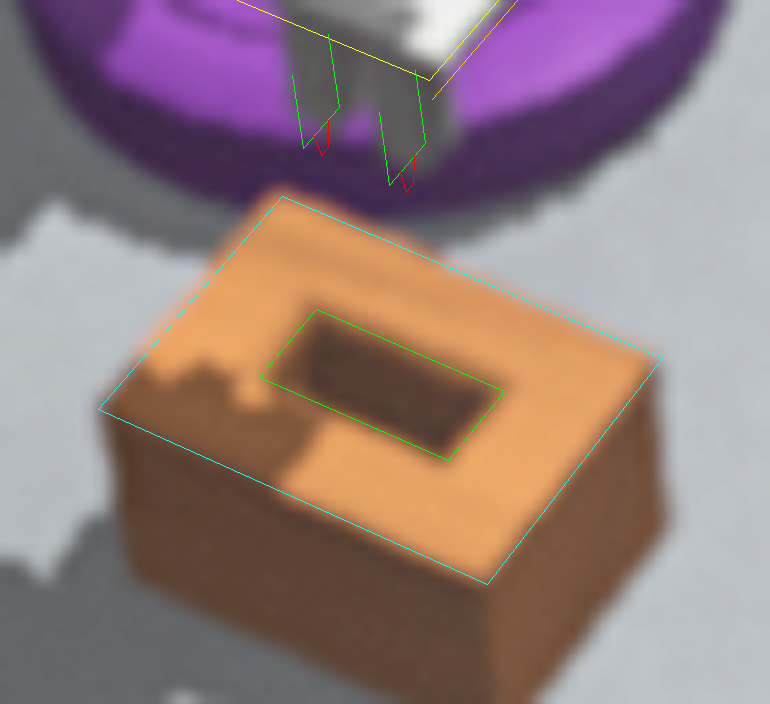

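```bash
cat >> h.py <<'E'
def tr(dest):
    s=ctrl.get_state(); return (R.from_quat(s['tcp_rot']).as_matrix().T@(np.asarray(dest)-s['eef_pos'])/0.3).round(4)
E
python3 - <<'E'
from h import *
print(tr([.550,-.1353,.200]))
E
```

```text
[ 0.0019  0.1349 -0.0107]
```

Request:
{"op": "arm_command", "data": {
  "steps": [
    {"travel": [0.002,0.045,-0.0107],"rotation": [0,0,0],"hand": 0.55},
    {"travel": [0,0.045,0],"rotation": [0,0,0],"hand": 0.55},
    {"travel": [0,0.025,0],"rotation": [0,0,0],"hand": 0.55},
    {"travel": [0,0,0],"rotation": [0,0,0],"hand": 0.55}
  ]
}}

```text
time: 24.65
eef_pos: [0.5496, -0.1354, 0.2023]
tcp_rot: [0.688, -0.153, 0.192, -0.683]
contact_force: [-0.5, 0.2, -1.7]
opening: 0.551
```

```bash
python3 blk.py b3 0 0 180
python3 - <<'E'
from h import *
print(tr([.550,-.1353,.190]))
E
```

```text
t 24.7 p [ 0.5498 -0.1355  0.2027] z yaw 61.84 y [ 0.0522 -0.021  -0.9984] F [-0.85  0.73 -1.57] T [-0.04  0.06  0.04] op 0.551 q [-0.42  0.07  1.93  0.    1.09 -1.5 ]
plate tilt [-0.028  -0.0178 -0.0017] x [-0.0156  0.0159] y [-0.0267  0.0313]
jaw -0.03 -0.012 32 x [0.0005 0.0052] y [-0.0121  0.0159]
jaw -0.052 -0.03 85 x [-0.0064  0.0049] y [-0.0123  0.0164]
[-0.002   0.0423  0.0007]
```

View pics/b3z.png

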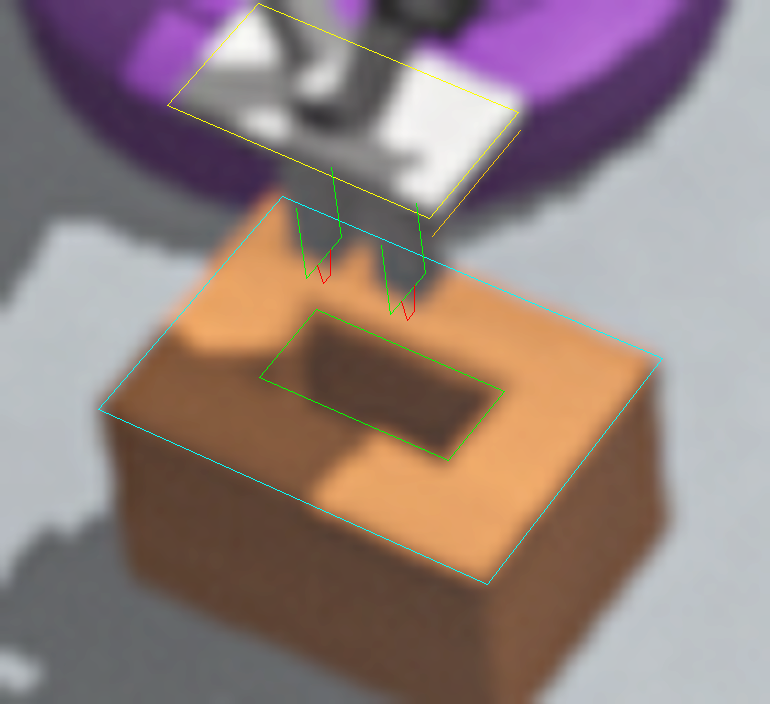

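Request:
{"op": "arm_command", "data": {
  "steps": [
    {"travel": [-0.001,0.015,0],"rotation": [0.008,0,-0.045],"hand": 0.55},
    {"travel": [0,0.012,0],"rotation": [0,0,0],"hand": 0.55},
    {"travel": [0,0,0],"rotation": [0,0,0],"hand": 0.55}
  ]
}}

```text
time: 25.08
eef_pos: [0.5504, -0.1357, 0.1951]
tcp_rot: [0.689, -0.143, 0.201, -0.682]
contact_force: [-0.1, -0.7, -1.5]
opening: 0.553
```

```bash
python3 blk.py b4 0.001 0 180
python3 - <<'E'
from h import *
print(tr([.550,-.1353,.190]))
E
```

```text
t 25.12 p [ 0.5505 -0.1357  0.1952] z yaw 61.86 y [ 0.0781 -0.0297 -0.9965] F [-0.21  0.54 -1.73] T [-0.03  0.05  0.  ] op 0.553 q [-0.42  0.07  1.94  0.01  1.05 -1.5 ]
plate tilt [-0.0011  0.0001 -0.0018] x [-0.014  0.018] y [-0.0271  0.0318]
jaw -0.03 -0.012 36 x [-0.0005  0.0078] y [-0.013   0.0159]
jaw -0.052 -0.03 89 x [-0.0037  0.0083] y [-0.0118  0.017 ]
[-0.0034  0.0171  0.0002]
```

View pics/b4z.png

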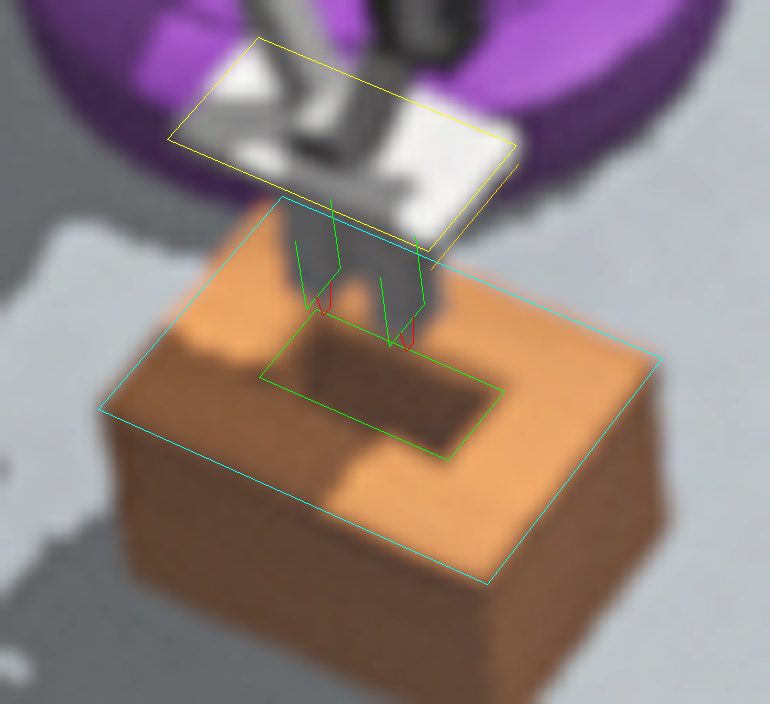

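Run:
```python
from h import *
X=np.array([.883,-.469]); t=np.array([.55,-.1353])-X*.002
for z in (.19,.175,.165): print(t,z,tr([*t,z]))
```

```text
[ 0.548234 -0.134362] 0.19 [-0.0101  0.0166  0.0002]
[ 0.548234 -0.134362] 0.175 [-0.0142  0.0664 -0.0003]
[ 0.548234 -0.134362] 0.165 [-0.017   0.0996 -0.0007]
```

Request:
{"op": "arm_command", "data": {
  "steps": [
    {"travel": [-0.01,0.012,0],"rotation": [0,0,0],"hand": 0.55},
    {"travel": [-0.002,0.025,0],"rotation": [0,0,0],"hand": 0.55},
    {"travel": [-0.002,0.025,0],"rotation": [0,0,0],"hand": 0.55},
    {"travel": [-0.001,0.015,0],"rotation": [0,0,0],"hand": 0.55}
  ]
}}

```text
time: 25.62
eef_pos: [0.5484, -0.1343, 0.1708]
tcp_rot: [0.689, -0.142, 0.202, -0.682]
contact_force: [-1.0, -0.7, -2.3]
opening: 0.546
```

```bash
python3 blk.py b5 0.002 0 180
python3 - <<'E'
from h import *
X=np.array([.883,-.469]); t=np.array([.55,-.1353])-X*.002
for z in (.15,.14): print(z,tr([*t,z]))
E
```

```text
t 25.68 p [ 0.5481 -0.1341  0.1702] z yaw 61.86 y [ 0.0782 -0.0297 -0.9965] F [-0.41 -0.23 -1.61] T [0.01 0.02 0.01] op 0.551 q [-0.42  0.09  1.97  0.01  1.   -1.5 ]
plate tilt [-0.0267 -0.0144 -0.0005] x [-0.0123  0.0184] y [-0.0263  0.0319]
jaw -0.03 -0.012 38 x [0.0029 0.0087] y [-0.0122  0.0167]
jaw -0.052 -0.03 221 x [-0.0176  0.0196] y [-0.0283  0.0287]
0.15 [-0.0049  0.0672 -0.0013]
0.14 [-0.0077  0.1004 -0.0016]
```

View pics/b5z.png

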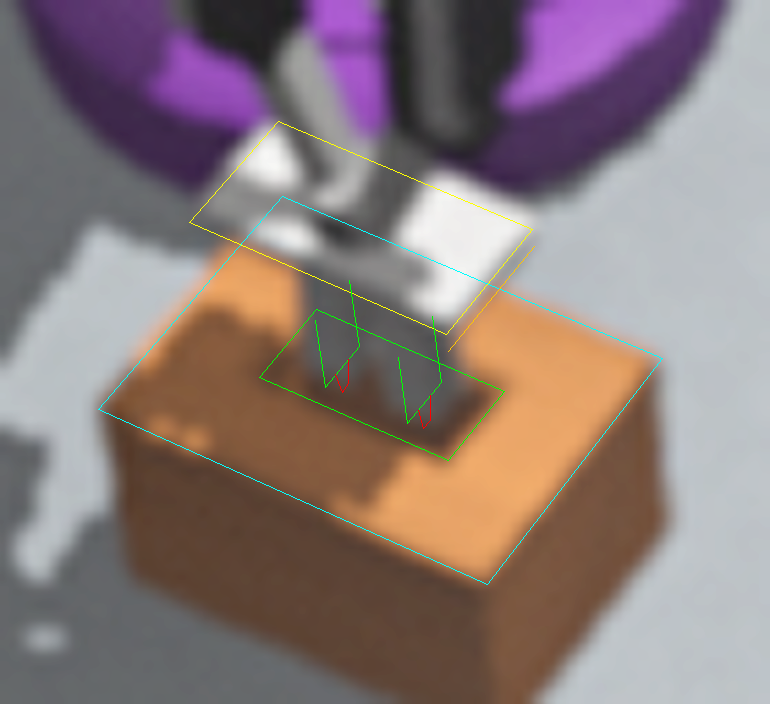

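Request:
{"op": "arm_command", "data": {
  "steps": [
    {"travel": [-0.004,0.02,0],"rotation": [0,0,0],"hand": 0.55},
    {"travel": [-0.002,0.025,-0.001],"rotation": [0,0,0],"hand": 0.55},
    {"travel": [-0.002,0.025,0],"rotation": [0,0,0],"hand": 0.55},
    {"travel": [-0.002,0.02,0],"rotation": [0,0,0],"hand": 0.55}
  ]
}}

```text
time: 26.18
eef_pos: [0.5477, -0.1339, 0.1415]
tcp_rot: [0.689, -0.142, 0.201, -0.682]
contact_force: [0.4, 0.3, -1.5]
opening: 0.552
```

```bash
python3 blk.py b6 0.003 0 180
python3 - <<'E'
from h import *
X=np.array([.883,-.469]); t=np.array([.55,-.1353])-X*.003
for z in (.135,.129): print(z,tr([*t,z]))
E
```

```text
t 26.23 p [ 0.5471 -0.1337  0.1405] z yaw 61.86 y [ 0.0771 -0.0292 -0.9966] F [-0.33 -0.55 -1.72] T [-0.01  0.07  0.01] op 0.553 q [-0.42  0.13  1.99  0.01  0.94 -1.5 ]
plate tilt [ 0.0014 -0.0082 -0.0005] x [-0.0126  0.0186] y [-0.0265  0.0318]
jaw -0.03 -0.012 136 x [-0.0153  0.0194] y [-0.0283  0.0295]
jaw -0.052 -0.03 26 x [-0.0017  0.0072] y [-0.0235  0.0158]
0.135 [-0.0005  0.0184 -0.0005]
0.129 [-0.0021  0.0384 -0.0007]
```

View pics/b6z.png

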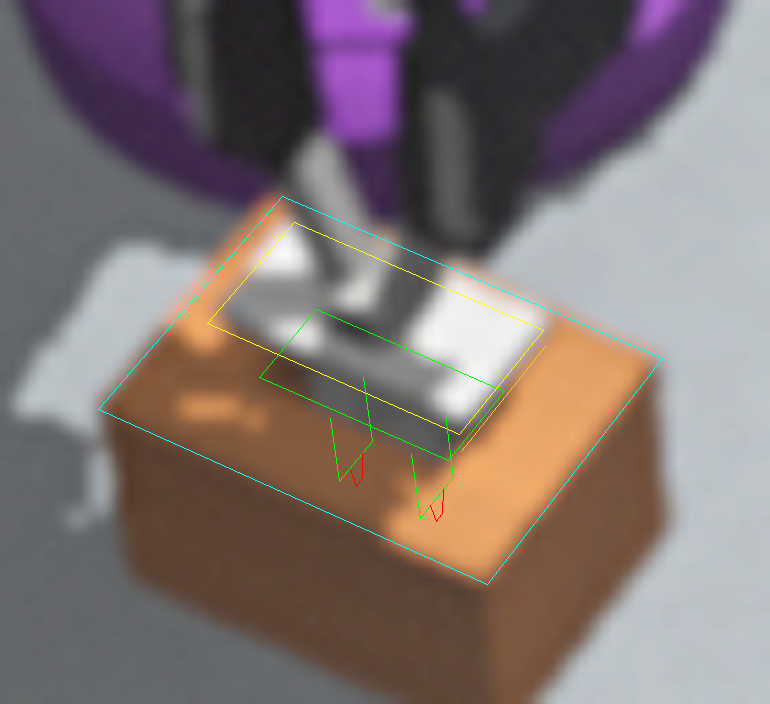

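Request:
{"op": "arm_command", "data": {
  "steps": [
    {"travel": [-0.001,0.018,0],"rotation": [0,0,0],"hand": 0.55},
    {"travel": [-0.001,0.012,0],"rotation": [0,0,0],"hand": 0.55},
    {"travel": [0,0.004,0],"rotation": [0,0,0],"hand": 0.55}
  ]
}}

```text
time: 26.6
eef_pos: [0.5475, -0.1337, 0.1297]
tcp_rot: [0.689, -0.143, 0.201, -0.682]
contact_force: [-0.6, -0.2, -2.3]
opening: 0.547
```

```bash
python3 avg.py 2; python3 blk.py b7 0.003 0 180
```

```text
F [-0.25 -0.02 -1.13] +- [0.17 0.29 0.29] T [ 0.015  0.094 -0.022] +- [0.012 0.014 0.003]
t 26.7 p [ 0.5475 -0.1338  0.1298] z yaw 61.85 y [ 0.0774 -0.0294 -0.9966] F [-0.01 -0.43 -0.73] T [-0.    0.08 -0.02] op 0.551 q [-0.42  0.15  1.99  0.01  0.92 -1.5 ]
t 26.75 p [ 0.5476 -0.1338  0.1299] z yaw 61.85 y [ 0.0775 -0.0294 -0.9966] F [ 0.16 -0.29 -1.14] T [ 0.05  0.08 -0.04] op 0.552 q [-0.42  0.15  1.99  0.01  0.92 -1.5 ]
plate tilt [ 0.0666  0.0009 -0.0021] x [-0.0176  0.0186] y [-0.0271  0.0321]
jaw -0.03 -0.012 12 x [0.0021 0.017 ] y [-0.0219  0.0292]
```

Request:
{"op": "arm_command", "data": {
  "steps": [
    {"travel": [0,0.004,0],"rotation": [0,0,0],"hand": 0.55},
    {"travel": [0,0,0],"rotation": [0,0,0],"hand": 0.58},
    {"travel": [0,0,0],"rotation": [0,0,0],"hand": 0.62},
    {"travel": [0,0,0],"rotation": [0,0,0],"hand": 0.7},
    {"travel": [0,0,0],"rotation": [0,0,0],"hand": 0.85},
    {"travel": [0,0,0],"rotation": [0,0,0],"hand": 1},
    {"travel": [0,0,0],"rotation": [0,0,0],"hand": 1},
    {"travel": [0,0,0],"rotation": [0,0,0],"hand": 1}
  ]
}}

```text
time: 27.75
eef_pos: [0.5494, -0.1346, 0.1312]
tcp_rot: [0.689, -0.141, 0.203, -0.681]
contact_force: [0.2, 0.3, -0.1]
opening: 0.998
```

```bash
python3 avg.py 2; python3 blk.py b8 0.003 0 170
```

```text
F [ 0.35 -0.44 -0.23] +- [0.41 0.26 0.53] T [-0.018  0.052 -0.013] +- [0.022 0.029 0.012]
t 27.85 p [ 0.5494 -0.1345  0.1311] z yaw 61.86 y [ 0.0822 -0.0315 -0.9961] F [ 0.93 -0.81  0.52] T [-0.05  0.01 -0.03] op 0.999 q [-0.42  0.15  1.99  0.01  0.92 -1.5 ]
t 27.9 p [ 0.5493 -0.1345  0.1311] z yaw 61.86 y [ 0.0821 -0.0315 -0.9961] F [-0.17  0.03 -0.25] T [-0.01  0.09  0.03] op 1.0 q [-0.42  0.15  1.99  0.01  0.92 -1.5 ]
plate tilt [ 0.0265  0.0195 -0.0047] x [-0.0173  0.0224] y [-0.0322  0.0334]
jaw -0.03 -0.012 9 x [0.006  0.0193] y [-0.0287  0.0261]
```

View pics/b8z.png

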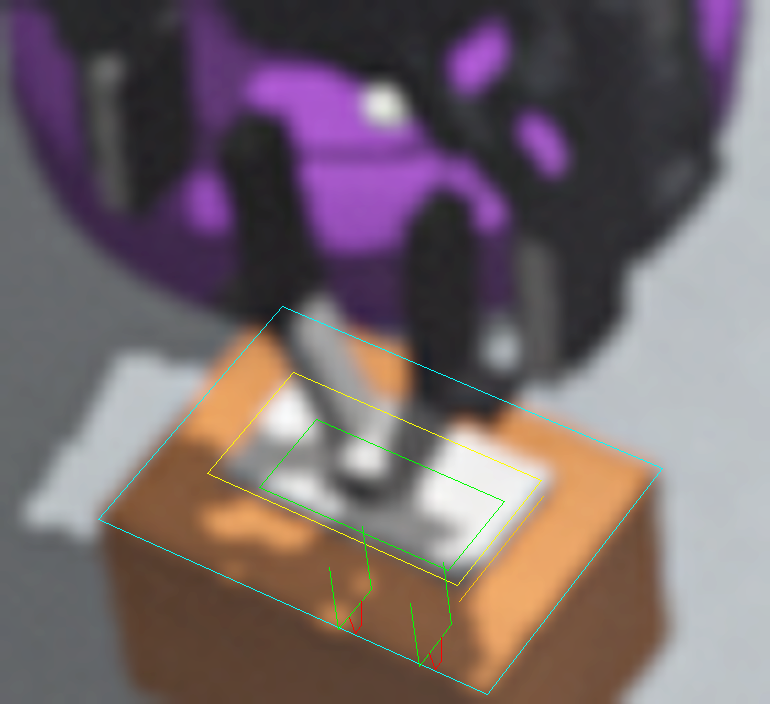

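Request:
{"op": "arm_command", "data": {
  "steps": [
    {"travel": [0.003,-0.033,0],"rotation": [0,0,0],"hand": 1},
    {"travel": [0.006,-0.066,0],"rotation": [0,0,0],"hand": 1},
    {"travel": [0.006,-0.066,0],"rotation": [0,0,0],"hand": 1},
    {"travel": [0.006,-0.066,0],"rotation": [0,0,0],"hand": 1},
    {"travel": [0.006,-0.066,0],"rotation": [0,0,0],"hand": 1},
    {"travel": [0.012,-0.13,0],"rotation": [0,0,0],"hand": 1},
    {"travel": [0,-0.1,0],"rotation": [0,0,0],"hand": 1},
    {"travel": [0,0,0],"rotation": [0,0,0],"hand": 1}
  ]
}}

```text
time: 28.9
eef_pos: [0.5468, -0.1352, 0.2993]
tcp_rot: [0.689, -0.14, 0.204, -0.681]
contact_force: [-0.1, 0.8, -0.5]
opening: 1.002
```

Run:
```python
from ov import *
from seat import seat
im,d=ctrl.read_camera("scene"); cv2.imwrite("pics/e1.png",im); np.save("pics/e1.npy",d); show(); seat("e1"); n="scene"
W=world(n,d); a=np.radians(62);Y=np.array([np.cos(a),np.sin(a),0]);X=np.array([np.sin(a),-np.cos(a),0])
D=W-np.array([.55,-.1353,.064]); px,py,pz=D@X,D@Y,D[...,2]
m=(np.abs(px)<.022)&(np.abs(py)<.036)&(np.abs(pz+.002)<.005)&(im.min(-1)>110); z0=np.median(W[m][:,2]); vv,uu=np.nonzero(m)
Q=np.array([ray(n,u,v,z0) for u,v in zip(uu,vv)])-[.55,-.1353,.064]; print('plate z',z0,'x',np.percentile(Q@X,[2,98]).round(4),'y',np.percentile(Q@Y,[2,98]).round(4))
zoom(n,im,200,130,80,60,10,[],"pics/e1a.png",1.3,10)
zoom(n,im,355,190,76,60,10,[],"pics/e1b.png",1.3,10)
```

```text
t 28.95 p [ 0.5461 -0.1349  0.2973] z yaw 61.86 y [ 0.0828 -0.0318 -0.9961] F [ 0.53 -0.32 -0.44] T [ 0.06  0.04 -0.01] op 1.0 q [-0.42 -0.04  1.86  0.01  1.23 -1.51]
e1 seat z 125 [0.0558 0.0578 0.0596]
dark ring z 68 [0.0596 0.0617 0.0675]
nose z 0.0883
plate z 0.06246558350395304 x [-0.0148  0.0141] y [-0.027   0.0311]
```

View pics/e1.png

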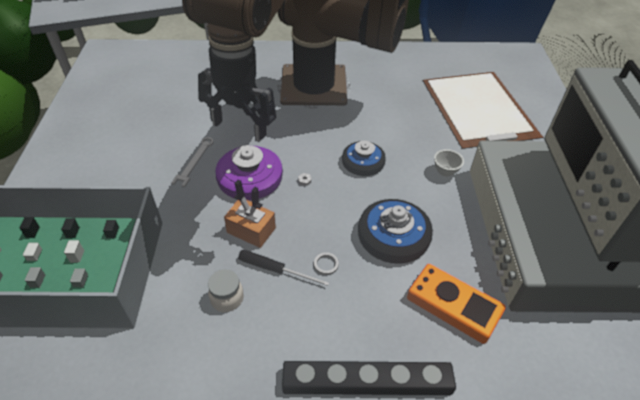

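View pics/e1b.png

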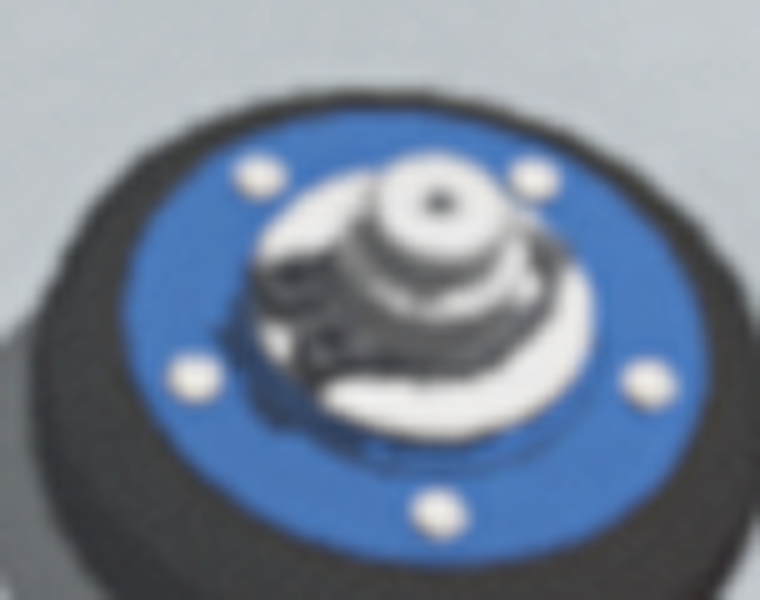

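Run:
```python
from ov import *
im=cv2.imread("pics/e1.png")
for i,phi in enumerate((0,.05)):
    zoom("scene",im,372,204,44,30,9,segs_spread("scene",(.5625,.1809),-73.5,phi,z=.066),f"pics/f{i}.png",1.5,15)
cv2.imwrite("pics/f.png",np.hstack([cv2.imread(f"pics/f{i}.png") for i in(0,1)]))
```

```text
(no output)
```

View pics/f.png

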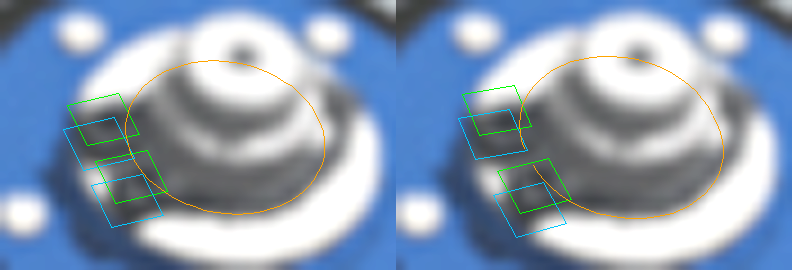

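Run:
```python
from plant import ctrl
print(ctrl.sign_off())
```

```text
the job is handed in; nothing more can be done
None
```

The ring is closed in the groove of the larger blue wheel, and the pliers stand back in their block with the gripper open and clear. I handed the job in at about 29 s of the 67 s allowed; sign-off gave no verdict.

**How it went:**
- **Insertion:** on the first try a pin landed on a lug, at about 5 N. I lifted, corrected by about 2 mm, and the pins went in.
- **Spread and push:** I spread the ring to roughly 0.15 rad, judged by eye from image overlays. I pushed it down about 20 mm with at most about 11 N at the wrist, then let it close while holding it down.
- **Return:** the pliers had tilted a few degrees in the grip, so I levelled them before putting them in the pocket.

**Last checks, all from the scene camera:**

| Check | Measured | Needed |
|---|---|---|
| Seat held down | about 19 mm, stable after release | over 17 mm |
| Ring halves | lug outlines fit the closed ring better than one at 0.05 rad | under 0.05 rad |
| Pliers in the pocket | stop plate at its starting height, within about 2 mm of the middle | within 8 mm of the middle and 5 mm of fully down |
| Other things | look untouched in the final picture | moved less than 30 mm |

**Weaker evidence:** the tilt readings from the depth picture scattered by a few hundredths of a radian. That means the pliers' uprightness rests mainly on the plate sitting flat on the block. The ring's opening and its position on the axis were judged from overlays good to about 1 to 2 mm, not read directly.

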